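# Re-index the swivel last jack

## Robot

A 7-joint arm with a two-finger parallel gripper is mounted at the origin on the work surface; the furniture and walls round the work are solid. World frame = base frame: x ahead of the robot, y to its left, z up, the work surface at z = 0. Lengths are in m, angles in rad, forces in N, time in s.
With the tool pointing down it reaches from about 0.35 to 0.9 m from the base axis. Payload 8.1 kg.
Tool frame: the origin (TCP) lies at the very end of the fingers, on their centre line; the grasp point (between the pads) lies 19 mm behind it (r.grasp_offset is the distance from the TCP to the grasp point, in m); z points along the fingers, x is the direction in which the jaws open and shut, and the axes are right-handed (so a half turn about z gives the same grasp; the last joint's range is limited). The gripper opens to 92 mm and grips with 3 to 60 N. Pads are 19 mm wide; open, the fingers measure 130 mm over their backs; the gripper's body (75 mm by 190 mm) begins 47 mm behind the grasp point.
Start: joints at [1.122, 0.434, 0.025, 1.573, -0.012, 1.134, -0.075], TCP at [0.212, -0.588, 0.227] pointing down, gripper open.
Joint ranges: [-2.62, 2.62], [-0.44, 2.09], [-1.27, 1.32], [0.08, 2.57], [-1.32, 4.46], [0.12, 2], [-2.74, 2.74]. Speed limits (rad/s): [2.22, 2.22, 3.01, 3.01, 3.14, 3.14, 3.14].

## Interface

Orientations are given as a unit quaternion [w, x, y, z].
In Python, from cell import r gives the robot as it stands.
- The arm moves only by the shell command python3 -m inch 'ROWS' [FORCE]. ROWS is JSON, a list of rows, each an object with "translation": the shift along the tool's x, y, z in cm, a list of three; "twist": the turn about the tool's z in degrees; "fingers": the opening, from 0 (shut) to 1 (fully open). In form: [{"translation": [x, y, z], "twist": twist, "fingers": fingers}, ...]. A call has 1 to 8 rows; each row shifts and turns the pose as measured when the row begins, along the tool's axes as they then stand; what a row does not reach is not made up. A row lasts 1/8 s, in which the tool goes at most 62.5 mm and 10.7 degrees, less where a joint would pass 70% of its speed; a pose out of reach is approached as far as the arm can. A call with a gripper value outside its range is refused whole. The fingers move at their own pace and stop on an object; FORCE is the grip in N (left out, the last holds). Time passes only in rows, so rows that do not move let the fingers close. It gives the time, the measured TCP pose, the force and the opening at its end, in the units of the state.
- r.get_obs(): the state, without advancing time (a new reading comes with each control period).
- r.capture(name): name is "scene" or "top" or "wrist"; returns the picture (480x640x3 uint8, red, green, blue); there is no depth.
- r.camera_params(name): a dict with "intrinsics" (3x3 intrinsics, pixels), "R" (3x3) and "t" (3): a world point X has camera coordinates R X + t; the wrist camera has in their place "tool_from_camera" (4x4, takes a point from camera to tool coordinates, whose origin is the TCP and whose axes are the tool frame's). Camera axes: x right, y down, z forward; pixel columns grow to the right and rows downward; lengths in m; the calibration is good to about 2 mm. A picture is of the moment at which its call begins: read the wrist's pose just before it. camera_params takes no time and is no camera call.
- r.finish_job(): hands the job in, once; it reports no verdict.
The state is a dict: "time_s": time; "qpos": joint angles; "joint_velocities": joint speeds; "joint_torque": joint torques, N m; "tcp_pos": TCP position; "tool_rot": TCP orientation; "ft_force": force on the tool from outside, world axes, zero at the start; "torque": the same for the moment, N m; "width": opening from 0.0 (shut) to 1.0 (fully open).
Only numpy, scipy, OpenCV 4.12 (cv2) and the standard library are available. Lean on these libraries where they do the work, as an engineer would, in place of code of your own. Each camera call takes 0.05 s, during which the arm holds its last target.

## Task

Set the boot last on the swivel jack a quarter turn on: first pull the sprung index plunger out and twist it a quarter turn so that it stays parked in its rest notch by itself, and take your hand off it. With the plunger parked, turn the last a quarter turn clockwise (seen from above), past the next slot to the one after it, so that the toe points roughly away from you; then twist the plunger back so that its pin snaps fully home in that slot and locks the head. Leave the things lying round the jack where they are, and let go of everything.

Things in the scene. Friction and masses are not known exactly. Their poses are not given: they have to be found in the camera images.
- last_jack: Grey cast swivel jack, fixed. Origin on the table under the swivel axis; z up; the index plunger stands on its -x side (the robot's right). Base plate 235 x 150 x 12 mm (x -150 to +85). Steel index plate 156 mm wide, z 40 to 64 mm, its bevelled rim with 8 slots, 45 degrees apart. On top sits a green last upside down (sole up), z 88 to 227 mm, toe reaching 171 mm from the axis, heel 59 mm.
- plunger_grip (a point): Middle of the black wing of the index plunger: 12 mm thick, 34 mm wide, 32 mm high, a 15 mm bead on its outer end (14 mm on). Site z = plunger axis, outward: up and toward the jack's -x, 42 degrees off vertical. Site x along the wing's width, y across its 12 mm: pinch along y. Pin in: it lies at (-115, 0, 107) mm in the jack's frame. 27 mm below it begins the 30 mm wide slotted collar.
- plunger_pull (a joint): How far the plunger is drawn out along its axis, m: 0 = pin fully home in a slot of the index plate; 0.007 = tip rides on the rim; 0.0092 = cross pin at rest in the shallow notch (parked, pin clear of the plate); 0.012 = cross pin on top of the collar, free to be twisted; 0.016 = hard stop. A spring pulls it in: 8 N home, 12 N parked, 15 N at the stop.
- plunger_twist (a joint): Twist of the plunger about point plunger_grip's z, rad: 0 = cross pin over the collar's deep slot (wing's width lies in the jack's x-z plane); +1.57 or -1.57 = over the V-shaped rest notch, either way round. Twisting needs a draw of 0.0125 or more, better 0.014. Let go within about 0.3 rad of a notch it slides in and centres; deep slot within about 0.2.
- head_turn (a joint): Turn of head and last about the upright swivel axis, rad, clockwise seen from above: 0 = start, toe toward the jack's +x; 0.785 = next slot; 1.571 = the slot wanted, toe toward the jack's -y. Locked while the pin is in a slot (about 0.02 rad of play), else stays where left: stiff, 0.25 N m (2.5 N at the toe). A pin riding on the rim drops in within about 0.03 rad of a slot.
- toe_point (a point): Point in the forefoot of the last, 110 mm from the swivel axis and 206 mm above the table. Site x = toe direction (level), z up. The sole's forefoot here spans z 182 to 227 mm and y -41 to +39 mm; its +y flank is the one to push for a clockwise turn (at the start it faces the robot).
- hammer_mid (a point): Bystander: cobbler's hammer lying down, 107 x 258 x 28 mm; middle of its handle, half-way up.
- tack_jar_mid (a point): Bystander: glass jar of tacks with metal lid, 54 mm wide, 74 mm high; its centre.
- wax_tin_mid (a point): Bystander: small tin with black cap, 62 mm wide, 52 mm high; its centre.
- beeswax_mid (a point): Bystander: block of wax, 34 x 52 x 18 mm; its centre.
- thread_spool_mid (a point): Bystander: spool of pale thread standing, 41 mm wide, 69 mm high; its centre.
- bone_folder_mid (a point): Bystander: flat bone-coloured creasing tool, 22 x 148 x 8 mm; its centre.

How it is judged:
By the outcome, as a careful person would: the job done as asked, in the order asked, and still so for the second after the job is handed in, with the robot touching nothing.
It also fails if it takes over 72 s, if anything falls off the work surface, if the arm or the gripper's body presses on something with over 40 N, if the wrist force passes 120 N, or if a joint passes its speed limit or range.

## Working session

There is one attempt and no reset: what is moved stays moved. The work goes in short steps, Python scripts to look and compute and a shell command to move; the robot and the scene stay as the last step left them, time stands still between calls to the robot, and variables do not carry over. Pictures are saved under pics/ and viewed, and the job is handed in when it is done.

```bash
ls; mkdir -p pics
python3 - <<'E'
from cell import r
import cv2
o=r.get_obs(); print({k:o[k] for k in ('time_s','tcp_pos','tool_rot','ft_force','width')})
for n in ('scene','top'):
    cv2.imwrite(f'pics/{n}0.png',r.capture(n)[:,:,::-1])
    p=r.camera_params(n); print(n,p)
print(r.camera_params('wrist'))
E
```

```text
pics
{'time_s': 0.0, 'tcp_pos': array([ 0.21161941, -0.5875616 ,  0.22595144]), 'tool_rot': array([-3.86641109e-04,  8.18196770e-01, -5.74937768e-01, -6.77771303e-04]), 'ft_force': array([1.54788707, 0.67709308, 0.12806286]), 'width': 1.0029251748891777}
scene {'intrinsics': array([[581.03212974,   0.        , 315.16842048],
       [  0.        , 581.03212974, 239.48068316],
       [  0.        ,   0.        ,   1.        ]]), 'R': array([[ 0.50162617, -0.8650527 ,  0.00741668],
       [-0.44176235, -0.26352126, -0.85755616],
       [ 0.74378573,  0.4268962 , -0.51433687]]), 't': array([-0.29231261,  0.32093509,  1.18635487])}
top {'intrinsics': array([[586.20367032,   0.        , 326.09104645],
       [  0.        , 586.20367032, 231.96790974],
       [  0.        ,   0.        ,   1.        ]]), 'R': array([[ 0.07798574, -0.99692586,  0.00755276],
       [-0.8153114 , -0.06813496, -0.57499996],
       [ 0.57374694,  0.03868395, -0.81811858]]), 't': array([-0.07533588,  0.48249632,  1.18043636])}
{'intrinsics': array([[393.52232769,   0.        , 321.86568192],
       [  0.        , 393.52232769, 241.10402566],
       [  0.        ,   0.        ,   1.        ]]), 'tool_from_camera': array([[ 9.99999934e-01, -3.32875354e-04,  1.46477026e-04,
         1.12105019e-04],
       [ 2.79927613e-04,  9.61642490e-01,  2.74305746e-01,
        -7.45921562e-02],
       [-2.32168154e-04, -2.74305687e-01,  9.61642520e-01,
        -1.58067112e-01],
       [ 0.00000000e+00,  0.00000000e+00,  0.00000000e+00,
         1.00000000e+00]])}
```

View pics/scene0.png

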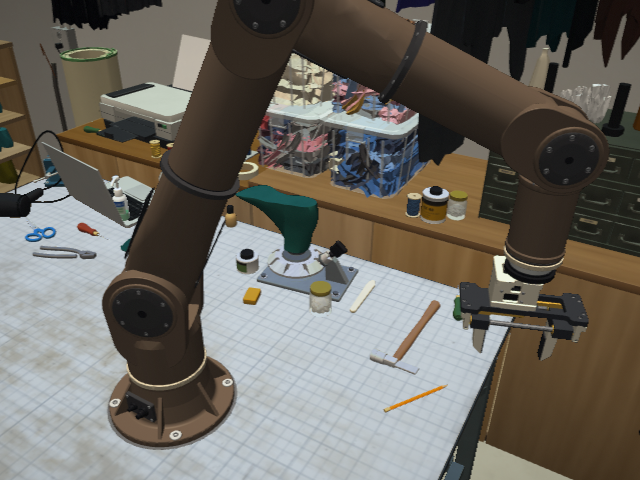

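View pics/top0.png

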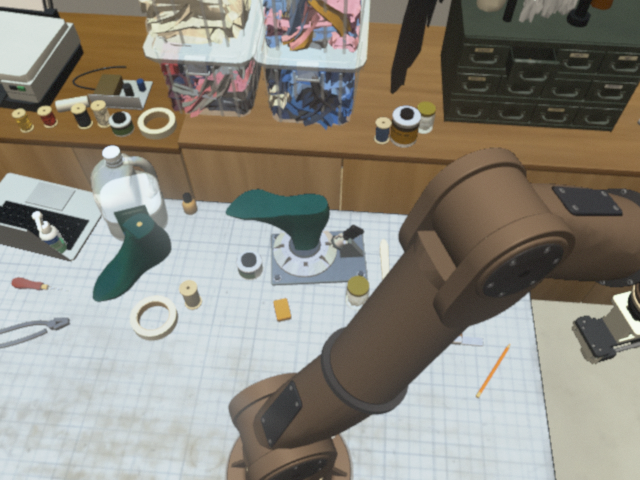

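Run:
```python
import cv2
a=cv2.imread('pics/scene0.png')[180:320,225:395]; cv2.imwrite('pics/s1.png',cv2.resize(a,None,fx=4.5,fy=4.2,interpolation=3))
a=cv2.imread('pics/top0.png')[180:320,220:400]; cv2.imwrite('pics/t1.png',cv2.resize(a,None,fx=4,fy=4,interpolation=3))
```

```text
(no output)
```

View pics/s1.png

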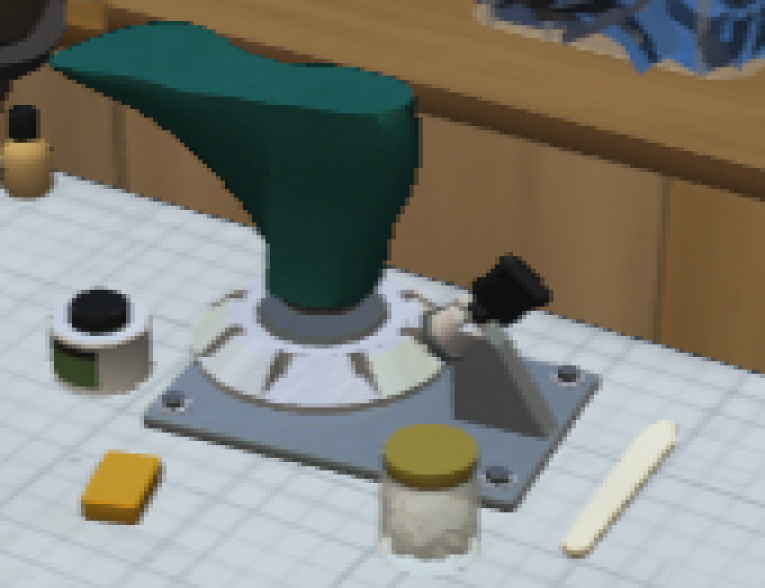

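View pics/t1.png

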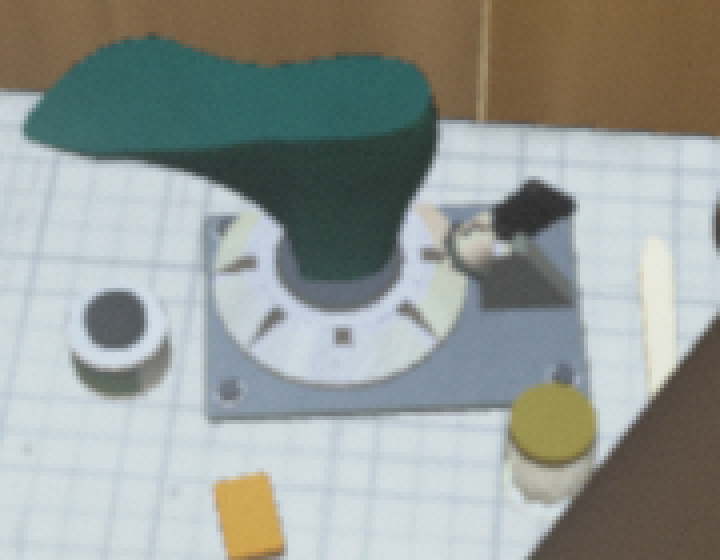

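```bash
cat > h.py <<'E'
import numpy as np, cv2
from scipy.optimize import least_squares
from scipy.spatial.transform import Rotation as Ro
from cell import r
def proj(n,X):
    p=r.camera_params(n); c=X@p['R'].T+p['t']; u=c@p['intrinsics'].T; return u[:,:2]/u[:,2:]
def rot(o): q=o['tool_rot']; return Ro.from_quat([q[1],q[2],q[3],q[0]])
def wproj(o,X):
    p=r.camera_params('wrist'); T=p['tool_from_camera']
    t=(X-o['tcp_pos'])@rot(o).as_matrix()
    c=(t-T[:3,3])@T[:3,:3]; u=c@p['intrinsics'].T; return u[:,:2]/u[:,2:]
def ray(n,uv,o=None):
    p=r.camera_params(n); d=np.linalg.solve(p['intrinsics'],[uv[0],uv[1],1])
    if n=='wrist':
        T=p['tool_from_camera']; R=rot(o).as_matrix()
        return R@T[:3,3]+o['tcp_pos'], R@T[:3,:3]@d
    return -p['R'].T@p['t'], p['R'].T@d
def tri(rays):
    A=np.zeros((3,3));b=np.zeros(3)
    for c,d in rays:
        d=d/np.linalg.norm(d);P=np.eye(3)-np.outer(d,d);A+=P;b+=P@c
    x=np.linalg.solve(A,b); return x,[np.linalg.norm(np.cross(x-c,d/np.linalg.norm(d))) for c,d in rays]
def onz(n,uv,z,o=None):
    c,d=ray(n,uv,o); return c+d*(z-c[2])/d[2]
E
python3 - <<'E'
from h import *
S=lambda x,y:(225+x/4.5-0.5+.1,180+y/4.2-.4); T=lambda x,y:(220+x/4-.4,180+y/4-.4)
J=np.array([[85,75,12],[-150,75,12],[-150,-75,12]])/1e3
so=np.array([S(145,420),S(513,500),S(600,378)]); to=np.array([T(208,412),T(588,398),T(575,207)])
Jt=np.vstack([J,[[.085,-.075,.012]]])
to=np.vstack([to,T(208,217)])
def jw(p,X): return X@Ro.from_euler('z',p[2]).as_matrix().T+[p[0],p[1],0]
f=lambda p:np.r_[(proj('scene',jw(p,J))-so).ravel(),(proj('top',jw(p,Jt))-to).ravel()]
s=least_squares(f,[.6,-.05,1.57]);print(s.x,f(s.x).round(1))
g=jw(s.x,np.array([[-.115,0,.107]]));print('grip nominal',g,proj('scene',g),proj('top',g))
print('tri', tri([ray('scene',S(503,295)),ray('top',T(527,212))]))
th=np.radians(42)
for nm,n,P,Q in (('wax','scene',S(100,310),T(117,320)),('jar','',S(430,445),T(553,422))):
    print(nm,tri([ray('scene',P),ray('top',Q)]))
print('bees',onz('top',T(247,510),.018),'folder',onz('top',T(657,250),.008),onz('scene',S(665,430),.008),onz('scene',S(578,548),.008))
print('hammer',[onz('scene',q,.014) for q in ((435,303),(398,358),(373,358),(417,372))], 'spool',onz('top',(188,285),.069))
E
```

```text
[0.50704838 0.01486783 1.69524205] [-1.7 -2.  -0.2  0.4  0.3 -1.2 -0.1  1.2  1.8  1.2 -0.1 -1.4  0.3 -0.8]
grip nominal [[ 0.52132273 -0.09924283  0.107     ]] [[337.13964388 249.32848637]] [[353.56743111 233.10507018]]
tri (array([ 0.52691637, -0.09406193,  0.10072271]), [np.float64(0.00015845894276743573), np.float64(0.00015845894276757705)])
wax (array([0.46734458, 0.14835608, 0.04350492]), [np.float64(0.0007098421844162031), np.float64(0.0007098421844162673)])
jar (array([ 0.40085037, -0.11752537,  0.07411094]), [np.float64(0.0011497801429504596), np.float64(0.0011497801429504284)])
bees [0.35835058 0.05775761 0.018     ] folder [ 0.56941128 -0.17859166  0.008     ] [ 0.56720983 -0.18264041  0.008     ] [ 0.43468474 -0.19302373  0.008     ]
hammer [array([ 0.5566723 , -0.35835596,  0.014     ]), array([ 0.32653177, -0.35763136,  0.014     ]), array([ 0.29872087, -0.31055428,  0.014     ]), array([ 0.30710504, -0.40946929,  0.014     ])] spool [0.37087563 0.272329   0.069     ]
```

```bash
cat >> h.py <<'E'
JP=np.array([0.50705,0.01487,1.6952])
def jw(X,p=JP): return np.asarray(X)@Ro.from_euler('z',p[2]).as_matrix().T+[p[0],p[1],0]
U=Ro.from_euler('z',JP[2]).as_matrix()@np.array([-np.sin(np.radians(42)),0,np.cos(np.radians(42))])
def go(tgt,ang=None):
    o=r.get_obs(); R=rot(o).as_matrix()
    d=R.T@(np.array(tgt)-o['tcp_pos']); a=np.degrees(np.arctan2(R[1,0],R[0,0]))
    print('tool delta cm',(d*100).round(2),'xang',a.round(2), 'twist',None if ang is None else round(-((ang-a+180)%360-180),2),'t',o['time_s'],'tiltz',R[:,2].round(4),'F',o['ft_force'].round(1),'w',round(o['width'],3))
def injack(X): return (np.asarray(X)-[JP[0],JP[1],0])@Ro.from_euler('z',JP[2]).as_matrix()
E
python3 -m inch '[{"translation":[0,0,-1],"twist":10.5,"fingers":1},{"translation":[0,0,-1],"twist":10.5,"fingers":1},{"translation":[0,0,-1],"twist":10.5,"fingers":1},{"translation":[0,0,-1],"twist":10.5,"fingers":1},{"translation":[0,0,-1],"twist":10.5,"fingers":1},{"translation":[0,0,-1],"twist":10.5,"fingers":1},{"translation":[0,0,-1],"twist":10.5,"fingers":1},{"translation":[0,0,-1],"twist":10.5,"fingers":1}]'
python3 - <<'E'
from h import *
go([.53,-.13,.30],187.1)
E
```

```text
time_s: 1.1
tcp_pos: [0.2107, -0.5851, 0.3035]
tool_rot: [-0.001, -0.206, 0.978, 0.006]
ft_force: [-0.7, -0.3, -0.1]
width: 1.0
tool delta cm [-47.59  28.74   0.7 ] xang -156.19 twist 16.71 t 1.1 tiltz [-0.0043  0.0106 -0.9999] F [-0.7 -0.3 -0.1] w 1.0
```

```bash
python3 -m inch '[{"translation":[0,0,0],"twist":8.4,"fingers":1},{"translation":[0,0,0],"twist":8.4,"fingers":1}]'
python3 - <<'E'
from h import *
go([.53,-.13,.30],187.1)
E
```

```text
time_s: 1.35
tcp_pos: [0.2108, -0.585, 0.3036]
tool_rot: [-0.002, -0.056, 0.998, 0.005]
ft_force: [0.4, 0.0, -0.4]
width: 1.003
tool delta cm [-36.8   41.64   0.71] xang -173.58 twist -0.68 t 1.35 tiltz [-0.0044  0.0108 -0.9999] F [ 0.4  0.  -0.4] w 1.003
```

```bash
python3 -m inch '[{"translation":[-3.68,4.16,0],"twist":0,"fingers":1},{"translation":[-3.68,4.16,0],"twist":0,"fingers":1},{"translation":[-3.68,4.16,0],"twist":0,"fingers":1},{"translation":[-3.68,4.16,0],"twist":0,"fingers":1},{"translation":[-3.68,4.16,0],"twist":0,"fingers":1},{"translation":[-3.68,4.16,0],"twist":0,"fingers":1},{"translation":[-3.68,4.16,0],"twist":0,"fingers":1},{"translation":[-3.68,4.16,0],"twist":0,"fingers":1}]'
python3 - <<'E'
from h import *
go([.53,-.13,.30],187.1)
E
```

```text
time_s: 2.35
tcp_pos: [0.471, -0.2139, 0.303]
tool_rot: [-0.004, -0.051, 0.999, 0.006]
ft_force: [0.6, 0.4, 0.1]
width: 1.003
tool delta cm [-6.72  7.75  0.35] xang -174.21 twist -1.31 t 2.35 tiltz [-0.0093  0.0117 -0.9999] F [0.6 0.4 0.1] w 1.003
```

```bash
python3 -m inch '[{"translation":[-3.3,3.2,0.2],"twist":-1.3,"fingers":1},{"translation":[-3.4,3.5,0],"twist":0,"fingers":1},{"translation":[0,0,0],"twist":0,"fingers":1}]'
python3 - <<'E'
from h import *
go([.53,-.13,.30],187.1)
cv2.imwrite('pics/w1.png',r.capture('wrist')[:,:,::-1])
o=r.get_obs(); print(o['tcp_pos'])
g=jw([[-.115,0,.107],[-.115,0,.107]+.014*0]); print(wproj(o,g), wproj(o,g+.014*U))
E
```

```text
time_s: 2.72
tcp_pos: [0.5297, -0.1355, 0.2995]
tool_rot: [-0.005, -0.068, 0.998, 0.008]
ft_force: [-0.9, -0.8, -0.4]
width: 0.998
tool delta cm [-0.1   0.55 -0.04] xang -172.22 twist 0.68 t 2.725 tiltz [-0.0119  0.0147 -0.9998] F [-0.9 -0.8 -0.4] w 0.998
[ 0.52833158 -0.13866186  0.29959914]Traceback (most recent call last):
  File "<stdin>", line 5, in <module>
TypeError: can only concatenate list (not "float") to list
```

View pics/w1.png

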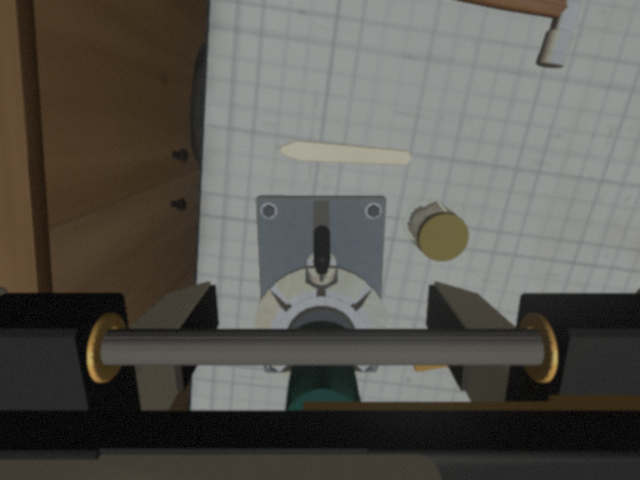

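Run:
```python
from h import *
o=r.get_obs(); print(o['tcp_pos'],o['joint_velocities'].round(3))
im=r.capture('wrist')[:,:,::-1]
cv2.imwrite('pics/w2.png',cv2.resize(im[180:330,240:400],None,fx=5,fy=4,interpolation=3))
cv2.imwrite('pics/w2f.png',im)
g=jw([[-.115,0,.107]]); print(wproj(o,g), wproj(o,g+.0215*U),wproj(o,g-.016*U))
print(wproj(o,jw([[-.15,.075,.012],[-.15,-.075,.012],[.085,.075,.012],[.085,-.075,.012]])))
print(r.get_obs()['tcp_pos'])
```

```text
[ 0.52833158 -0.13866186  0.29959914] [ 0.088 -0.021  0.005  0.016  0.023  0.003  0.002]
[[322.39574009 252.27406991]] [[322.72078925 242.56033478]] [[322.17528324 258.86217925]]
[[387.23813207 197.18963871]
 [255.80849657 196.55089448]
 [377.46325672 373.93482841]
 [263.27355482 373.98634849]]
[ 0.5274034  -0.14099654  0.29987897]
```

View pics/w2.png

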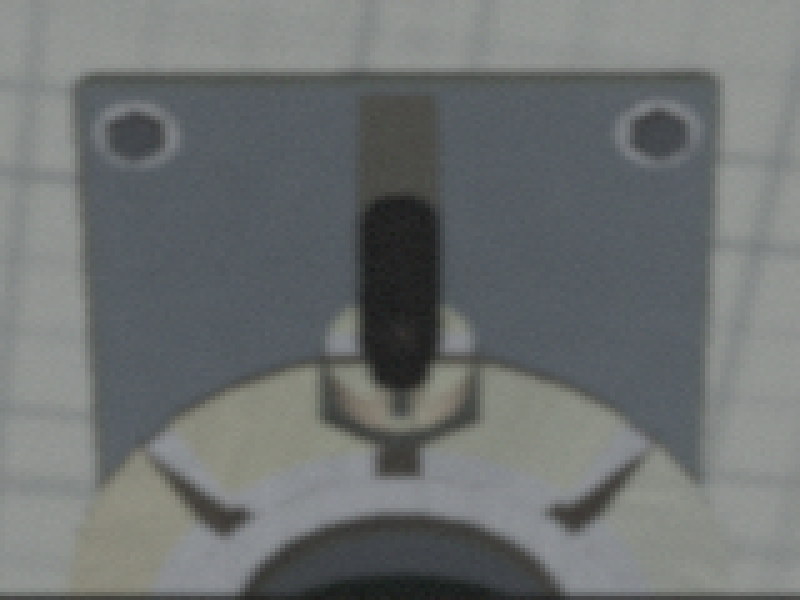

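```bash
for i in 1 2 3; do python3 -m inch '[{"translation":[0,0,0],"twist":0,"fingers":1},{"translation":[0,0,0],"twist":0,"fingers":1}]' | head -2; done
python3 - <<'E'
from h import *
for i in range(3):
  o=r.get_obs(); print(o['time_s'],o['tcp_pos'],o['joint_velocities'].round(3)); r.capture('wrist')
E
```

```text
time_s: 3.08
tcp_pos: [0.5257, -0.1445, 0.3]
time_s: 3.32
tcp_pos: [0.5248, -0.1467, 0.3003]
time_s: 3.58
tcp_pos: [0.5247, -0.1471, 0.3004]
3.575 [ 0.52472133 -0.14713046  0.3004386 ] [-0.    -0.     0.001 -0.    -0.001  0.     0.002]
3.625 [ 0.52472113 -0.14711052  0.30042921] [-0.002  0.001 -0.002 -0.001  0.001 -0.001  0.002]
3.675 [ 0.52477353 -0.14703566  0.30040568] [-0.004 -0.001 -0.001 -0.002  0.001  0.     0.002]
```

Run:
```python
from h import *
o=r.get_obs(); print(o['tcp_pos'],o['tool_rot'])
im=r.capture('wrist')[:,:,::-1]
cv2.imwrite('pics/w3.png',cv2.resize(im[170:320,240:400],None,fx=5,fy=4,interpolation=3))
print(wproj(o,jw([[-.15,.075,.012],[-.15,-.075,.012]])))
g=jw([[-.115,0,.107]]); print(wproj(o,g), wproj(o,g+.0215*U),wproj(o,g-.016*U))
```

```text
[ 0.52480448 -0.1469807   0.30042912] [-0.00537681 -0.0587285   0.99823691  0.00671788]
[[383.13532615 203.14347581]
 [252.59182923 204.30536898]]
[[318.33307956 260.07695021]] [[318.19820222 250.85719963]] [[318.42462968 266.33500198]]
```

View pics/w3.png

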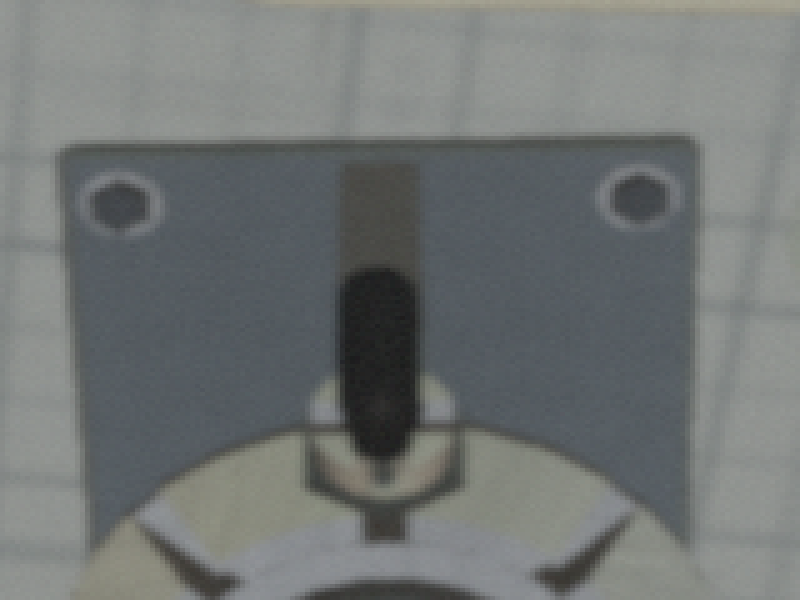

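```bash
sed -i 's/^JP=.*/JP=np.array([0.5085,0.0157,np.radians(97.6)])/' h.py
python3 - <<'E'
from h import *
g=jw([-.115,0,.107]); print(g,U, jw([-.117,0,0]))
go(jw([-.117,0,.16]),187.6)
E
```

```text
[ 0.52370948 -0.09828979  0.107     ] [ 0.0884968  -0.66325266  0.74314483] [ 0.523974   -0.10027222  0.        ]
tool delta cm [-0.61  4.45 14.1 ] xang -173.26 twist -0.86 t 3.775 tiltz [-0.0116  0.0128 -0.9999] F [ 0.7  0.8 -1.3] w 0.999
```

```bash
python3 -m inch '[{"translation":[-0.2,1.5,3],"twist":-0.9,"fingers":1},{"translation":[-0.2,1.5,3],"twist":0,"fingers":1},{"translation":[-0.2,1.4,3],"twist":0,"fingers":1},{"translation":[0,0,2.5],"twist":0,"fingers":1},{"translation":[0,0,0],"twist":0,"fingers":1},{"translation":[0,0,0],"twist":0,"fingers":1},{"translation":[0,0,0],"twist":0,"fingers":1}]'
python3 - <<'E'
from h import *
go(jw([-.117,0,.16]),187.6)
o=r.get_obs();print(o['joint_velocities'].round(3))
im=r.capture('wrist')[:,:,::-1]
cv2.imwrite('pics/w4.png',im)
print(wproj(o,jw([[-.15,.075,.012],[-.15,-.075,.012],[-.115,0,.107]])))
E
```

```text
time_s: 4.65
tcp_pos: [0.5259, -0.1, 0.1856]
tool_rot: [-0.003, -0.067, 0.998, 0.006]
ft_force: [0.0, -0.1, 0.1]
width: 1.0
tool delta cm [ 0.19 -0.03  2.56] xang -172.32 twist 0.08 t 4.65 tiltz [-0.0068  0.0119 -0.9999] F [ 0.  -0.1  0.1] w 1.0
[-0.001 -0.006  0.008 -0.013 -0.001  0.007  0.001]
[[413.63902937 177.07311875]
 [234.31121764 176.97174126]
 [325.47580772 252.44105172]]
```

View pics/w4.png

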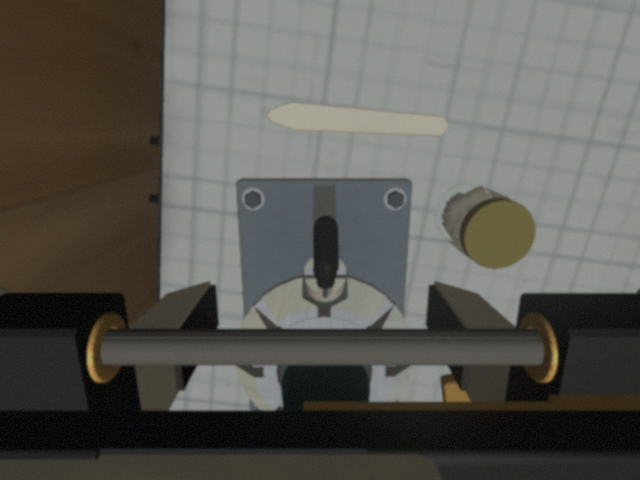

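```bash
python3 -m inch '[{"translation":[0.25,0,2.5],"twist":0,"fingers":1},{"translation":[0,0,2.5],"twist":0,"fingers":0.6},{"translation":[0,0,2],"twist":0,"fingers":0.5},{"translation":[0,0,1.2],"twist":0,"fingers":0.5},{"translation":[0,0,0],"twist":0,"fingers":0.5},{"translation":[0,0,0],"twist":0,"fingers":0.5}]'
python3 - <<'E'
from h import *
go(jw([-.117,0,.09]),187.6)
o=r.get_obs();print(o['joint_velocities'].round(3))
cv2.imwrite('pics/w5.png',r.capture('wrist')[150:350,180:460,::-1].repeat(2,0).repeat(2,1))
E
```

```text
time_s: 5.45
tcp_pos: [0.5272, -0.1009, 0.1065]
tool_rot: [0.002, -0.066, 0.998, 0.006]
ft_force: [0.2, 0.2, -0.0]
width: 0.524
tool delta cm [0.32 0.09 1.65] xang -172.4 twist 0.0 t 5.45 tiltz [ 0.0034  0.0118 -0.9999] F [ 0.2  0.2 -0. ] w 0.524
[ 0.001 -0.     0.001 -0.001 -0.003  0.002  0.002]
```

View pics/w5.png

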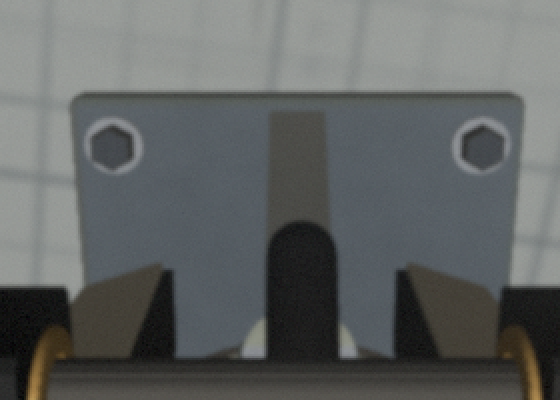

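```bash
python3 -m inch '[{"translation":[0.3,0.1,0.8],"twist":0,"fingers":0.5},{"translation":[0.05,0,0.7],"twist":0,"fingers":0.4},{"translation":[0,0,0],"twist":0,"fingers":0.4},{"translation":[0,0,0],"twist":0,"fingers":0.4}]'
python3 - <<'E'
from h import *
go(jw([-.117,0,.09]),187.6)
E
python3 -m inch '[{"translation":[0,0,0.1],"twist":0,"fingers":0.25},{"translation":[0,0,0],"twist":0,"fingers":0.2},{"translation":[0,0,0],"twist":0,"fingers":0.18},{"translation":[0,0,0],"twist":0,"fingers":0.16}]' 8
python3 -m inch '[{"translation":[0,0,0],"twist":0,"fingers":0.1},{"translation":[0,0,0],"twist":0,"fingers":0.05}]' 8
```

```text
time_s: 6.0
tcp_pos: [0.5239, -0.1001, 0.0914]
tool_rot: [0.003, -0.066, 0.998, 0.006]
ft_force: [-0.9, 0.4, 0.1]
width: 0.398
tool delta cm [-0.   -0.02  0.14] xang -172.39 twist 0.01 t 6.0 tiltz [ 0.005   0.0118 -0.9999] F [-0.9  0.4  0.1] w 0.398
time_s: 6.5
tcp_pos: [0.524, -0.1002, 0.0905]
tool_rot: [0.003, -0.066, 0.998, 0.006]
ft_force: [-2.3, -0.3, -0.4]
width: 0.165
time_s: 6.75
tcp_pos: [0.5238, -0.1002, 0.0905]
tool_rot: [0.003, -0.066, 0.998, 0.006]
ft_force: [-0.6, -0.1, 0.3]
width: 0.155
```

```bash
python3 -m inch '[{"translation":[0,0,0],"twist":0,"fingers":0.3},{"translation":[0,0.5,0],"twist":0,"fingers":0.3},{"translation":[0,0.4,0],"twist":0,"fingers":0.3},{"translation":[0,0,0],"twist":0,"fingers":0.3},{"translation":[0,0,0],"twist":0,"fingers":0.1},{"translation":[0,0,0],"twist":0,"fingers":0.05},{"translation":[0,0,0],"twist":0,"fingers":0.05}]' 8
python3 - <<'E'
from h import *
go(jw([-.108,0,.09]),187.6)
E
```

```text
time_s: 7.62
tcp_pos: [0.5223, -0.0904, 0.0906]
tool_rot: [0.003, -0.067, 0.998, 0.006]
ft_force: [-0.9, -0.4, 0.0]
width: 0.162
tool delta cm [-0.04 -0.11  0.06] xang -172.37 twist 0.03 t 7.625 tiltz [ 0.0042  0.0121 -0.9999] F [-0.9 -0.4  0. ] w 0.162
```

```bash
python3 -m inch '[{"translation":[0,0,0],"twist":0,"fingers":0},{"translation":[0,0,0],"twist":0,"fingers":0},{"translation":[0,0,0],"twist":0,"fingers":0}]' 45
python3 - <<'E'
from h import *
go(jw([-.108,0,.09]),187.6)
cv2.imwrite('pics/w6.png',r.capture('wrist')[150:350,180:460,::-1].repeat(2,0).repeat(2,1))
cv2.imwrite('pics/s6.png',cv2.resize(r.capture('scene')[160:300,250:420,::-1],None,fx=4,fy=4))
E
```

```text
time_s: 8.0
tcp_pos: [0.5222, -0.0903, 0.0906]
tool_rot: [0.002, -0.067, 0.998, 0.006]
ft_force: [-0.9, 0.2, 1.2]
width: 0.145
tool delta cm [-0.04 -0.11  0.06] xang -172.36 twist 0.04 t 8.0 tiltz [ 0.0042  0.0122 -0.9999] F [-0.9  0.2  1.2] w 0.145
```

View pics/w6.png

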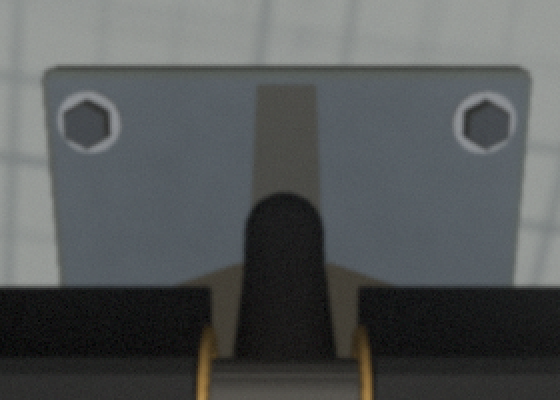

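View pics/s6.png

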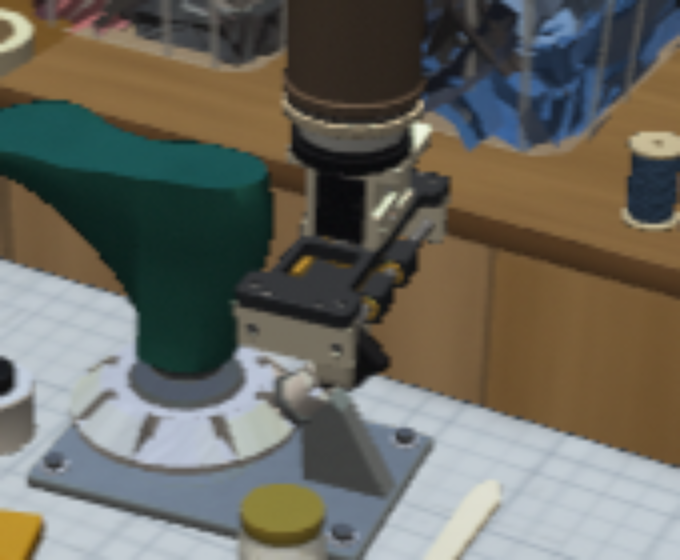

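```bash
python3 -m inch '[{"translation":[0,-0.25,-0.28],"twist":0,"fingers":0},{"translation":[0,-0.25,-0.28],"twist":0,"fingers":0},{"translation":[0,-0.25,-0.28],"twist":0,"fingers":0},{"translation":[0,0,0],"twist":0,"fingers":0}]' 50
python3 - <<'E'
from h import *
go(jw([-.107,0,.0906])+.014*U,187.6)
print(np.dot(r.get_obs()['tcp_pos']-np.array([.5222,-.0903,.0906]),U))
E
```

```text
time_s: 8.6
tcp_pos: [0.5227, -0.0955, 0.0972]
tool_rot: [0.001, -0.068, 0.998, 0.007]
ft_force: [1.7, 3.4, -13.0]
width: 0.142
tool delta cm [-0.07 -0.42 -0.38] xang -172.23 twist 0.17 t 8.6 tiltz [ 0.0015  0.0143 -0.9999] F [  1.7   3.4 -13. ] w 0.142
0.008427552592031323
```

```bash
python3 -m inch '[{"translation":[0,-0.25,-0.25],"twist":0,"fingers":0},{"translation":[0,-0.2,-0.22],"twist":0,"fingers":0},{"translation":[0,0,0],"twist":0,"fingers":0}]'
python3 - <<'E'
from h import *
go(jw([-.107,0,.0906])+.0145*U,187.6)
print(np.dot(r.get_obs()['tcp_pos']-np.array([.5222,-.0903,.0906]),U))
E
```

```text
time_s: 8.98
tcp_pos: [0.523, -0.0984, 0.1006]
tool_rot: [0.0, -0.068, 0.998, 0.008]
ft_force: [3.3, 4.0, -15.0]
width: 0.14
tool delta cm [-0.07 -0.17 -0.08] xang -172.16 twist 0.24 t 8.975 tiltz [-1.000e-04  1.570e-02 -9.999e-01] F [  3.3   4.  -15. ] w 0.14
0.012814963313797943
```

```bash
python3 -m inch '[{"translation":[0,-0.25,-0.25],"twist":0,"fingers":0},{"translation":[0,-0.1,-0.15],"twist":0,"fingers":0},{"translation":[0,-0.05,-0.1],"twist":0,"fingers":0}]'
python3 - <<'E'
from h import *
go(jw([-.107,0,.0906])+.0145*U,187.6)
print(np.dot(r.get_obs()['tcp_pos']-np.array([.5222,-.0903,.0906]),U), r.get_obs()['qpos'].round(2))
E
```

```text
time_s: 9.35
tcp_pos: [0.5231, -0.1003, 0.1034]
tool_rot: [-0.001, -0.069, 0.998, 0.009]
ft_force: [4.7, 5.1, -22.3]
width: 0.144
tool delta cm [-0.08  0.02  0.2 ] xang -172.07 twist 0.33 t 9.35 tiltz [-0.0022  0.0171 -0.9999] F [  4.7   5.1 -22.3] w 0.144
0.016224522491259843 [-0.2   0.45  0.41  1.96 -0.27  0.79 -2.64]
```

```bash
python3 -m inch '[{"translation":[0.05,0.05,0.06],"twist":-5,"fingers":0},{"translation":[0.08,-0.03,-0.05],"twist":-5,"fingers":0}]'
python3 - <<'E'
from h import *
go(jw([-.107,0,.0906])+.0145*U,187.6)
print(np.dot(r.get_obs()['tcp_pos']-np.array([.5222,-.0903,.0906]),U), r.get_obs()['qpos'].round(2),r.get_obs()['torque'].round(2))
E
```

```text
time_s: 9.6
tcp_pos: [0.5254, -0.1002, 0.1029]
tool_rot: [0.003, -0.157, 0.988, 0.008]
ft_force: [6.3, 3.9, -18.6]
width: 0.15
tool delta cm [0.14 0.06 0.15] xang -161.96 twist 10.44 t 9.6 tiltz [ 0.0044  0.0162 -0.9999] F [  6.3   3.9 -18.6] w 0.15
0.01594262141663788 [-0.17  0.44  0.36  1.96 -0.24  0.78 -2.49] [ 0.6  -3.02 -1.28]
```

```bash
python3 -m inch '[{"translation":[0.3,0.03,0.05],"twist":-4,"fingers":0},{"translation":[0.2,0.0,0.0],"twist":-4,"fingers":0}]'
python3 - <<'E'
from h import *
go(jw([-.107,0,.0906])+.0145*U,187.6)
print(np.dot(r.get_obs()['tcp_pos']-np.array([.5222,-.0903,.0906]),U), r.get_obs()['qpos'].round(2),r.get_obs()['torque'].round(2))
cv2.imwrite('pics/w7.png',r.capture('wrist')[150:350,180:460,::-1].repeat(2,0).repeat(2,1))
E
```

```text
time_s: 9.85
tcp_pos: [0.526, -0.1001, 0.1029]
tool_rot: [0.009, -0.226, 0.974, 0.007]
ft_force: [4.4, 7.0, -15.2]
width: 0.172
tool delta cm [0.18 0.1  0.14] xang -153.92 twist 18.48 t 9.85 tiltz [ 0.0147  0.0177 -0.9997] F [  4.4   7.  -15.2] w 0.172
0.01595168576440027 [-0.14  0.44  0.32  1.96 -0.22  0.76 -2.37] [ 1.19 -2.2  -1.35]
```

View pics/w7.png

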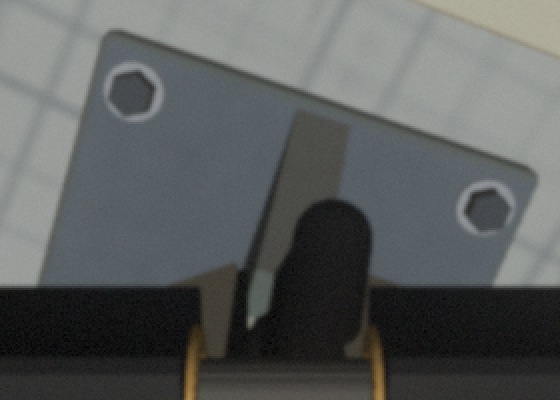

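```bash
python3 -m inch '[{"translation":[0.3,-0.05,-0.02],"twist":-3.5,"fingers":0},{"translation":[0.3,-0.05,0.0],"twist":-3,"fingers":0}]'
python3 - <<'E'
from h import *
go(jw([-.107,0,.0906])+.0145*U,187.6)
print(np.dot(r.get_obs()['tcp_pos']-np.array([.5222,-.0903,.0906]),U), r.get_obs()['qpos'].round(2),r.get_obs()['torque'].round(2))
cv2.imwrite('pics/w8.png',r.capture('wrist')[150:350,180:460,::-1].repeat(2,0).repeat(2,1))
cv2.imwrite('pics/s8.png',cv2.resize(r.capture('scene')[160:300,250:420,::-1],None,fx=4,fy=4))
E
```

```text
time_s: 10.15
tcp_pos: [0.526, -0.1009, 0.1031]
tool_rot: [0.015, -0.282, 0.959, 0.007]
ft_force: [9.1, 11.8, -21.3]
width: 0.191
tool delta cm [0.13 0.18 0.17] xang -147.23 twist 25.17 t 10.15 tiltz [ 0.0242  0.0211 -0.9995] F [  9.1  11.8 -21.3] w 0.191
0.016666134304626594 [-0.11  0.43  0.28  1.97 -0.21  0.75 -2.27] [ 2.43 -3.98 -1.75]
```

View pics/w8.png

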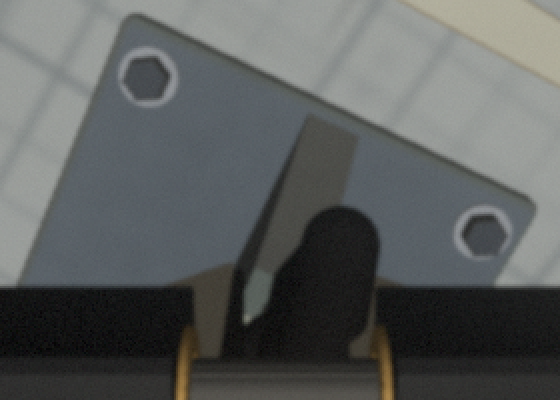

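View pics/s8.png

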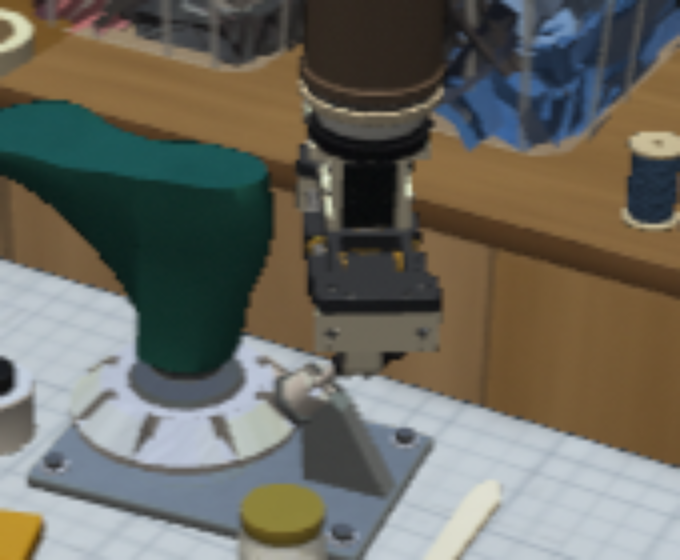

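```bash
python3 -m inch '[{"translation":[0,0.1,0.15],"twist":0,"fingers":0},{"translation":[0,0.1,0.1],"twist":0,"fingers":0.35},{"translation":[0,0,0],"twist":0,"fingers":0.5},{"translation":[0,0,0],"twist":0,"fingers":0.5}]' 20
python3 - <<'E'
from h import *
go(jw([-.107,0,.0906])+.0145*U,187.6)
cv2.imwrite('pics/w9.png',r.capture('wrist')[150:350,180:460,::-1].repeat(2,0).repeat(2,1))
E
```

```text
time_s: 10.75
tcp_pos: [0.5242, -0.1003, 0.1017]
tool_rot: [0.014, -0.281, 0.96, 0.007]
ft_force: [0.1, 1.0, -0.7]
width: 0.477
tool delta cm [0.01 0.04 0.04] xang -147.35 twist 25.05 t 10.75 tiltz [ 0.0237  0.021  -0.9995] F [ 0.1  1.  -0.7] w 0.477
```

View pics/w9.png

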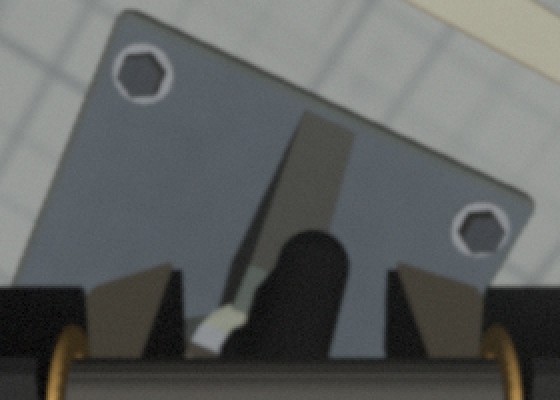

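```bash
python3 -m inch '[{"translation":[0,0,-2],"twist":0,"fingers":0.6},{"translation":[0,0,-3],"twist":0,"fingers":0.6},{"translation":[0,-0.5,-3],"twist":8,"fingers":0.6},{"translation":[0,-1,0],"twist":8,"fingers":0.6},{"translation":[0,-1,0],"twist":8,"fingers":0.6},{"translation":[0,0,0],"twist":0,"fingers":0.6}]' 20
python3 - <<'E'
from h import *
go(jw([-.107,0,.0906])+.0145*U,187.6)
o=r.get_obs()
im=r.capture('wrist')[:,:,::-1]
cv2.imwrite('pics/w10.png',cv2.resize(im[150:330,230:420],None,fx=4,fy=3.3,interpolation=3))
for d in (0,.012): print(wproj(o,jw([[-.115,0,.107]])+U*(d+.014)))
E
```

```text
time_s: 11.55
tcp_pos: [0.5335, -0.1285, 0.1866]
tool_rot: [0.015, -0.069, 0.998, 0.008]
ft_force: [-0.1, 0.3, -0.3]
width: 0.6
tool delta cm [0.82 2.83 8.54] xang -172.16 twist 0.24 t 11.55 tiltz [ 0.0287  0.0186 -0.9994] F [-0.1  0.3 -0.3] w 0.6
[[335.45687122 287.49691415]]
[[335.67349254 281.03130249]]
```

View pics/w10.png

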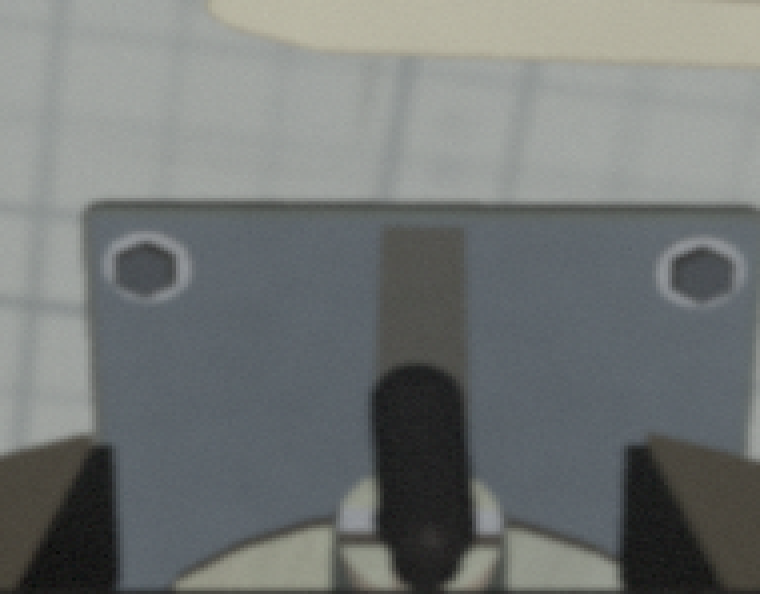

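```bash
python3 - <<'E'
from h import *
go(jw([-.108,0,.150]),187.6)
E
python3 -m inch '[{"translation":[0.4,1.1,1.2],"twist":0,"fingers":0.5},{"translation":[0.3,0.9,1.2],"twist":0,"fingers":0.5},{"translation":[0,0,1.0],"twist":0,"fingers":0.5},{"translation":[0,0,0],"twist":0,"fingers":0.5},{"translation":[0,0,0],"twist":0,"fingers":0.5}]' 20
python3 - <<'E'
from h import *
go(jw([-.108,0,.116]),187.6)
E
```

```text
tool delta cm [0.65 3.71 3.68] xang -172.01 twist 0.39 t 11.6 tiltz [ 0.0283  0.019  -0.9994] F [0.3 0.  0.5] w 0.603
time_s: 12.22
tcp_pos: [0.5227, -0.105, 0.149]
tool_rot: [0.014, -0.074, 0.997, 0.009]
ft_force: [0.3, -0.0, -0.3]
width: 0.499
tool delta cm [-0.12  1.3   3.33] xang -171.56 twist 0.84 t 12.225 tiltz [ 0.0257  0.0201 -0.9995] F [ 0.3 -0.  -0.3] w 0.499
```

```bash
python3 -m inch '[{"translation":[-0.1,0.7,1.2],"twist":0.8,"fingers":0.5},{"translation":[0,0.6,1.2],"twist":0,"fingers":0.5},{"translation":[0,0,0.8],"twist":0,"fingers":0.5},{"translation":[0,0,0],"twist":0,"fingers":0.4},{"translation":[0,0,0],"twist":0,"fingers":0.4}]' 20
python3 - <<'E'
from h import *
go(jw([-.108,0,.116]),187.6)
cv2.imwrite('pics/w11.png',r.capture('wrist')[150:350,180:460,::-1].repeat(2,0).repeat(2,1))
E
```

```text
time_s: 12.85
tcp_pos: [0.523, -0.0907, 0.115]
tool_rot: [0.014, -0.066, 0.998, 0.009]
ft_force: [-0.2, -0.3, -0.3]
width: 0.405
tool delta cm [ 0.02 -0.06 -0.1 ] xang -172.42 twist -0.02 t 12.85 tiltz [ 0.0259  0.0198 -0.9995] F [-0.2 -0.3 -0.3] w 0.405
```

View pics/w11.png

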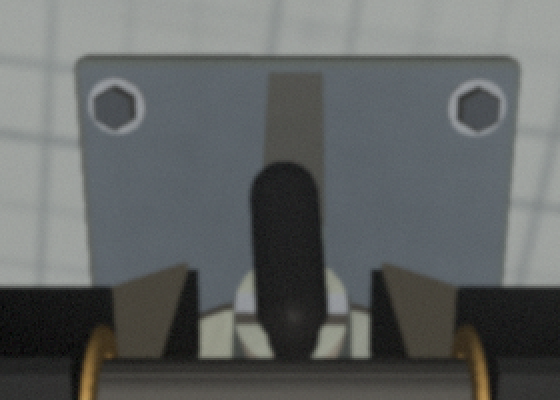

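```bash
python3 -m inch '[{"translation":[0,0,0],"twist":0,"fingers":0.2},{"translation":[0,0,0],"twist":0,"fingers":0.05},{"translation":[0,0,0],"twist":0,"fingers":0},{"translation":[0,0,0],"twist":0,"fingers":0},{"translation":[0,0,0],"twist":0,"fingers":0}]' 55
python3 - <<'E'
from h import *
go(jw([-.108,0,.116]),187.6); print(injack(r.get_obs()['tcp_pos']))
E
```

```text
time_s: 13.52
tcp_pos: [0.5226, -0.091, 0.1158]
tool_rot: [0.014, -0.066, 0.998, 0.009]
ft_force: [-0.5, 0.3, 0.4]
width: 0.138
tool delta cm [-0.01 -0.04 -0.02] xang -172.46 twist -0.06 t 13.525 tiltz [ 0.0261  0.0202 -0.9995] F [-0.5  0.3  0.4] w 0.138
[-0.10760633  0.00012799  0.11577916]
```

```bash
python3 -m inch '[{"translation":[0,-0.25,-0.28],"twist":0,"fingers":0},{"translation":[0,-0.25,-0.28],"twist":0,"fingers":0},{"translation":[0,-0.25,-0.28],"twist":0,"fingers":0},{"translation":[0,-0.25,-0.25],"twist":0,"fingers":0},{"translation":[0,-0.2,-0.22],"twist":0,"fingers":0},{"translation":[0,-0.1,-0.15],"twist":0,"fingers":0}]' 55
python3 - <<'E'
from h import *
go(jw([-.1076,0,.1158])+.0145*U,187.6);o=r.get_obs(); print(injack(o['tcp_pos']),np.dot(o['tcp_pos']-jw([-.1076,0,.1158]),U),np.dot(o['ft_force'],U))
E
```

```text
time_s: 14.28
tcp_pos: [0.5226, -0.0984, 0.1261]
tool_rot: [0.011, -0.069, 0.998, 0.012]
ft_force: [4.2, 4.2, -15.2]
width: 0.137
tool delta cm [-0.11 -0.23 -0.05] xang -172.14 twist 0.26 t 14.275 tiltz [ 0.0195  0.0254 -0.9995] F [  4.2   4.2 -15.2] w 0.137
[-0.11497436  0.00107824  0.12611765] 0.012601919832101677 -13.706111280848706
```

```bash
python3 -m inch '[{"translation":[0,-0.25,-0.22],"twist":0,"fingers":0},{"translation":[0.3,-0.08,-0.06],"twist":-5,"fingers":0},{"translation":[0.35,-0.03,-0.03],"twist":-5,"fingers":0}]' 55
python3 - <<'E'
from h import *
go(jw([-.1076,0,.1158])+.0145*U,187.6);o=r.get_obs(); print(injack(o['tcp_pos']),np.dot(o['tcp_pos']-jw([-.1076,0,.1158]),U),np.dot(o['ft_force'],U))
E
```

```text
time_s: 14.65
tcp_pos: [0.5199, -0.1001, 0.1273]
tool_rot: [0.014, -0.159, 0.987, 0.012]
ft_force: [11.1, 5.5, -16.8]
width: 0.139
tool delta cm [-0.37 -0.17  0.08] xang -161.71 twist 10.69 t 14.65 tiltz [ 0.0232  0.027  -0.9994] F [ 11.1   5.5 -16.8] w 0.139
[-0.11629788  0.00399204  0.12729731] 0.014364181300734547 -15.140557918349122
```

```bash
python3 -m inch '[{"translation":[0.35,-0.03,-0.02],"twist":-5,"fingers":0},{"translation":[0.35,0,0.0],"twist":-5,"fingers":0},{"translation":[0.35,0,0.0],"twist":-4,"fingers":0}]' 55
python3 - <<'E'
from h import *
go(jw([-.1076,0,.1158])+.0145*U,187.6);o=r.get_obs(); print(injack(o['tcp_pos']),np.dot(o['tcp_pos']-jw([-.1076,0,.1158]),U),np.dot(o['ft_force'],U))
cv2.imwrite('pics/s12.png',cv2.resize(r.capture('scene')[160:300,250:420,::-1],None,fx=4,fy=4))
E
```

```text
time_s: 15.02
tcp_pos: [0.5174, -0.1015, 0.1271]
tool_rot: [0.021, -0.283, 0.959, 0.009]
ft_force: [7.3, 6.3, -14.9]
width: 0.152
tool delta cm [-0.6  -0.28  0.07] xang -147.15 twist 25.25 t 15.025 tiltz [ 0.0352  0.0289 -0.999 ] F [  7.3   6.3 -14.9] w 0.152
[-0.11734992  0.00663132  0.1270529 ] 0.014886505256498152 -14.615295157930689
```

View pics/s12.png

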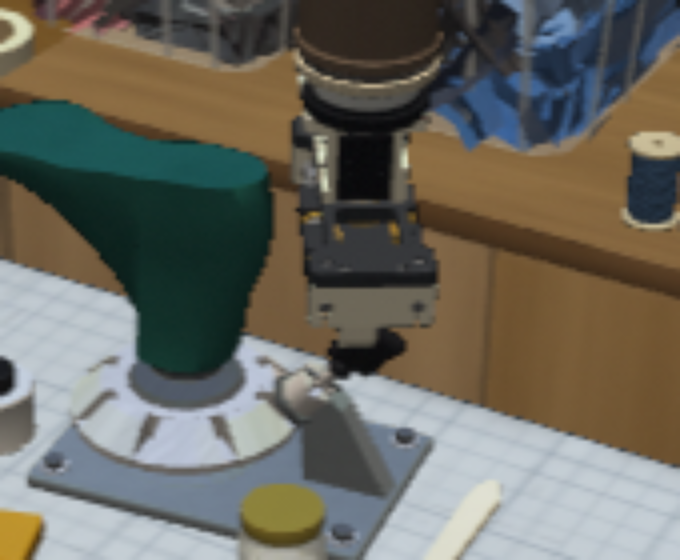

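```bash
python3 -m inch '[{"translation":[0.45,0.03,0.02],"twist":-3,"fingers":0},{"translation":[0.45,0,0.0],"twist":-3,"fingers":0},{"translation":[0.45,0,0.0],"twist":-2,"fingers":0}]' 55
python3 - <<'E'
from h import *
go(jw([-.1076,0,.1158])+.0145*U,187.6);o=r.get_obs(); print(injack(o['tcp_pos']),np.dot(o['tcp_pos']-jw([-.1076,0,.1158]),U),np.dot(o['ft_force'],U))
E
```

```text
time_s: 15.45
tcp_pos: [0.5151, -0.1042, 0.1272]
tool_rot: [0.029, -0.354, 0.935, 0.007]
ft_force: [10.9, 10.1, -13.6]
width: 0.156
tool delta cm [-0.9  -0.32  0.12] xang -138.5 twist 33.9 t 15.45 tiltz [ 0.0504  0.0332 -0.9982] F [ 10.9  10.1 -13.6] w 0.156
[-0.11969504  0.00928431  0.12718601] 0.01655461666940684 -15.859256673075162
```

```bash
python3 -m inch '[{"translation":[0.5,0.05,0.15],"twist":-1,"fingers":0},{"translation":[0.5,0.05,0.15],"twist":0,"fingers":0},{"translation":[0.5,0,0.15],"twist":0,"fingers":0}]' 55
python3 - <<'E'
from h import *
go(jw([-.1076,0,.1158])+.0145*U,187.6);o=r.get_obs(); print(injack(o['tcp_pos']),np.dot(o['tcp_pos']-jw([-.1076,0,.1158]),U),np.dot(o['ft_force'],U))
E
```

```text
time_s: 15.82
tcp_pos: [0.515, -0.1045, 0.1248]
tool_rot: [0.04, -0.366, 0.93, 0.007]
ft_force: [7.2, 14.1, -0.4]
width: 0.153
tool delta cm [-0.94 -0.33 -0.1 ] xang -137.05 twist 35.35 t 15.825 tiltz [ 0.0697  0.0417 -0.9967] F [ 7.2 14.1 -0.4] w 0.153
[-0.12000375  0.00942354  0.12482029] 0.015003111105502112 -9.046221346101996
```

```bash
python3 -m inch '[{"translation":[0,0,0],"twist":0,"fingers":0.25},{"translation":[0,0,0],"twist":0,"fingers":0.5},{"translation":[0,0,-1.5],"twist":0,"fingers":0.6},{"translation":[0,0,-3],"twist":0,"fingers":0.6},{"translation":[0,-0.5,-2],"twist":8,"fingers":0.6},{"translation":[0,-1,0],"twist":9,"fingers":0.6},{"translation":[0,-1,0],"twist":9,"fingers":0.6},{"translation":[0,0,0],"twist":7,"fingers":0.6}]' 20
python3 - <<'E'
from h import *
go(jw([-.108,0,.15]),187.6)
im=r.capture('wrist')[:,:,::-1]
cv2.imwrite('pics/w13.png',cv2.resize(im[150:330,230:420],None,fx=4,fy=3.3,interpolation=3))
E
```

```text
time_s: 16.82
tcp_pos: [0.5251, -0.1344, 0.1993]
tool_rot: [0.04, -0.075, 0.996, 0.015]
ft_force: [0.7, -0.5, 0.2]
width: 0.6
tool delta cm [-0.01  4.17  5.05] xang -171.43 twist 0.97 t 16.825 tiltz [ 0.0769  0.0369 -0.9964] F [ 0.7 -0.5  0.2] w 0.6
```

View pics/w13.png

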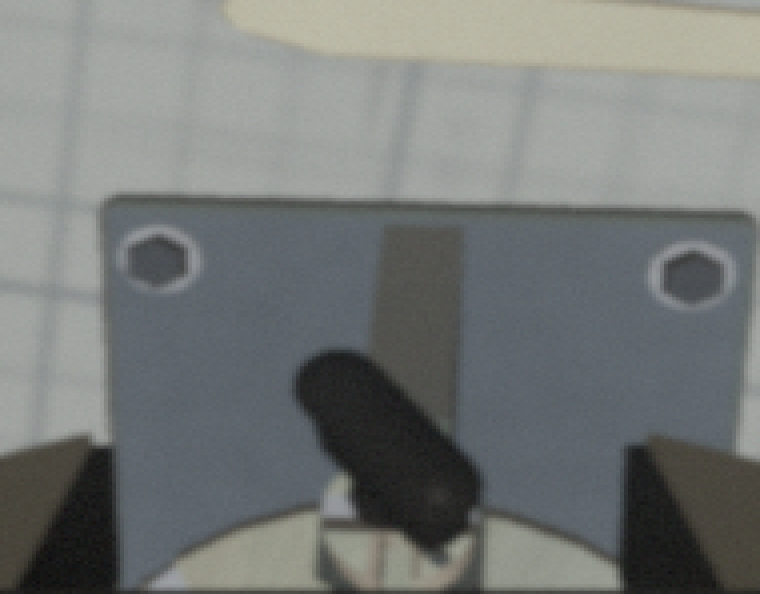

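Run:
```python
from h import *
go(jw([-.165,-.028,.15]),187.6)
```

```text
tool delta cm [-2.72 -1.6   5.13] xang -171.74 twist 0.66 t 16.875 tiltz [ 0.0768  0.0371 -0.9964] F [-0.1 -0.3 -0.2] w 0.601
```

```bash
python3 -m inch '[{"translation":[-1.4,-0.9,0],"twist":0.7,"fingers":0},{"translation":[-1.4,-0.8,1.7],"twist":0,"fingers":0},{"translation":[0,0,1.7],"twist":0,"fingers":0},{"translation":[0,0,1.7],"twist":0,"fingers":0},{"translation":[0,0,0],"twist":0,"fingers":0},{"translation":[0,0,0],"twist":0,"fingers":0}]' 20
python3 - <<'E'
from h import *
go(jw([-.165,-.028,.108]),187.6);print(injack(r.get_obs()['tcp_pos']))
E
```

```text
time_s: 17.62
tcp_pos: [0.5579, -0.1462, 0.151]
tool_rot: [0.04, -0.069, 0.997, 0.016]
ft_force: [-0.9, -0.0, 0.6]
width: 0.017
tool delta cm [0.3  0.09 4.3 ] xang -172.13 twist 0.27 t 17.625 tiltz [ 0.0771  0.0367 -0.9963] F [-0.9 -0.   0.6] w 0.017
[-0.16704027 -0.02751513  0.15103095]
```

```bash
python3 -m inch '[{"translation":[0.1,0,1.5],"twist":0,"fingers":0},{"translation":[0.1,0,1.5],"twist":0,"fingers":0},{"translation":[0.1,0,1.3],"twist":0,"fingers":0},{"translation":[0,0,0],"twist":0,"fingers":0},{"translation":[0,0,0],"twist":0,"fingers":0}]' 20
python3 - <<'E'
from h import *
go(jw([-.165,-.028,.108]),187.6);print(injack(r.get_obs()['tcp_pos']))
cv2.imwrite('pics/w14.png',r.capture('wrist')[120:360,120:500,::-1].repeat(2,0).repeat(2,1))
cv2.imwrite('pics/s14.png',cv2.resize(r.capture('scene')[160:300,250:420,::-1],None,fx=4,fy=4))
E
```

```text
time_s: 18.25
tcp_pos: [0.5581, -0.1448, 0.1052]
tool_rot: [0.04, -0.069, 0.997, 0.016]
ft_force: [-0.0, -0.0, 0.5]
width: 0.005
tool delta cm [-0.03  0.07 -0.28] xang -172.11 twist 0.29 t 18.25 tiltz [ 0.0773  0.0369 -0.9963] F [-0.  -0.   0.5] w 0.005
[-0.1656435  -0.02791161  0.10518465]
```

View pics/w14.png

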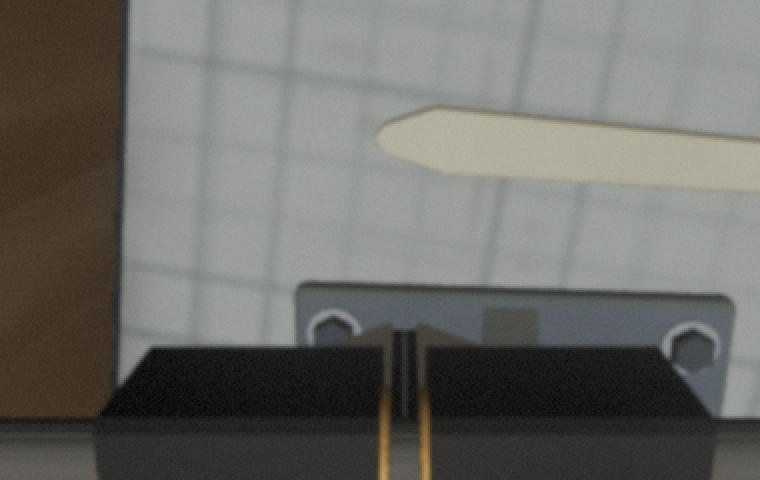

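View pics/s14.png

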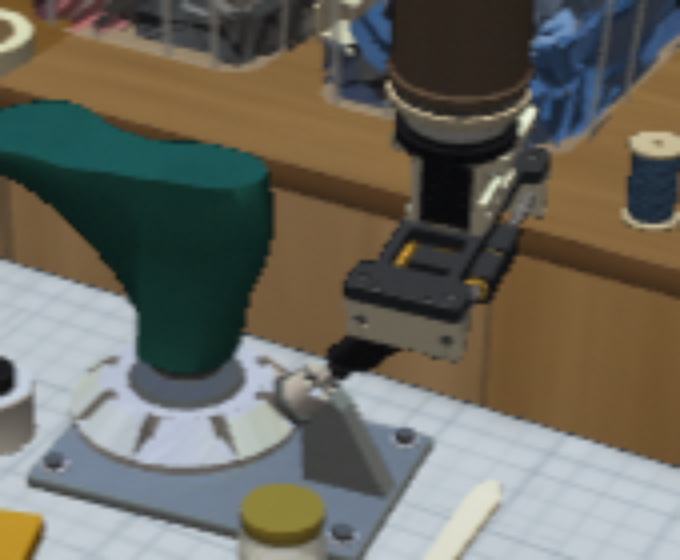

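```bash
python3 -m inch '[{"translation":[0,0.4,0],"twist":0,"fingers":0},{"translation":[0,0.4,0],"twist":0,"fingers":0},{"translation":[0,0.4,0],"twist":0,"fingers":0}]' 20
python3 - <<'E'
from h import *
o=r.get_obs();print(injack(o['tcp_pos']),o['ft_force'].round(1),o['torque'].round(2))
E
python3 -m inch '[{"translation":[0,0.35,0],"twist":0,"fingers":0},{"translation":[0,0.35,0],"twist":0,"fingers":0}]' 20
python3 - <<'E'
from h import *
o=r.get_obs();print(injack(o['tcp_pos']),o['ft_force'].round(1),o['torque'].round(2))
E
```

```text
time_s: 18.73
tcp_pos: [0.5571, -0.1327, 0.1067]
tool_rot: [0.041, -0.069, 0.997, 0.015]
ft_force: [1.3, -6.0, 0.9]
width: 0.006
[-0.15356033 -0.02856696  0.10673088] [ 1.3 -6.   0.9] [-1.24 -0.16  0.02]
time_s: 18.98
tcp_pos: [0.5584, -0.1307, 0.1087]
tool_rot: [0.044, -0.068, 0.997, 0.012]
ft_force: [1.8, -8.9, -0.3]
width: 0.004
[-0.15173015 -0.03011506  0.10873878] [ 1.8 -8.9 -0.3] [-1.89 -0.34 -0.06]
```

```bash
python3 -m inch '[{"translation":[0.2,0.7,0.2],"twist":0,"fingers":0},{"translation":[0.2,0.7,0.2],"twist":0,"fingers":0}]' 20
python3 - <<'E'
from h import *
o=r.get_obs();print(injack(o['tcp_pos']),o['ft_force'].round(1),o['torque'].round(2))
cv2.imwrite('pics/s15.png',cv2.resize(r.capture('scene')[160:300,250:420,::-1],None,fx=4,fy=4))
E
```

```text
time_s: 19.23
tcp_pos: [0.559, -0.1291, 0.1089]
tool_rot: [0.051, -0.064, 0.997, 0.003]
ft_force: [5.6, -19.4, 5.6]
width: 0.005
[-0.15021316 -0.03092754  0.10893979] [  5.6 -19.4   5.6] [-4.04 -1.05 -0.13]
```

View pics/s15.png

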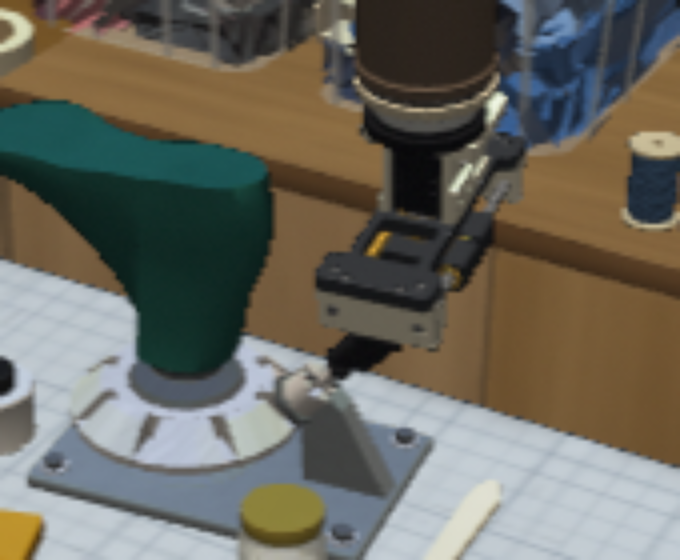

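Run:
```python
from h import *
im=r.capture('scene')[:,:,::-1]
a=cv2.resize(im[225:275,310:360],None,fx=8,fy=8,interpolation=3)
import numpy as np
b=cv2.imread('pics/s14.png'); 
b=cv2.resize(b[(225-160)*4:(275-160)*4,(310-250)*4:(360-250)*4],None,fx=2,fy=2,interpolation=3)
cv2.imwrite('pics/cmp.png',np.hstack([b,a]))
print(rot(r.get_obs()).as_matrix()[:,2])
```

```text
[ 0.10256413  0.0134736  -0.99463514]
```

View pics/cmp.png

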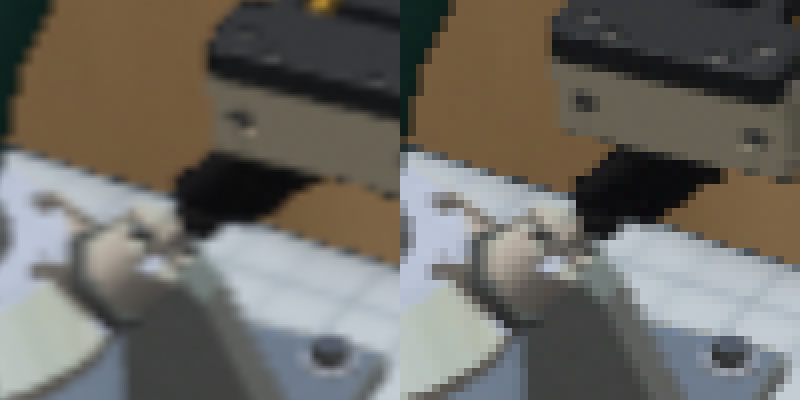

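```bash
python3 -m inch '[{"translation":[0,-0.8,0],"twist":0,"fingers":0},{"translation":[0,-1,0],"twist":0,"fingers":0},{"translation":[1,-0.5,-3],"twist":0,"fingers":0.5},{"translation":[1,0,-3],"twist":0,"fingers":0.6},{"translation":[1,0,-2],"twist":0,"fingers":0.6},{"translation":[0,0,0],"twist":0,"fingers":0.6}]' 20
python3 - <<'E'
from h import *
go(jw([-.108,0,.15]),187.6)
im=r.capture('wrist')[:,:,::-1]
cv2.imwrite('pics/w16.png',cv2.resize(im[150:330,230:420],None,fx=4,fy=3.3,interpolation=3))
E
```

```text
time_s: 20.08
tcp_pos: [0.5224, -0.1574, 0.1867]
tool_rot: [0.05, -0.064, 0.997, 0.005]
ft_force: [0.4, 0.4, 0.6]
width: 0.393
tool delta cm [-0.51  6.53  3.75] xang -172.62 twist -0.22 t 20.075 tiltz [ 0.0994  0.0155 -0.9949] F [0.4 0.4 0.6] w 0.393
```

View pics/w16.png

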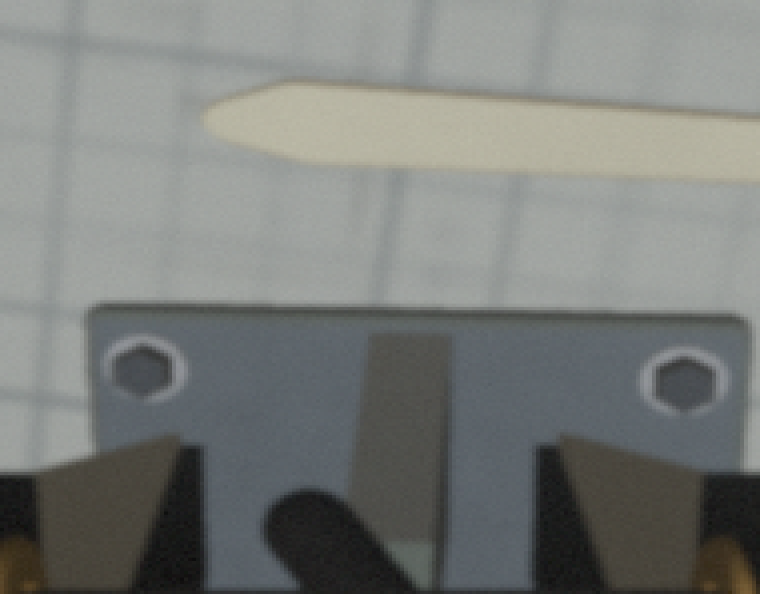

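```bash
python3 -m inch '[{"translation":[0,1.2,0],"twist":0,"fingers":0.6},{"translation":[0,1.2,0],"twist":0,"fingers":0.6},{"translation":[0,0,0],"twist":0,"fingers":0.6}]' 20
python3 - <<'E'
from h import *
go(jw([-.108,0,.15]),187.6)
im=r.capture('wrist')[:,:,::-1]
cv2.imwrite('pics/w17.png',cv2.resize(im[150:330,230:420],None,fx=4,fy=3.3,interpolation=3))
E
```

```text
time_s: 20.5
tcp_pos: [0.5188, -0.1298, 0.1834]
tool_rot: [0.048, -0.066, 0.997, 0.005]
ft_force: [0.4, -0.1, -0.2]
width: 0.597
tool delta cm [-0.57  3.74  3.42] xang -172.48 twist -0.08 t 20.5 tiltz [ 0.0945  0.0169 -0.9954] F [ 0.4 -0.1 -0.2] w 0.597
```

View pics/w17.png

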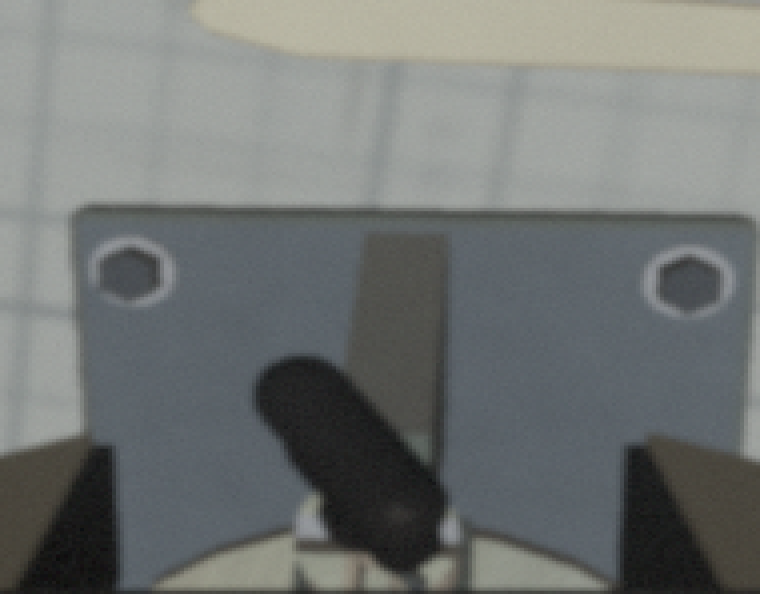

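```bash
cat >> h.py <<'E'
def wing(phi,d):
    Rz=Ro.from_euler('z',JP[2]).as_matrix()
    c42,s42=np.cos(np.radians(42)),np.sin(np.radians(42))
    u=np.array([-s42,0,c42]);xs=np.array([c42,0,s42]);ys=np.cross(u,xs)
    a=np.radians(phi); e1=np.cos(a)*xs+np.sin(a)*ys; e2=np.cross(u,e1)
    P=[]
    for s in(-1,1):
        for t in(-1,1):
            for n in(-1,1): P.append(np.array([-.115,0,.107])+d*u+.017*s*e1+.016*t*u+.006*n*e2)
    P.append(np.array([-.115,0,.107])+(d+.014)*u)
    return jw(np.array(P))
E
python3 - <<'E'
from h import *
o=r.get_obs(); im=r.capture('wrist')[:,:,::-1].copy()
x0,y0,f=230,150,4
big=cv2.resize(im[y0:y0+150,x0:x0+190],None,fx=f,fy=f,interpolation=3)
for phi,c in((-35,(0,0,255)),(-45,(0,255,0)),(-55,(255,0,0))):
    p=wproj(o,wing(phi,.012)); q=((p-[x0,y0])*f).astype(int)
    cv2.polylines(big,[cv2.convexHull(q[:8])],True,c,1); cv2.circle(big,tuple(map(int,q[8])),4,c,1)
cv2.imwrite('pics/ov.png',big)
E
```

```text
(no output)
```

View pics/ov.png

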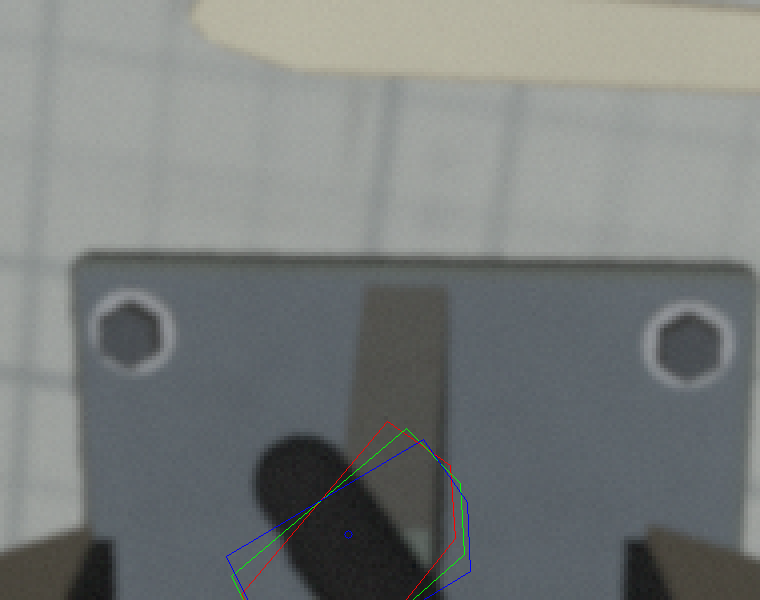

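Run:
```python
from h import *
o=r.get_obs(); im=cv2.imread('pics/w17.png'); 
im=r.capture('wrist')[:,:,::-1].copy()
x0,y0,f=260,220,6
big=cv2.resize(im[y0:y0+95,x0:x0+120],None,fx=f,fy=f,interpolation=3)
for phi,c in((35,(0,0,255)),(45,(0,255,0)),(55,(255,0,0))):
    p=wproj(o,wing(phi,.012)); q=((p-[x0,y0])*f).astype(int)
    cv2.polylines(big,[cv2.convexHull(q[:8])],True,c,1); cv2.circle(big,tuple(map(int,q[8])),4,c,1)
    cv2.polylines(big,[q[[2,3,7,6]]],True,c,1)
cv2.imwrite('pics/ov2.png',big)
```

```text
(no output)
```

View pics/ov2.png

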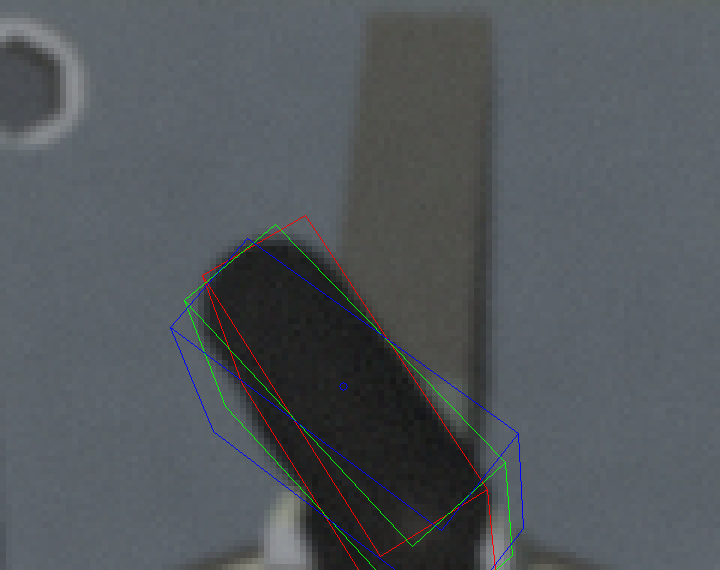

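```bash
python3 -m inch '[{"translation":[0,0,0],"twist":-7.5,"fingers":0.5},{"translation":[0,0,0],"twist":-7.5,"fingers":0.5},{"translation":[0,0,0],"twist":-7.5,"fingers":0.5},{"translation":[0,0,0],"twist":-7.5,"fingers":0.5},{"translation":[0,0,0],"twist":0,"fingers":0.5}]' 20
python3 - <<'E'
from h import *
go(jw([-.1396,-.0105,.15]),217.6)
go(jw([-.1396,-.0105,.109]),217.6)
E
```

```text
time_s: 21.28
tcp_pos: [0.5193, -0.1338, 0.1837]
tool_rot: [0.048, -0.326, 0.944, -0.009]
ft_force: [0.0, 0.4, 0.4]
width: 0.501
tool delta cm [-1.91  0.03  3.55] xang -141.77 twist 0.63 t 21.275 tiltz [ 0.0956  0.0143 -0.9953] F [0.  0.4 0.4] w 0.501
tool delta cm [-1.56  0.23  7.63] xang -141.77 twist 0.63 t 21.275 tiltz [ 0.0956  0.0143 -0.9953] F [0.  0.4 0.4] w 0.501
```

```bash
python3 -m inch '[{"translation":[-1.0,0,1],"twist":0.6,"fingers":0.5},{"translation":[-0.9,0,1.3],"twist":0,"fingers":0.5},{"translation":[0,0,1.3],"twist":0,"fingers":0.5},{"translation":[0,0,0],"twist":0,"fingers":0.5},{"translation":[0,0,0],"twist":0,"fingers":0.5}]' 20
python3 - <<'E'
from h import *
go(jw([-.1396,-.0105,.109]),217.6)
cv2.imwrite('pics/w18.png',r.capture('wrist')[150:390,160:500,::-1].repeat(2,0).repeat(2,1))
E
```

```text
time_s: 21.9
tcp_pos: [0.5388, -0.1206, 0.1458]
tool_rot: [0.047, -0.318, 0.947, -0.008]
ft_force: [-0.3, -0.6, -1.3]
width: 0.498
tool delta cm [0.46 0.2  3.65] xang -142.78 twist -0.38 t 21.9 tiltz [ 0.0937  0.0141 -0.9955] F [-0.3 -0.6 -1.3] w 0.498
```

View pics/w18.png

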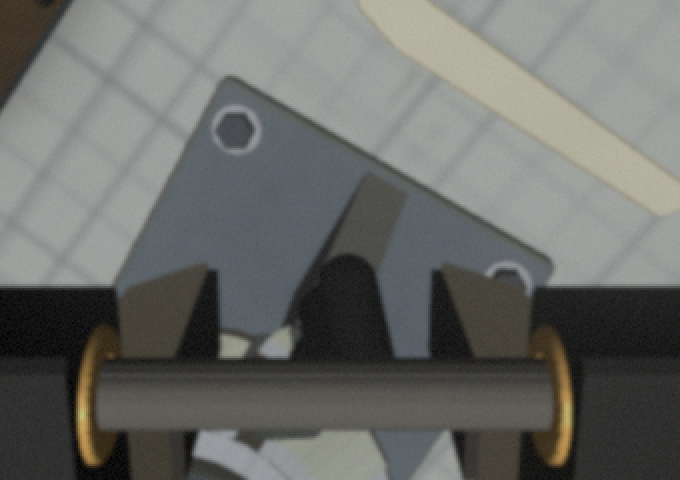

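```bash
python3 -m inch '[{"translation":[0.2,0.1,1.3],"twist":-0.4,"fingers":0.5},{"translation":[0.2,0.1,1.3],"twist":0,"fingers":0.45},{"translation":[0.05,0,1.0],"twist":0,"fingers":0.4},{"translation":[0,0,0],"twist":0,"fingers":0.4},{"translation":[0,0,0],"twist":0,"fingers":0.4}]' 20
python3 - <<'E'
from h import *
go(jw([-.1396,-.0105,.109]),217.6)
cv2.imwrite('pics/w19.png',r.capture('wrist')[150:390,160:500,::-1].repeat(2,0).repeat(2,1))
E
```

```text
time_s: 22.58
tcp_pos: [0.5368, -0.1217, 0.1071]
tool_rot: [0.047, -0.321, 0.946, -0.008]
ft_force: [-0.0, 0.3, -0.1]
width: 0.4
tool delta cm [-0.08 -0.01 -0.19] xang -142.41 twist -0.01 t 22.575 tiltz [ 0.0938  0.0141 -0.9955] F [-0.   0.3 -0.1] w 0.4
```

View pics/w19.png

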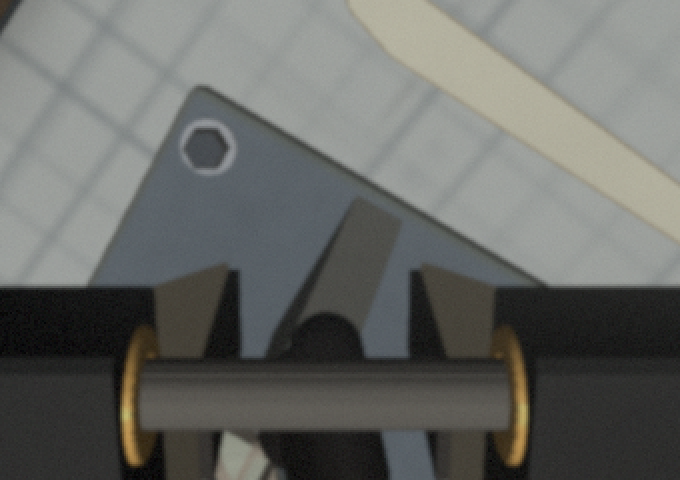

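```bash
python3 -m inch '[{"translation":[0,0,-0.1],"twist":0,"fingers":0.2},{"translation":[0,0,0],"twist":0,"fingers":0.05},{"translation":[0,0,0],"twist":0,"fingers":0},{"translation":[0,0,0],"twist":0,"fingers":0},{"translation":[0,0,0],"twist":0,"fingers":0}]' 58
python3 - <<'E'
from h import *
go(jw([-.1396,-.0105,.109]),217.6);o=r.get_obs(); print(injack(o['tcp_pos']))
E
```

```text
time_s: 23.25
tcp_pos: [0.5362, -0.1224, 0.1087]
tool_rot: [0.047, -0.32, 0.946, -0.008]
ft_force: [-0.9, -0.0, -0.4]
width: 0.155
tool delta cm [-0.16  0.01 -0.02] xang -142.52 twist -0.12 t 23.25 tiltz [ 0.0939  0.0138 -0.9955] F [-0.9 -0.  -0.4] w 0.155
[-0.14053485 -0.00918324  0.10866732]
```

```bash
cat >> h.py <<'E'
def dirs(phi):
    o=r.get_obs(); R=rot(o).as_matrix()
    w0=wing(phi,.0145).mean(0); 
    Rz=Ro.from_euler('z',JP[2]).as_matrix()
    c,s=np.cos(np.radians(42)),np.sin(np.radians(42)); a=np.radians(phi)
    tan=-( -np.sin(a)*np.array([c,0,s])+np.cos(a)*np.array([0,1,0])) # outer-end motion for +phi
    print('u tool',(R.T@U).round(2),'outer tangent tool',(R.T@Rz@tan).round(2))
def st(ref=None):
    o=r.get_obs(); p=injack(o['tcp_pos']); R=rot(o).as_matrix()
    print('jack mm',(p*1e3).round(1),'F',o['ft_force'].round(1),'Fu',round(float(o['ft_force']@U),1),'xang',round(float(np.degrees(np.arctan2(R[1,0],R[0,0])))%360,1),'tz',R[:,2].round(3),'w',round(float(o['width']),3),'t',o['time_s'],'q7',o['qpos'][6].round(2))
E
python3 - <<'E'
from h import *
dirs(38);dirs(60);st()
E
```

```text
u tool [ 0.27 -0.62 -0.74] outer tangent tool [-0.94 -0.01 -0.33]
u tool [ 0.27 -0.62 -0.74] outer tangent tool [-0.8   0.28 -0.53]
jack mm [-140.5   -9.2  108.7] F [-0.9 -0.  -0.4] Fu -0.3 xang 217.5 tz [ 0.094  0.014 -0.995] w 0.155 t 23.25 q7 -2.14
```

```bash
python3 -m inch '[{"translation":[0.08,-0.18,-0.21],"twist":0,"fingers":0},{"translation":[0.08,-0.18,-0.21],"twist":0,"fingers":0}]' 58
python3 - <<'E'
from h import *
st()
E
```

```text
time_s: 23.5
tcp_pos: [0.5355, -0.1221, 0.1109]
tool_rot: [0.046, -0.321, 0.946, -0.006]
ft_force: [3.4, 5.3, -15.8]
width: 0.156
jack mm [-140.2   -8.6  110.9] F [  3.4   5.3 -15.8] Fu -15.0 xang 217.6 tz [ 0.09   0.018 -0.996] w 0.156 t 23.5 q7 -2.14
```

```bash
python3 -m inch '[{"translation":[0.08,-0.2,-0.22],"twist":0,"fingers":0},{"translation":[-0.2,-0.08,-0.18],"twist":-4,"fingers":0},{"translation":[-0.25,0,-0.12],"twist":-4,"fingers":0}]' 58
python3 - <<'E'
from h import *
st()
E
```

```text
time_s: 23.88
tcp_pos: [0.5381, -0.1196, 0.1121]
tool_rot: [0.043, -0.389, 0.92, -0.007]
ft_force: [2.6, -6.1, -21.0]
width: 0.157
jack mm [-138.   -11.5  112.1] F [  2.6  -6.1 -21. ] Fu -11.4 xang 225.9 tz [ 0.084  0.02  -0.996] w 0.157 t 23.875 q7 -2.02
```

```bash
python3 -m inch '[{"translation":[-0.3,-0.05,-0.12],"twist":-5,"fingers":0},{"translation":[-0.3,-0.02,-0.12],"twist":-5,"fingers":0},{"translation":[-0.3,0,-0.12],"twist":-5,"fingers":0}]' 58
python3 - <<'E'
from h import *
st();dirs(60)
im=r.capture('wrist')[:,:,::-1]
cv2.imwrite('pics/w20.png',im[150:390,160:500].repeat(2,0).repeat(2,1))
E
```

```text
time_s: 24.25
tcp_pos: [0.5422, -0.1182, 0.1128]
tool_rot: [0.038, -0.507, 0.861, -0.014]
ft_force: [1.0, -6.8, -11.0]
width: 0.163
jack mm [-137.1  -15.7  112.8] F [  1.   -6.8 -11. ] Fu -3.6 xang 241.0 tz [ 0.08   0.015 -0.997] w 0.163 t 24.25 q7 -1.81
u tool [ 0.5  -0.45 -0.74] outer tangent tool [-0.84 -0.05 -0.53]
```

View pics/w20.png

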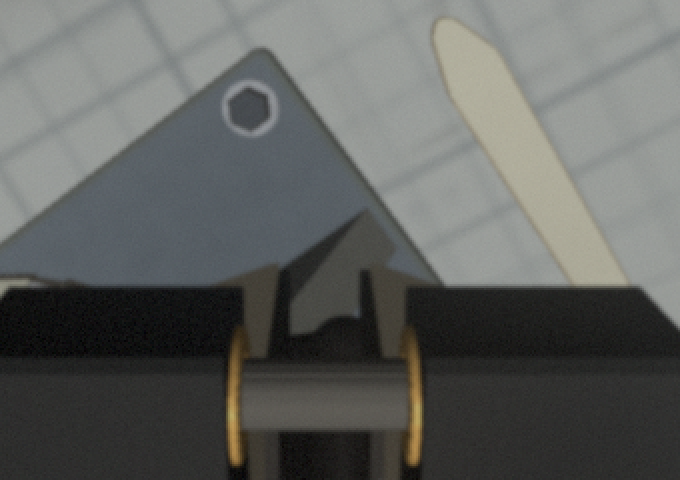

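```bash
python3 -m inch '[{"translation":[-0.1,-0.12,-0.25],"twist":-4,"fingers":0},{"translation":[-0.15,-0.1,-0.2],"twist":-4,"fingers":0},{"translation":[-0.15,-0.05,-0.1],"twist":-3,"fingers":0}]' 58
python3 - <<'E'
from h import *
st();dirs(70)
im=r.capture('scene')[:,:,::-1]
cv2.imwrite('pics/s20.png',cv2.resize(im[180:280,280:400],None,fx=6,fy=6,interpolation=3))
E
```

```text
time_s: 24.68
tcp_pos: [0.5462, -0.1184, 0.116]
tool_rot: [0.036, -0.588, 0.808, -0.018]
ft_force: [9.2, -9.1, -12.8]
width: 0.154
jack mm [-137.9  -19.7  116. ] F [  9.2  -9.1 -12.8] Fu -2.7 xang 252.2 tz [ 0.079  0.013 -0.997] w 0.154 t 24.675 q7 -1.65
u tool [ 0.58 -0.34 -0.74] outer tangent tool [-0.8  -0.05 -0.6 ]
```

View pics/s20.png

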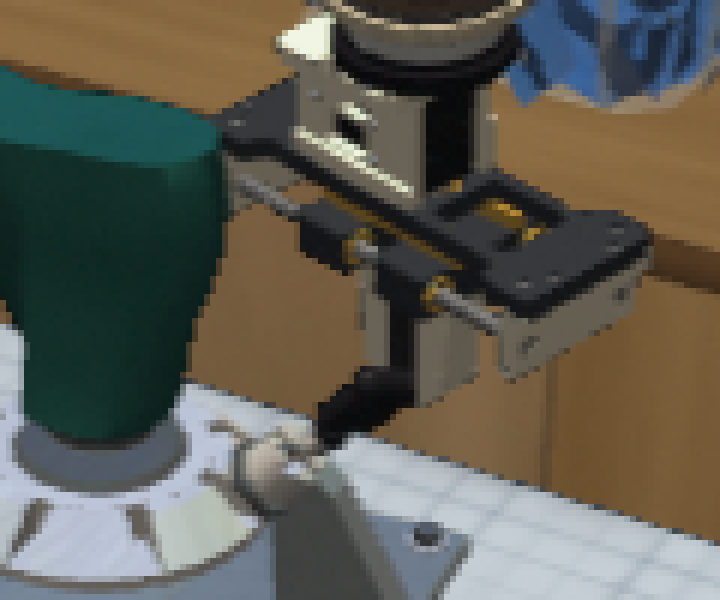

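```bash
python3 -m inch '[{"translation":[0,0,0],"twist":0,"fingers":0.2},{"translation":[0,0,0],"twist":0,"fingers":0.4},{"translation":[0,-0.5,-1],"twist":0,"fingers":0.5},{"translation":[0,-0.5,-3],"twist":0,"fingers":0.5},{"translation":[0,-0.5,-3],"twist":8,"fingers":0.6},{"translation":[0,-0.5,0],"twist":9,"fingers":0.6},{"translation":[0,-0.5,0],"twist":9,"fingers":0.6}]' 20
python3 -m inch '[{"translation":[0,0,0],"twist":9,"fingers":0.6},{"translation":[0,0,0],"twist":9,"fingers":0.6},{"translation":[0,0,0],"twist":9,"fingers":0.6},{"translation":[0,0,0],"twist":9,"fingers":0.6},{"translation":[0,0,0],"twist":0,"fingers":0.6}]' 20
python3 - <<'E'
from h import *
st();go(jw([-.13,0,.19]),187.6)
im=r.capture('wrist')[:,:,::-1]
cv2.imwrite('pics/w21.png',im[100:390,130:530].repeat(2,0).repeat(2,1))
E
```

```text
time_s: 25.6
tcp_pos: [0.5666, -0.1286, 0.1943]
tool_rot: [0.041, -0.389, 0.92, -0.01]
ft_force: [0.2, -0.0, 0.0]
width: 0.598
time_s: 26.22
tcp_pos: [0.5696, -0.1267, 0.1994]
tool_rot: [0.045, -0.077, 0.996, 0.004]
ft_force: [0.3, -0.2, -0.0]
width: 0.602
jack mm [-149.2  -41.7  199.4] F [ 0.3 -0.2 -0. ] Fu 0.1 xang 188.9 tz [ 0.09   0.015 -0.996] w 0.602 t 26.225 q7 -2.65
tool delta cm [4.2  2.01 0.56] xang -171.15 twist 1.25 t 26.225 tiltz [ 0.0896  0.0146 -0.9959] F [ 0.3 -0.2 -0. ] w 0.602
```

View pics/w21.png

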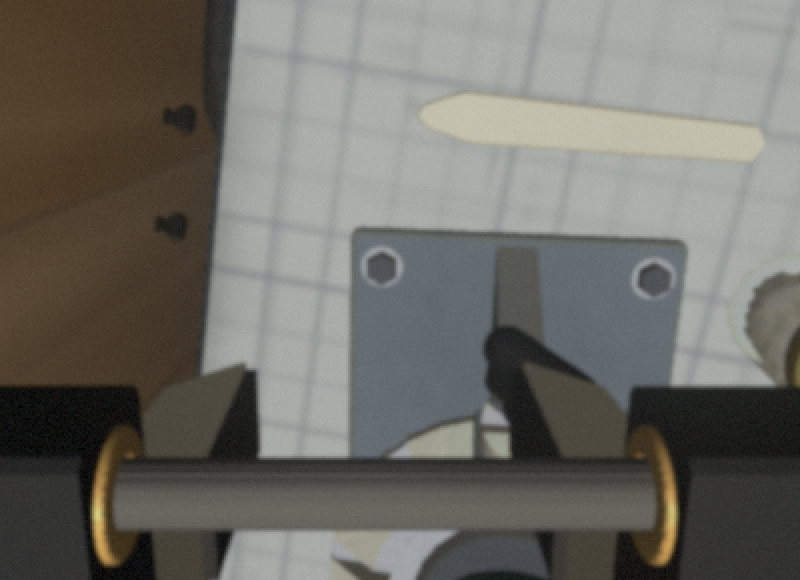

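```bash
python3 -m inch '[{"translation":[2.1,0.2,0],"twist":0,"fingers":0.6},{"translation":[2.1,0.2,0],"twist":0,"fingers":0.6},{"translation":[0,0,0],"twist":0,"fingers":0.6},{"translation":[0,0,0],"twist":0,"fingers":0.6}]' 20
python3 - <<'E'
from h import *
st();go(jw([-.13,0,.19]),187.6)
o=r.get_obs(); im=r.capture('wrist')[:,:,::-1].copy()
x0,y0,f=260,200,6
big=cv2.resize(im[y0:y0+95,x0:x0+120],None,fx=f,fy=f,interpolation=3)
for phi,c in((50,(0,0,255)),(60,(0,255,0)),(70,(255,0,0))):
    p=wproj(o,wing(phi,.012)); q=((p-[x0,y0])*f).astype(int)
    cv2.polylines(big,[q[[2,3,7,6]]],True,c,1)
cv2.imwrite('pics/ov3.png',big)
E
```

```text
time_s: 26.78
tcp_pos: [0.5284, -0.1287, 0.197]
tool_rot: [0.047, -0.086, 0.995, 0.003]
ft_force: [0.3, 0.0, -0.4]
width: 0.601
jack mm [-145.8   -0.7  197. ] F [ 0.3  0.  -0.4] Fu -0.3 xang 189.8 tz [ 0.092  0.015 -0.996] w 0.601 t 26.775 q7 -2.63
tool delta cm [0.07 1.58 0.7 ] xang -170.15 twist 2.25 t 26.775 tiltz [ 0.0924  0.0149 -0.9956] F [ 0.3  0.  -0.4] w 0.601
```

View pics/ov3.png

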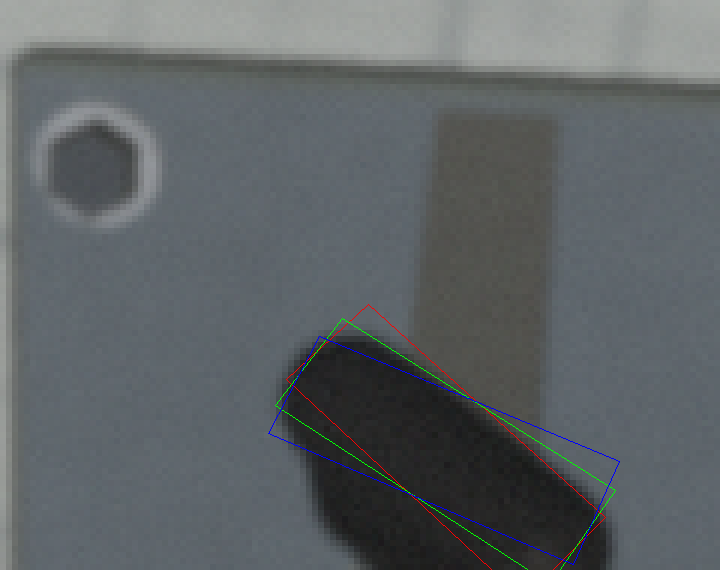

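```bash
python3 -m inch '[{"translation":[0,0,0],"twist":-10.6,"fingers":0.6},{"translation":[0,0,0],"twist":-10.6,"fingers":0.6},{"translation":[0,0,0],"twist":-10.6,"fingers":0.6},{"translation":[0,0,0],"twist":-10.6,"fingers":0.6},{"translation":[0,0,0],"twist":-10.6,"fingers":0.6},{"translation":[0,0,0],"twist":-10.6,"fingers":0.6},{"translation":[0,0,0],"twist":-10.6,"fingers":0.6},{"translation":[0,0,0],"twist":-10.6,"fingers":0.7}]' 20
python3 -m inch '[{"translation":[0,0,0],"twist":-10.6,"fingers":0.7},{"translation":[0,0,0],"twist":-10.6,"fingers":0.7},{"translation":[0,0,0],"twist":-10.6,"fingers":0.7},{"translation":[0,0,0],"twist":-10.6,"fingers":0.7},{"translation":[0,0,0],"twist":-10.6,"fingers":0.7},{"translation":[0,0,0],"twist":-10.6,"fingers":0.7}]' 20
python3 - <<'E'
from h import *
st();go(jw([-.127,0,.14]),338.6);go(jw([-.127,0,.10]),338.6)
im=r.capture('wrist')[:,:,::-1]
cv2.imwrite('pics/w22.png',im[100:390,130:530].repeat(2,0).repeat(2,1))
E
```

```text
time_s: 27.82
tcp_pos: [0.535, -0.1277, 0.1974]
tool_rot: [-0.037, 0.743, -0.668, 0.03]
ft_force: [-0.7, 0.5, 0.3]
width: 0.666
time_s: 28.58
tcp_pos: [0.5398, -0.1273, 0.1975]
tool_rot: [-0.016, 0.984, -0.169, 0.046]
ft_force: [-0.0, -0.5, 0.3]
width: 0.699
jack mm [-145.8  -12.1  197.5] F [-0.  -0.5  0.3] Fu 0.6 xang 340.4 tz [ 0.097  0.016 -0.995] w 0.699 t 28.575 q7 -0.22
tool delta cm [-2.42 -0.86  5.61] xang -19.63 twist 1.77 t 28.575 tiltz [ 0.0968  0.0157 -0.9952] F [-0.  -0.5  0.3] w 0.699
tool delta cm [-2.77 -0.67  9.59] xang -19.63 twist 1.77 t 28.575 tiltz [ 0.0968  0.0157 -0.9952] F [-0.  -0.5  0.3] w 0.699
```

View pics/w22.png

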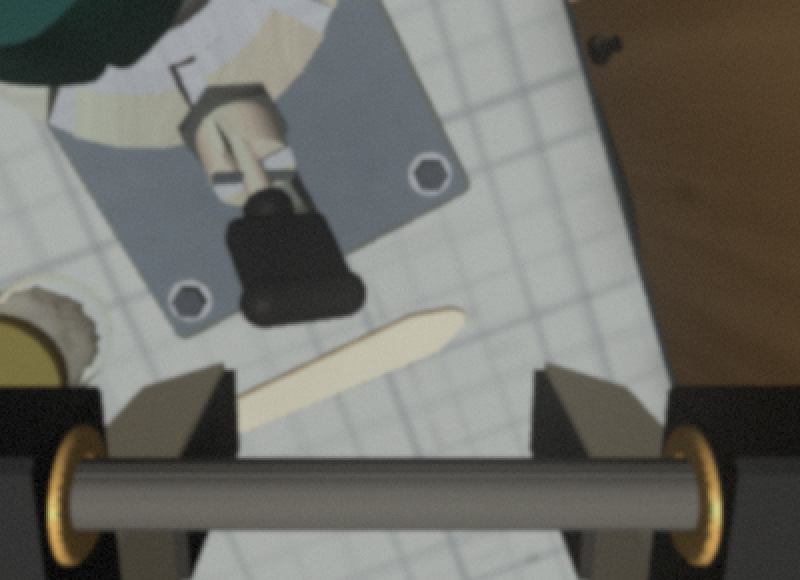

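```bash
python3 -m inch '[{"translation":[-1.2,-0.4,2],"twist":1.8,"fingers":0.7},{"translation":[-1.2,-0.4,2],"twist":0,"fingers":0.7},{"translation":[-0.2,0,2],"twist":0,"fingers":0.7},{"translation":[0,0,0],"twist":0,"fingers":0.7},{"translation":[0,0,0],"twist":0,"fingers":0.7}]' 20
python3 - <<'E'
from h import *
st();go(jw([-.127,0,.10]),338.6)
im=r.capture('wrist')[:,:,::-1]
cv2.imwrite('pics/w23.png',im[100:390,130:530].repeat(2,0).repeat(2,1))
E
```

```text
time_s: 29.25
tcp_pos: [0.5273, -0.1098, 0.1356]
tool_rot: [-0.017, 0.981, -0.186, 0.048]
ft_force: [0.2, 0.5, -0.8]
width: 0.7
jack mm [-126.9   -2.   135.6] F [ 0.2  0.5 -0.8] Fu -0.9 xang 338.4 tz [ 0.1    0.016 -0.995] w 0.7 t 29.25 q7 -0.29
tool delta cm [-0.48  0.29  3.52] xang -21.56 twist -0.16 t 29.25 tiltz [ 0.1001  0.0162 -0.9948] F [ 0.2  0.5 -0.8] w 0.7
```

View pics/w23.png

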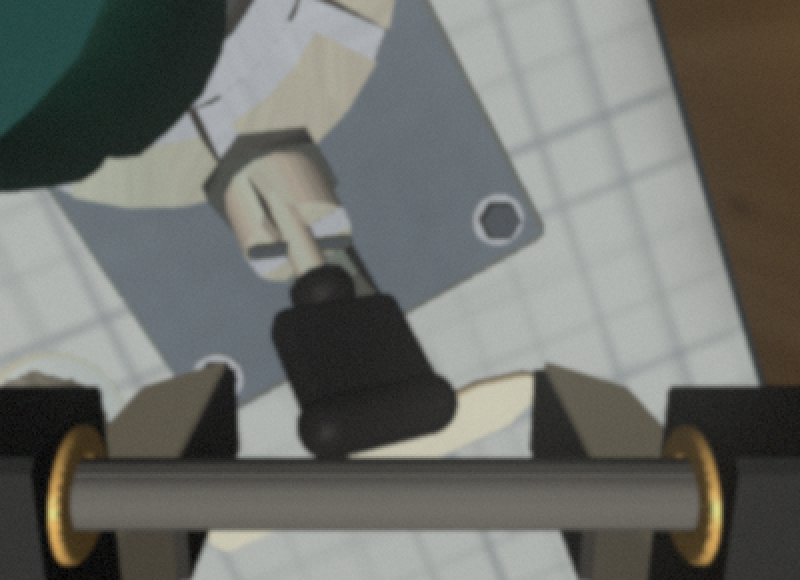

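```bash
python3 -m inch '[{"translation":[-0.25,0.15,1.2],"twist":0,"fingers":0.65},{"translation":[-0.2,0.1,1.2],"twist":0,"fingers":0.6},{"translation":[-0.05,0,0.9],"twist":0,"fingers":0.55},{"translation":[0,0,0],"twist":0,"fingers":0.5}]' 20
python3 - <<'E'
from h import *
st();go(jw([-.127,0,.10]),338.6)
E
python3 -m inch '[{"translation":[0,0,0],"twist":0,"fingers":0.3},{"translation":[0,0,0],"twist":0,"fingers":0.2},{"translation":[0,0,0],"twist":0,"fingers":0.1},{"translation":[0,0,0],"twist":0,"fingers":0.1}]' 40
python3 - <<'E'
from h import *
st()
im=r.capture('wrist')[:,:,::-1]
cv2.imwrite('pics/w24.png',im[100:390,130:530].repeat(2,0).repeat(2,1))
E
```

```text
time_s: 29.8
tcp_pos: [0.5252, -0.1101, 0.1006]
tool_rot: [-0.017, 0.981, -0.186, 0.048]
ft_force: [-2.1, 0.5, 0.3]
width: 0.514
jack mm [-126.9    0.   100.6] F [-2.1  0.5  0.3] Fu -0.3 xang 338.4 tz [ 0.101  0.016 -0.995] w 0.514 t 29.8 q7 -0.3
tool delta cm [0.   0.01 0.06] xang -21.63 twist -0.23 t 29.8 tiltz [ 0.1011  0.0159 -0.9947] F [-2.1  0.5  0.3] w 0.514
time_s: 30.3
tcp_pos: [0.5246, -0.1145, 0.1014]
tool_rot: [-0.015, 0.981, -0.187, 0.048]
ft_force: [-4.5, -3.0, 1.9]
width: 0.211
jack mm [-131.2    1.2  101.4] F [-4.5 -3.   1.9] Fu 3.0 xang 338.3 tz [ 0.1    0.011 -0.995] w 0.211 t 30.3 q7 -0.3
```

View pics/w24.png

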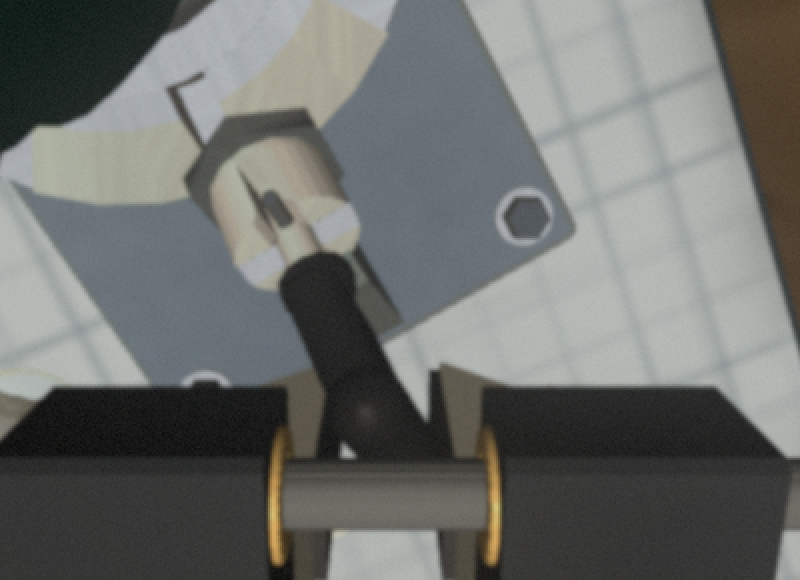

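```bash
python3 -m inch '[{"translation":[0,0,0],"twist":0,"fingers":0.4},{"translation":[0,0,0],"twist":-8,"fingers":0.5},{"translation":[0,0,0],"twist":-10.5,"fingers":0.5},{"translation":[0,0,0],"twist":-10.5,"fingers":0.5},{"translation":[0,0,0],"twist":0,"fingers":0.5}]' 40
python3 - <<'E'
from h import *
st();go(jw([-.1355,0,.101]),7.6)
im=r.capture('wrist')[:,:,::-1]
cv2.imwrite('pics/w25.png',im[100:390,130:530].repeat(2,0).repeat(2,1))
E
```

```text
time_s: 30.98
tcp_pos: [0.5258, -0.1124, 0.1023]
tool_rot: [-0.003, 0.996, 0.071, 0.052]
ft_force: [0.3, -0.1, -0.3]
width: 0.501
jack mm [-129.3   -0.2  102.3] F [ 0.3 -0.1 -0.3] Fu -0.1 xang 8.1 tz [ 0.103  0.013 -0.995] w 0.501 t 30.975 q7 0.13
tool delta cm [-0.04  0.62  0.13] xang 8.13 twist 0.53 t 30.975 tiltz [ 0.1029  0.013  -0.9946] F [ 0.3 -0.1 -0.3] w 0.501
```

View pics/w25.png

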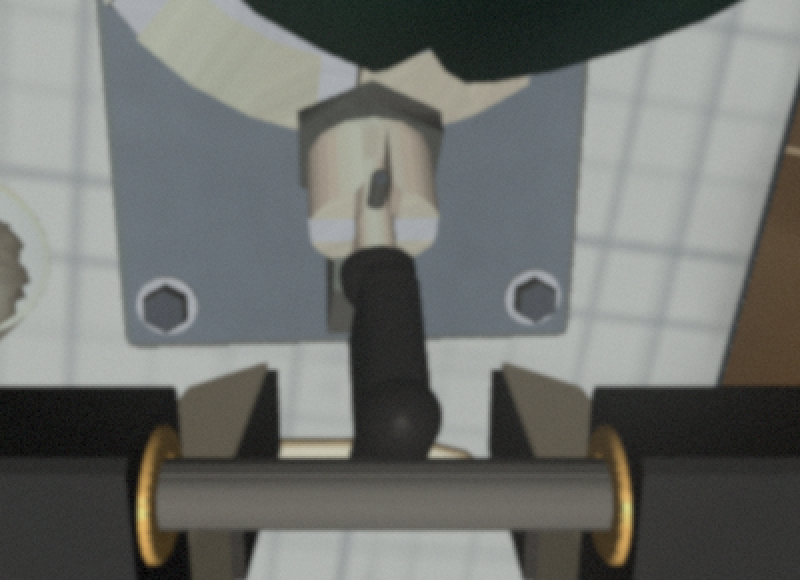

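```bash
python3 -m inch '[{"translation":[0,0.5,0.1],"twist":0.5,"fingers":0.35},{"translation":[-0.05,0.1,0],"twist":0,"fingers":0.2},{"translation":[0,0,0],"twist":0,"fingers":0.1},{"translation":[0,0,0],"twist":0,"fingers":0},{"translation":[0,0,0],"twist":0,"fingers":0}]' 58
python3 - <<'E'
from h import *
st();dirs(0)
E
```

```text
time_s: 31.65
tcp_pos: [0.5271, -0.1186, 0.1014]
tool_rot: [-0.003, 0.997, 0.061, 0.052]
ft_force: [0.6, -0.3, -0.4]
width: 0.149
jack mm [-135.6   -0.7  101.4] F [ 0.6 -0.3 -0.4] Fu -0.0 xang 7.1 tz [ 0.104  0.013 -0.994] w 0.149 t 31.65 q7 0.13
u tool [ 0.08  0.67 -0.74] outer tangent tool [ 0.99 -0.01  0.11]
```

```bash
python3 -m inch '[{"translation":[0.03,0.28,-0.31],"twist":0,"fingers":0},{"translation":[0.03,0.28,-0.31],"twist":0,"fingers":0},{"translation":[0.03,0.28,-0.31],"twist":0,"fingers":0},{"translation":[0.03,0.25,-0.3],"twist":0,"fingers":0},{"translation":[0.03,0.2,-0.25],"twist":0,"fingers":0}]' 58
python3 - <<'E'
from h import *
st();o=r.get_obs();print(np.dot(o['tcp_pos']-jw([-.1356,-.0007,.1014]),U))
E
```

```text
time_s: 32.28
tcp_pos: [0.5263, -0.1239, 0.1105]
tool_rot: [-0.008, 0.997, 0.065, 0.049]
ft_force: [9.2, 6.0, -24.1]
width: 0.144
jack mm [-140.8    0.8  110.5] F [  9.2   6.  -24.1] Fu -21.1 xang 7.4 tz [ 0.096  0.023 -0.995] w 0.144 t 32.275 q7 0.16
0.010178877054417928
```

```bash
python3 -m inch '[{"translation":[0.15,0.3,-0.2],"twist":0,"fingers":0},{"translation":[0.1,0.3,-0.2],"twist":0,"fingers":0},{"translation":[0.1,0.2,-0.1],"twist":0,"fingers":0}]' 58
python3 - <<'E'
from h import *
st();o=r.get_obs();print(np.dot(o['tcp_pos']-jw([-.1356,-.0007,.1014]),U))
im=r.capture('wrist')[:,:,::-1]
cv2.imwrite('pics/w26.png',im[100:390,130:530].repeat(2,0).repeat(2,1))
E
```

```text
time_s: 32.65
tcp_pos: [0.5267, -0.1239, 0.1094]
tool_rot: [-0.014, 0.997, 0.068, 0.044]
ft_force: [6.3, 5.3, -17.6]
width: 0.143
jack mm [-140.8    0.4  109.4] F [  6.3   5.3 -17.6] Fu -16.0 xang 7.8 tz [ 0.085  0.033 -0.996] w 0.143 t 32.65 q7 0.18
0.009418394566368133
```

View pics/w26.png

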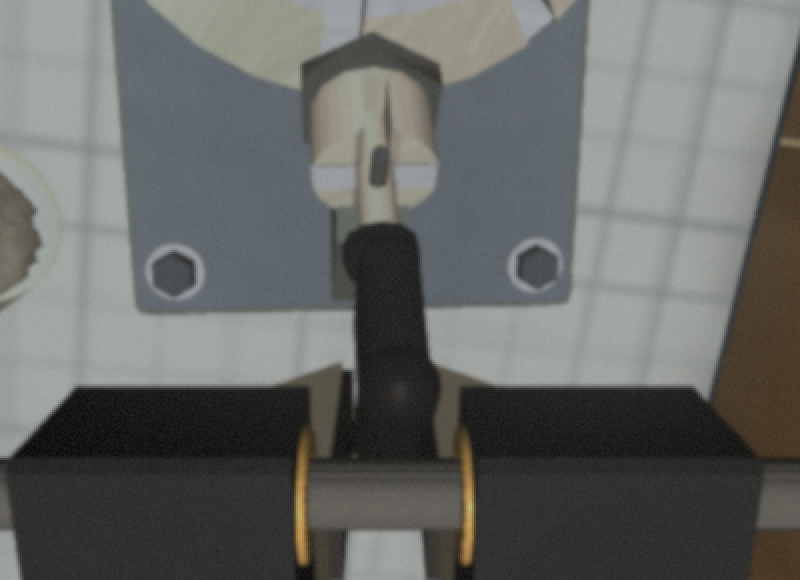

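```bash
python3 -m inch '[{"translation":[0.05,0.35,-0.5],"twist":0,"fingers":0},{"translation":[0.05,0.35,-0.5],"twist":0,"fingers":0},{"translation":[0.05,0.35,-0.45],"twist":0,"fingers":0}]' 60
python3 - <<'E'
from h import *
st();o=r.get_obs();print(np.dot(o['tcp_pos']-jw([-.1356,-.0007,.1014]),U))
im=r.capture('wrist')[:,:,::-1]
cv2.imwrite('pics/w27.png',im[100:300,250:400].repeat(3,0).repeat(3,1))
E
```

```text
time_s: 33.08
tcp_pos: [0.5244, -0.1216, 0.1134]
tool_rot: [-0.023, 0.996, 0.074, 0.038]
ft_force: [18.8, 9.6, -48.5]
width: 0.146
jack mm [-138.2    2.4  113.4] F [ 18.8   9.6 -48.5] Fu -40.7 xang 8.4 tz [ 0.072  0.051 -0.996] w 0.146 t 33.075 q7 0.21
0.010656601729392295
```

View pics/w27.png

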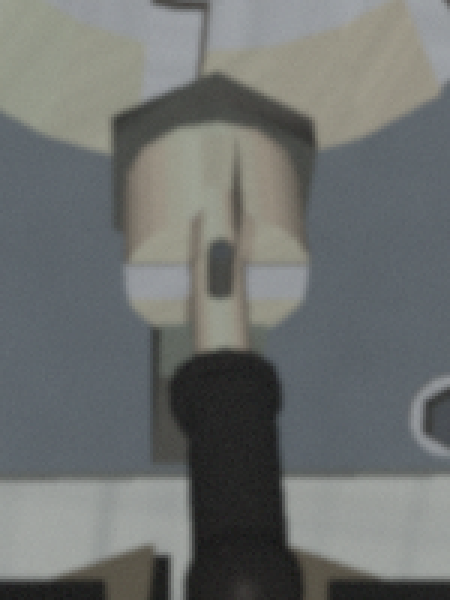

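```bash
python3 -m inch '[{"translation":[0.2,-0.1,0.2],"twist":0,"fingers":0},{"translation":[0.35,0,0.05],"twist":-6,"fingers":0},{"translation":[0.3,0,0],"twist":-6,"fingers":0}]' 58
python3 - <<'E'
from h import *
st();dirs(20)
im=r.capture('wrist')[:,:,::-1]
cv2.imwrite('pics/w28.png',im[60:300,220:430].repeat(2,0).repeat(2,1))
E
```

```text
time_s: 33.5
tcp_pos: [0.5302, -0.1185, 0.1057]
tool_rot: [-0.021, 0.983, 0.18, 0.036]
ft_force: [-2.3, -3.3, -3.9]
width: 0.142
jack mm [-135.9   -3.7  105.7] F [-2.3 -3.3 -3.9] Fu -0.9 xang 20.7 tz [ 0.063  0.053 -0.997] w 0.142 t 33.5 q7 0.38
u tool [-0.09  0.63 -0.77] outer tangent tool [ 0.99 -0.04 -0.15]
```

View pics/w28.png

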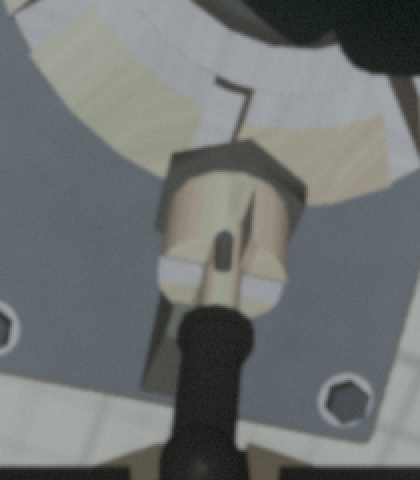

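```bash
python3 -m inch '[{"translation":[-0.03,0.3,-0.4],"twist":0,"fingers":0},{"translation":[-0.03,0.25,-0.35],"twist":0,"fingers":0},{"translation":[0.05,0.1,-0.15],"twist":0,"fingers":0}]' 58
python3 - <<'E'
from h import *
st()
im=r.capture('wrist')[:,:,::-1]
cv2.imwrite('pics/w29.png',im[60:300,220:430].repeat(2,0).repeat(2,1))
E
```

```text
time_s: 33.92
tcp_pos: [0.5292, -0.1221, 0.1114]
tool_rot: [-0.024, 0.983, 0.18, 0.033]
ft_force: [3.4, 3.9, -23.1]
width: 0.149
jack mm [-139.4   -2.3  111.4] F [  3.4   3.9 -23.1] Fu -19.4 xang 20.6 tz [ 0.057  0.059 -0.997] w 0.149 t 33.925 q7 0.4
```

View pics/w29.png

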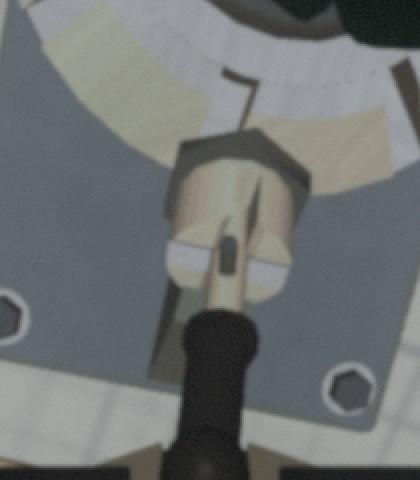

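```bash
python3 -m inch '[{"translation":[0.35,0.05,-0.1],"twist":-6,"fingers":0},{"translation":[0.35,0.05,-0.1],"twist":-6,"fingers":0},{"translation":[0.35,0.03,-0.1],"twist":-6,"fingers":0}]' 58
python3 - <<'E'
from h import *
st();dirs(40)
im=r.capture('wrist')[:,:,::-1]
cv2.imwrite('pics/w30.png',im[60:300,220:430].repeat(2,0).repeat(2,1))
E
```

```text
time_s: 34.35
tcp_pos: [0.5339, -0.1192, 0.1109]
tool_rot: [-0.021, 0.943, 0.331, 0.032]
ft_force: [-0.2, 0.1, -19.4]
width: 0.155
jack mm [-137.1   -7.4  110.9] F [ -0.2   0.1 -19.4] Fu -14.5 xang 38.6 tz [ 0.047  0.061 -0.997] w 0.155 t 34.35 q7 0.65
u tool [-0.29  0.56 -0.78] outer tangent tool [ 0.93 -0.02 -0.36]
```

View pics/w30.png

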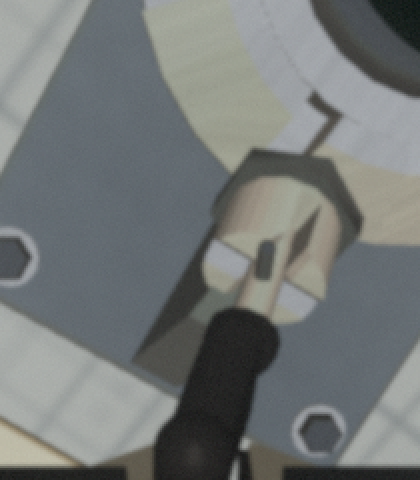

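```bash
python3 -m inch '[{"translation":[0.35,0.05,-0.16],"twist":-6,"fingers":0},{"translation":[0.35,0.05,-0.16],"twist":-6,"fingers":0},{"translation":[0.35,0.05,-0.16],"twist":-6,"fingers":0}]' 58
python3 - <<'E'
from h import *
st();dirs(60)
im=r.capture('wrist')[:,:,::-1]
cv2.imwrite('pics/w31.png',im[60:300,220:430].repeat(2,0).repeat(2,1))
E
```

```text
time_s: 34.78
tcp_pos: [0.5379, -0.1171, 0.1127]
tool_rot: [-0.017, 0.88, 0.473, 0.031]
ft_force: [1.5, -4.3, -17.9]
width: 0.171
jack mm [-135.5  -11.6  112.7] F [  1.5  -4.3 -17.9] Fu -10.3 xang 56.5 tz [ 0.038  0.059 -0.998] w 0.171 t 34.775 q7 0.91
u tool [-0.45  0.44 -0.78] outer tangent tool [ 0.85 -0.05 -0.52]
```

View pics/w31.png

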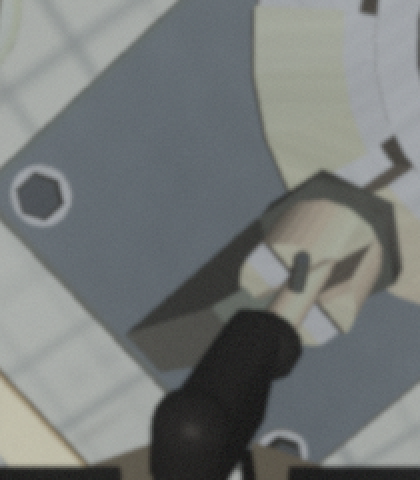

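```bash
python3 -m inch '[{"translation":[0.35,0.15,-0.3],"twist":-6,"fingers":0},{"translation":[0.35,0.1,-0.25],"twist":-6,"fingers":0},{"translation":[0.35,0.05,-0.2],"twist":-4,"fingers":0}]' 58
python3 - <<'E'
from h import *
st();dirs(70)
im=r.capture('wrist')[:,:,::-1]
cv2.imwrite('pics/w32.png',im[100:340,220:520].repeat(2,0).repeat(2,1))
cv2.imwrite('pics/s32.png',cv2.resize(r.capture('scene')[180:280,280:400,::-1],None,fx=5,fy=5,interpolation=3))
E
```

```text
time_s: 35.2
tcp_pos: [0.5417, -0.1144, 0.1181]
tool_rot: [-0.013, 0.808, 0.589, 0.029]
ft_force: [2.8, -6.7, -15.2]
width: 0.164
jack mm [-133.3  -15.7  118.1] F [  2.8  -6.7 -15.2] Fu -6.7 xang 72.2 tz [ 0.032  0.056 -0.998] w 0.164 t 35.2 q7 1.13
u tool [-0.56  0.3  -0.78] outer tangent tool [ 0.82  0.02 -0.58]
```

View pics/w32.png

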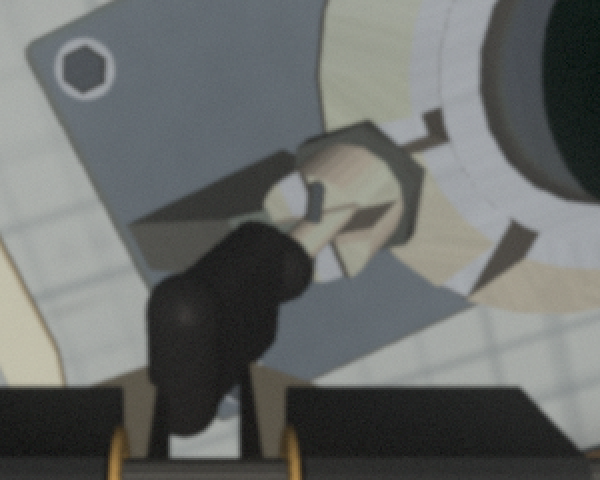

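View pics/s32.png

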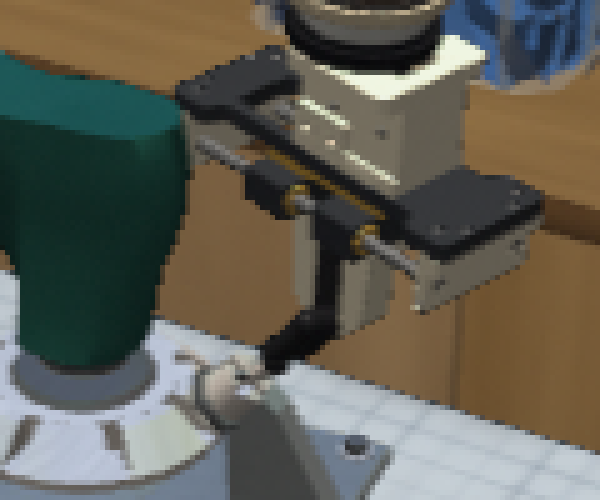

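```bash
python3 -m inch '[{"translation":[0.4,0.1,-0.35],"twist":-1,"fingers":0},{"translation":[0.4,0.1,-0.3],"twist":-1,"fingers":0}]' 45
python3 - <<'E'
from h import *
st();dirs(70)
im=r.capture('wrist')[:,:,::-1]
cv2.imwrite('pics/w33.png',im[100:340,220:520].repeat(2,0).repeat(2,1))
E
```

```text
time_s: 35.55
tcp_pos: [0.5424, -0.114, 0.1225]
tool_rot: [-0.013, 0.802, 0.597, 0.025]
ft_force: [5.0, -9.9, -22.6]
width: 0.154
jack mm [-133.   -16.4  122.5] F [  5.   -9.9 -22.6] Fu -9.8 xang 73.3 tz [ 0.026  0.051 -0.998] w 0.154 t 35.55 q7 1.14
u tool [-0.57  0.28 -0.77] outer tangent tool [ 0.81  0.03 -0.58]
```

View pics/w33.png

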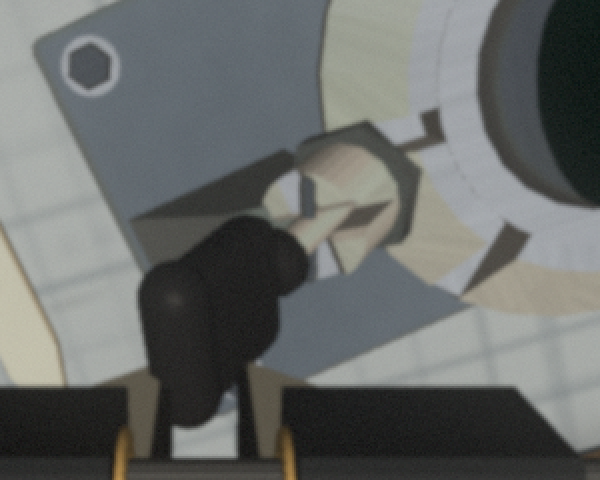

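```bash
python3 -m inch '[{"translation":[0.1,0.05,0.1],"twist":-4,"fingers":0},{"translation":[0.15,0,0.1],"twist":-3,"fingers":0}]' 45
python3 - <<'E'
from h import *
st()
im=r.capture('wrist')[:,:,::-1]
cv2.imwrite('pics/w34.png',im[100:340,220:520].repeat(2,0).repeat(2,1))
E
python3 -m inch '[{"translation":[0,0,0],"twist":0,"fingers":0.15},{"translation":[0,0,0],"twist":0,"fingers":0.3},{"translation":[0,0,0],"twist":0,"fingers":0.4}]' 20
python3 - <<'E'
from h import *
st()
im=r.capture('wrist')[:,:,::-1]
cv2.imwrite('pics/w35.png',im[100:340,220:520].repeat(2,0).repeat(2,1))
E
```

```text
time_s: 35.85
tcp_pos: [0.5445, -0.1157, 0.1216]
tool_rot: [-0.01, 0.769, 0.639, 0.026]
ft_force: [2.3, -5.3, -0.4]
width: 0.144
jack mm [-135.   -18.3  121.6] F [ 2.3 -5.3 -0.4] Fu 3.4 xang 79.5 tz [ 0.027  0.048 -0.998] w 0.144 t 35.85 q7 1.23
time_s: 36.28
tcp_pos: [0.5456, -0.1163, 0.1238]
tool_rot: [-0.008, 0.771, 0.637, 0.027]
ft_force: [0.4, -0.6, 0.0]
width: 0.319
jack mm [-135.8  -19.4  123.8] F [ 0.4 -0.6  0. ] Fu 0.5 xang 79.1 tz [ 0.031  0.047 -0.998] w 0.319 t 36.275 q7 1.23
```

View pics/w34.png

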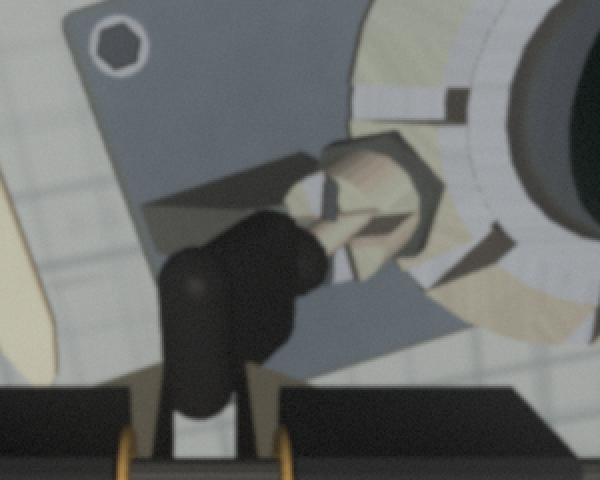

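View pics/w35.png

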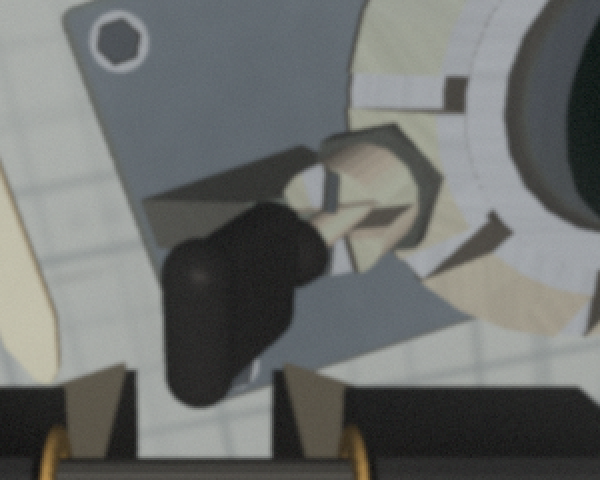

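```bash
python3 -m inch '[{"translation":[0,0,-1.5],"twist":0,"fingers":0.4},{"translation":[0,0,-3],"twist":0,"fingers":0.5},{"translation":[-1,0,-3],"twist":5,"fingers":0.5},{"translation":[0,0,-2],"twist":8,"fingers":0.5},{"translation":[0,0,0],"twist":8,"fingers":0.5}]' 20
python3 - <<'E'
from h import *
st()
im=r.capture('wrist')[:,:,::-1]
cv2.imwrite('pics/w36.png',im[100:340,170:490].repeat(2,0).repeat(2,1))
cv2.imwrite('pics/t36.png',cv2.resize(r.capture('top')[180:320,220:400,::-1],None,fx=4,fy=4,interpolation=3))
cv2.imwrite('pics/s36.png',cv2.resize(r.capture('scene')[180:320,225:395,::-1],None,fx=4,fy=4,interpolation=3))
E
```

```text
time_s: 36.95
tcp_pos: [0.5421, -0.1291, 0.2266]
tool_rot: [-0.012, 0.876, 0.482, 0.027]
ft_force: [-1.0, 0.5, 0.2]
width: 0.505
jack mm [-148.   -14.1  226.6] F [-1.   0.5  0.2] Fu -0.3 xang 57.7 tz [ 0.035  0.048 -0.998] w 0.505 t 36.95 q7 0.99
```

View pics/w36.png

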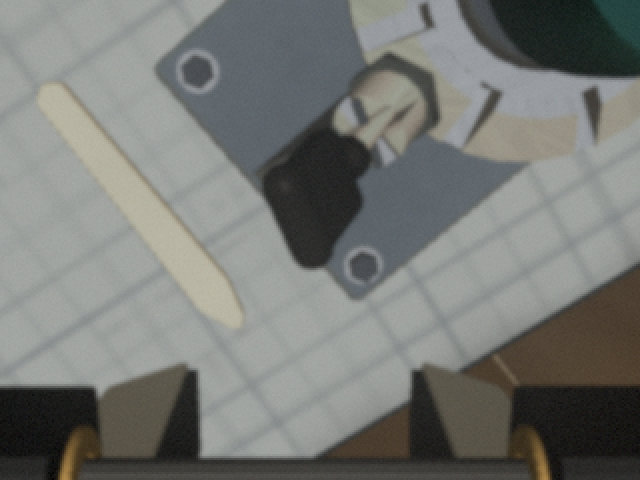

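View pics/t36.png

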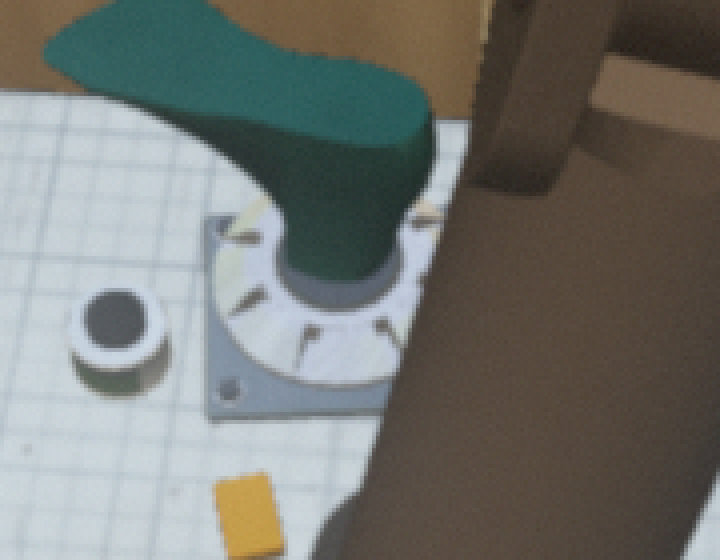

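View pics/s36.png

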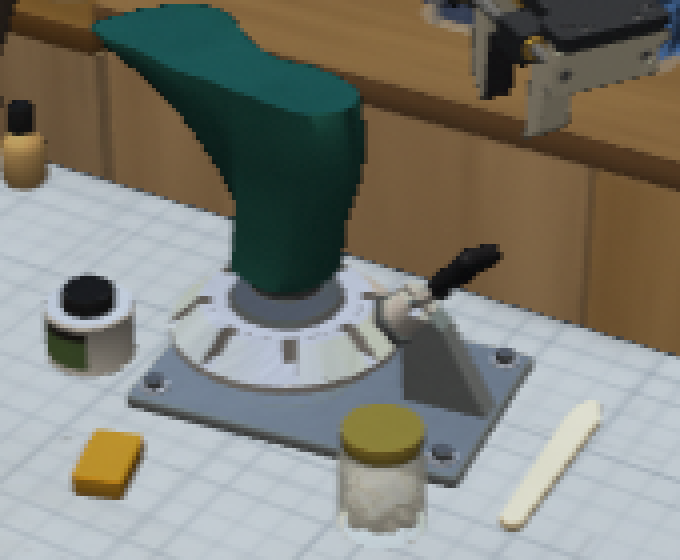

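Run:
```python
from h import *
o=r.get_obs(); im=r.capture('wrist')[:,:,::-1].copy()
x0,y0,f=280,120,6
big=cv2.resize(im[y0:y0+125,x0:x0+110],None,fx=f,fy=f*.75,interpolation=3)
for phi,d,c in((65,.012,(0,0,255)),(75,.012,(0,255,0)),(90,.0092,(255,0,0))):
    p=wproj(o,wing(phi,d)); q=((p-[x0,y0])*[f,f*.75]).astype(int)
    cv2.polylines(big,[q[[2,3,7,6]]],True,c,1); cv2.circle(big,tuple(map(int,q[8])),3,c,1)
cv2.imwrite('pics/ov4.png',big)
```

```text
(no output)
```

View pics/ov4.png

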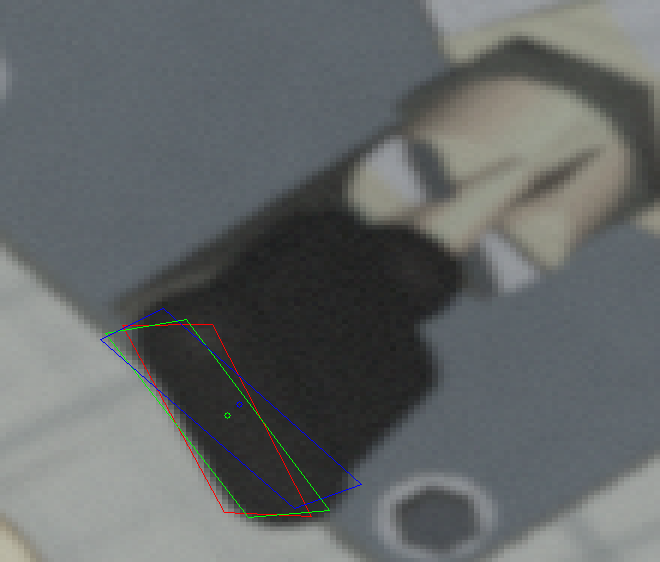

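```bash
python3 -m inch '[{"translation":[0,0,0],"twist":10.5,"fingers":0},{"translation":[0,0,0],"twist":10.5,"fingers":0},{"translation":[0,0,0],"twist":10.5,"fingers":0},{"translation":[0,0,0],"twist":10.5,"fingers":0},{"translation":[0,0,0],"twist":7.5,"fingers":0}]' 20
python3 - <<'E'
from h import *
st();go(jw([-.168,-.030,.15]),7.6);go(jw([-.168,-.030,.112]),7.6)
E
```

```text
time_s: 37.78
tcp_pos: [0.5396, -0.1281, 0.2228]
tool_rot: [-0.024, 0.997, 0.071, 0.015]
ft_force: [-0.2, 0.3, 0.1]
width: 0.021
jack mm [-146.6  -11.8  222.8] F [-0.2  0.3  0.1] Fu -0.2 xang 8.1 tz [ 0.027  0.05  -0.998] w 0.021 t 37.775 q7 0.2
tool delta cm [1.55 2.49 7.23] xang 8.05 twist 0.45 t 37.775 tiltz [ 0.0273  0.0504 -0.9984] F [-0.2  0.3  0.1] w 0.021
tool delta cm [ 1.42  2.66 11.02] xang 8.05 twist 0.45 t 37.775 tiltz [ 0.0273  0.0504 -0.9984] F [-0.2  0.3  0.1] w 0.021
```

```bash
python3 -m inch '[{"translation":[0.7,1.4,2.5],"twist":0.4,"fingers":0},{"translation":[0.7,1.3,3],"twist":0,"fingers":0},{"translation":[0,0,3],"twist":0,"fingers":0},{"translation":[0,0,2.5],"twist":0,"fingers":0},{"translation":[0,0,0],"twist":0,"fingers":0}]' 20
python3 - <<'E'
from h import *
st();go(jw([-.155,-.030,.112]),7.6)
E
```

```text
time_s: 38.4
tcp_pos: [0.5606, -0.1465, 0.1087]
tool_rot: [-0.025, 0.997, 0.075, 0.015]
ft_force: [0.4, -0.2, 0.0]
width: 0.005
jack mm [-167.7  -30.2  108.7] F [ 0.4 -0.2  0. ] Fu 0.1 xang 8.5 tz [ 0.026  0.052 -0.998] w 0.005 t 38.4 q7 0.19
tool delta cm [ 0.01 -1.29 -0.26] xang 8.5 twist 0.9 t 38.4 tiltz [ 0.0256  0.0522 -0.9983] F [ 0.4 -0.2  0. ] w 0.005
```

Push inward now.

```bash
python3 -m inch '[{"translation":[0,-0.8,-0.1],"twist":0,"fingers":0},{"translation":[0,-0.7,0],"twist":0,"fingers":0},{"translation":[0,-0.6,0],"twist":0,"fingers":0}]' 20
python3 - <<'E'
from h import *
st()
im=r.capture('wrist')[:,:,::-1]
cv2.imwrite('pics/w37.png',im[60:360,120:520].repeat(2,0).repeat(2,1))
E
```

```text
time_s: 38.78
tcp_pos: [0.5594, -0.1257, 0.1139]
tool_rot: [-0.024, 0.997, 0.075, 0.017]
ft_force: [3.4, -9.0, 2.5]
width: 0.001
jack mm [-146.9  -31.7  113.9] F [ 3.4 -9.   2.5] Fu 8.1 xang 8.6 tz [ 0.031  0.051 -0.998] w 0.001 t 38.775 q7 0.16
```

View pics/w37.png

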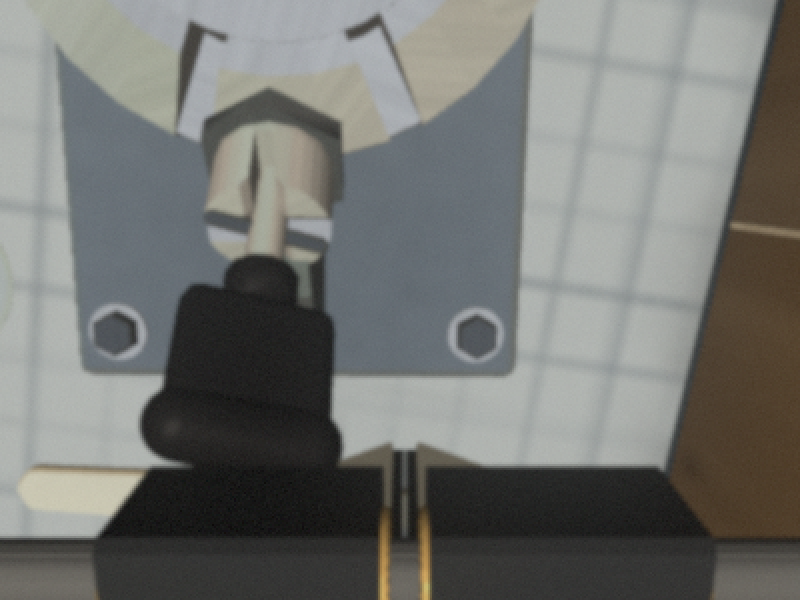

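```bash
python3 -m inch '[{"translation":[0,-0.6,0.1],"twist":0,"fingers":0},{"translation":[0,-0.5,0.1],"twist":0,"fingers":0}]' 20
python3 - <<'E'
from h import *
st()
im=r.capture('wrist')[:,:,::-1]
cv2.imwrite('pics/w38.png',im[60:360,120:520].repeat(2,0).repeat(2,1))
E
```

```text
time_s: 39.08
tcp_pos: [0.5614, -0.1159, 0.1154]
tool_rot: [-0.022, 0.997, 0.075, 0.021]
ft_force: [4.3, -4.0, 2.3]
width: 0.0
jack mm [-137.4  -35.   115.4] F [ 4.3 -4.   2.3] Fu 4.7 xang 8.6 tz [ 0.039  0.047 -0.998] w 0.0 t 39.075 q7 0.14
```

View pics/w38.png

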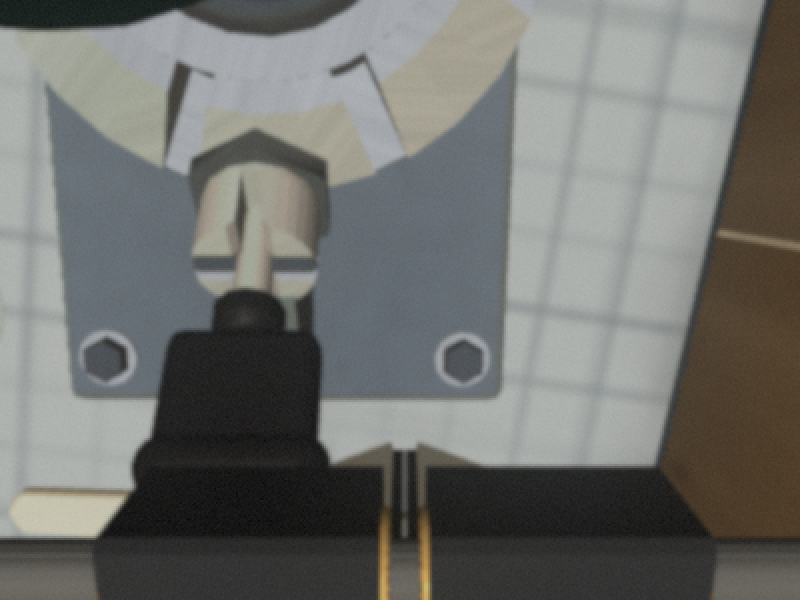

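```bash
cat >> h.py <<'E'
def tp(th,r0=.110,off=.06,z=.195):
    a=-np.radians(th); return jw([r0*np.cos(a)-off*np.sin(a), r0*np.sin(a)+off*np.cos(a), z])
E
python3 -m inch '[{"translation":[0,1.2,0],"twist":0,"fingers":0},{"translation":[0,1.5,-3],"twist":0,"fingers":0},{"translation":[0,0.3,-6],"twist":0,"fingers":0},{"translation":[0,0,-6],"twist":0,"fingers":0}]' 20
python3 - <<'E'
from h import *
st()
print(tp(0,off=.085,z=.26)); go(tp(0,off=.085,z=.26),7.6)
E
```

```text
time_s: 39.62
tcp_pos: [0.5555, -0.152, 0.262]
tool_rot: [-0.025, 0.997, 0.076, 0.014]
ft_force: [1.1, -0.5, -0.2]
width: 0.007
jack mm [-172.5  -24.4  262. ] F [ 1.1 -0.5 -0.2] Fu 0.3 xang 8.7 tz [ 0.025  0.052 -0.998] w 0.007 t 39.625 q7 0.26
[0.40969848 0.11349192 0.26      ]
tool delta cm [-10.38 -28.43   1.24] xang 8.73 twist 1.13 t 39.625 tiltz [ 0.0247  0.0525 -0.9983] F [ 1.1 -0.5 -0.2] w 0.007
```

```bash
python3 -m inch '[{"translation":[-1.75,-4.75,-0.2],"twist":0,"fingers":0},{"translation":[-1.75,-4.75,0],"twist":0,"fingers":0},{"translation":[-1.75,-4.75,0],"twist":0,"fingers":0},{"translation":[-1.75,-4.75,0],"twist":0,"fingers":0},{"translation":[-1.7,-4.75,0],"twist":0,"fingers":0},{"translation":[-1.7,-3,1],"twist":0,"fingers":0},{"translation":[0,0,3],"twist":0,"fingers":0}]' 20
python3 - <<'E'
from h import *
st(); go(tp(0,off=.075,z=.195),7.6)
cv2.imwrite('pics/s39.png',cv2.resize(r.capture('scene')[140:320,190:395,::-1],None,fx=3,fy=3,interpolation=3))
cv2.imwrite('pics/t39.png',cv2.resize(r.capture('top')[160:320,180:400,::-1],None,fx=3,fy=3,interpolation=3))
E
```

```text
time_s: 40.5
tcp_pos: [0.4094, 0.1022, 0.2377]
tool_rot: [-0.024, 0.997, 0.075, 0.017]
ft_force: [1.0, -0.7, -0.4]
width: 0.004
jack mm [ 98.8  86.8 237.7] F [ 1.  -0.7 -0.4] Fu 0.2 xang 8.5 tz [ 0.031  0.051 -0.998] w 0.004 t 40.5 q7 -0.24
tool delta cm [ 1.03 -0.9   4.36] xang 8.52 twist 0.92 t 40.5 tiltz [ 0.0308  0.0507 -0.9982] F [ 1.  -0.7 -0.4] w 0.004
```

View pics/s39.png

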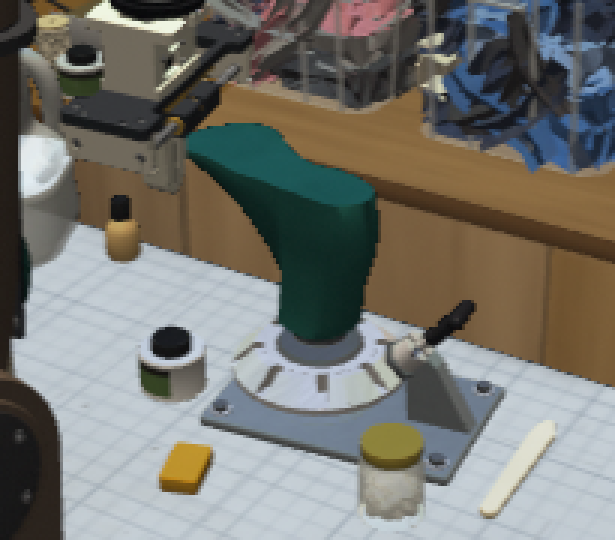

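View pics/t39.png

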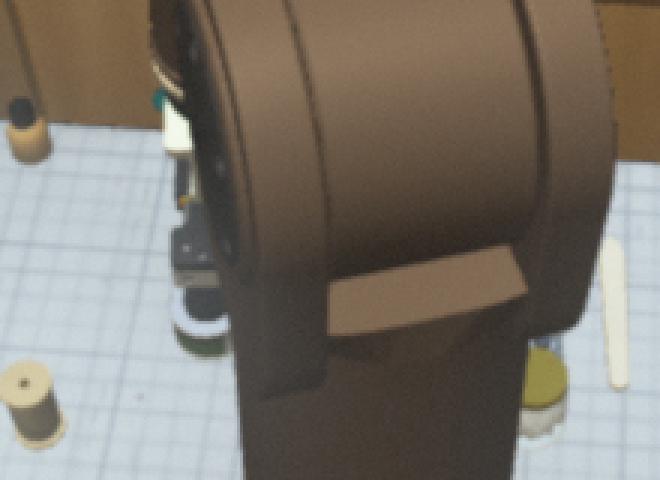

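```bash
python3 -m inch '[{"translation":[0.5,-0.9,2.2],"twist":0.9,"fingers":0},{"translation":[0.5,0,2.2],"twist":0,"fingers":0},{"translation":[2.0,-0.87,0],"twist":10,"fingers":0},{"translation":[2.0,-0.87,0],"twist":10,"fingers":0},{"translation":[2.0,-0.87,0],"twist":10,"fingers":0},{"translation":[2.0,-0.87,0],"twist":10,"fingers":0}]' 20
python3 - <<'E'
from h import *
st(); 
for th in (40,50): go(tp(th),7.6-th)
cv2.imwrite('pics/s40.png',cv2.resize(r.capture('scene')[140:320,190:395,::-1],None,fx=3,fy=3,interpolation=3))
E
```

```text
time_s: 41.35
tcp_pos: [0.5021, 0.131, 0.196]
tool_rot: [-0.025, 0.956, -0.293, 0.001]
ft_force: [-2.7, 4.9, -1.4]
width: 0.005
jack mm [115.1  -8.9 196. ] F [-2.7  4.9 -1.4] Fu -4.5 xang 326.0 tz [ 0.017  0.047 -0.999] w 0.005 t 41.35 q7 -1.05
tool delta cm [ 0.67 -1.62  0.17] xang -34.02 twist -1.62 t 41.35 tiltz [ 0.0166  0.0473 -0.9987] F [-2.7  4.9 -1.4] w 0.005
tool delta cm [ 2.64 -2.55  0.19] xang -34.02 twist 8.38 t 41.35 tiltz [ 0.0166  0.0473 -0.9987] F [-2.7  4.9 -1.4] w 0.005
```

View pics/s40.png

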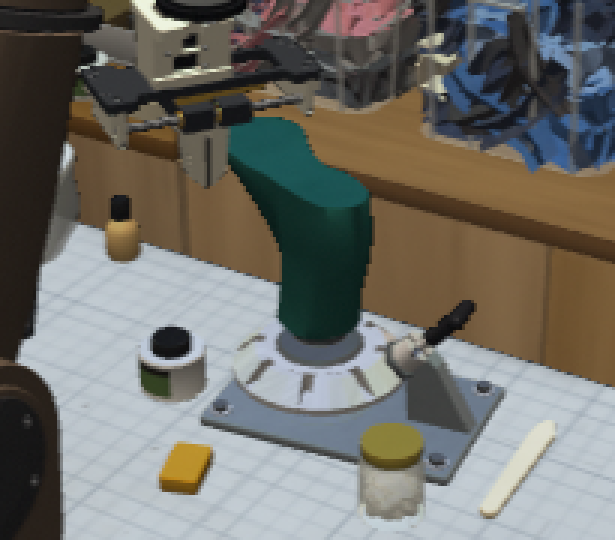

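```bash
python3 -m inch '[{"translation":[2.1,-1.6,0.1],"twist":8.4,"fingers":0},{"translation":[2.1,-1.5,0.1],"twist":10,"fingers":0},{"translation":[2.0,-1.0,0],"twist":10,"fingers":0},{"translation":[1.0,-0.45,0],"twist":5,"fingers":0},{"translation":[0,0,0],"twist":0,"fingers":0}]' 20
python3 - <<'E'
from h import *
st(); 
for th in (75,80,90): go(tp(th),7.6-th)
cv2.imwrite('pics/s41.png',cv2.resize(r.capture('scene')[140:320,190:395,::-1],None,fx=3,fy=3,interpolation=3))
cv2.imwrite('pics/t41.png',cv2.resize(r.capture('top')[160:320,200:400,::-1],None,fx=4,fy=3.7,interpolation=3))
E
```

```text
time_s: 42.02
tcp_pos: [0.5861, 0.107, 0.196]
tool_rot: [-0.022, 0.825, -0.565, -0.009]
ft_force: [-0.0, 0.5, -0.6]
width: -0.001
jack mm [ 80.2 -89.  196. ] F [-0.   0.5 -0.6] Fu -0.7 xang 291.2 tz [ 0.01   0.047 -0.999] w -0.001 t 42.025 q7 -1.53
tool delta cm [-0.56 -0.31  0.13] xang -68.85 twist -1.45 t 42.025 tiltz [ 0.0101  0.0467 -0.9989] F [-0.   0.5 -0.6] w -0.001
tool delta cm [ 0.41 -0.82  0.11] xang -68.85 twist 3.55 t 42.025 tiltz [ 0.0101  0.0467 -0.9989] F [-0.   0.5 -0.6] w -0.001
tool delta cm [ 2.46 -1.57  0.05] xang -68.85 twist 13.55 t 42.025 tiltz [ 0.0101  0.0467 -0.9989] F [-0.   0.5 -0.6] w -0.001
```

View pics/s41.png

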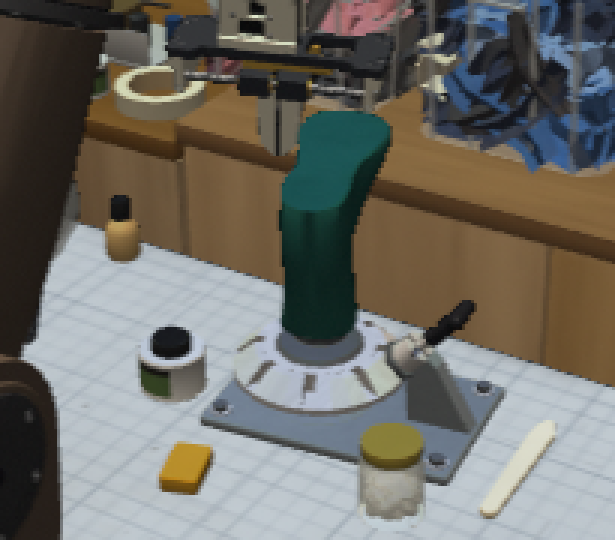

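View pics/t41.png

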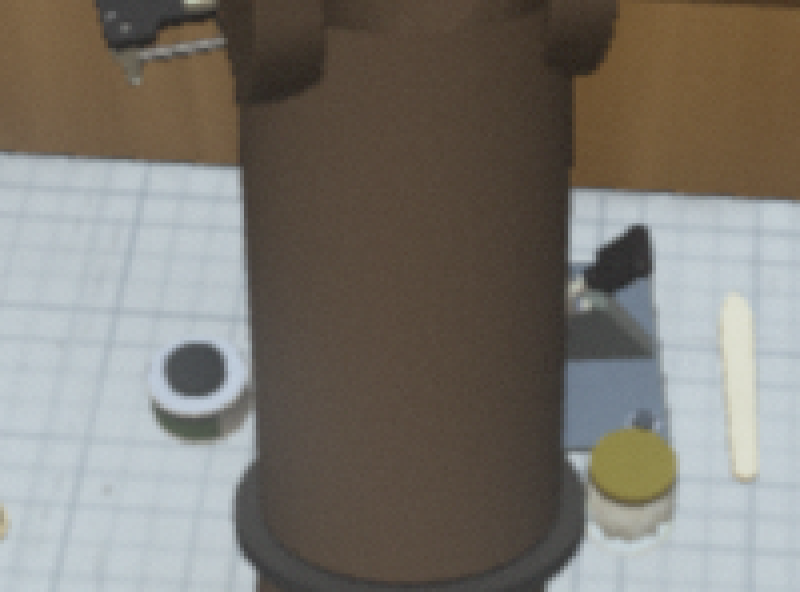

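Run:
```python
from h import *
a=cv2.imread('pics/scene0.png')[235:285,255:335]
im=r.capture('scene')[:,:,::-1]; cv2.imwrite('pics/scene42.png',im)
b=im[235:285,255:335]
cv2.imwrite('pics/cmp42.png',np.vstack([cv2.resize(x,None,fx=9,fy=6,interpolation=3) for x in (a,b)]))
```

```text
(no output)
```

View pics/cmp42.png

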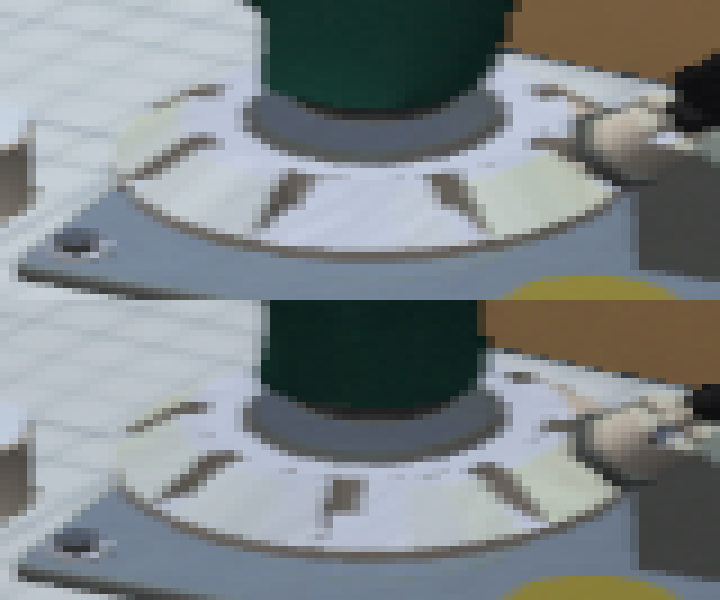

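```bash
cat >> h.py <<'E'
def slotang(us,n='scene',z=.064,fx=9,fy=6,x0=255,y0=235):
    for x,y in us:
        p=injack(onz(n,(x0+x/fx-.4,y0+y/fy-.4),z)); print('ang',np.degrees(np.arctan2(p[1],p[0])).round(1),'r',np.hypot(*p[:2]).round(4))
E
python3 - <<'E'
from h import *
slotang([(297,180),(447,183),(205,143)]);print();slotang([(350,187),(493,172),(228,157)])
E
```

```text
ang 91.5 r 0.057
ang 134.6 r 0.0594
ang 49.2 r 0.0541

ang 107.4 r 0.0587
ang 149.9 r 0.0583
ang 63.3 r 0.0543
```

Run:
```python
from h import *
p=injack(r.get_obs()['tcp_pos'])
th=74.8;c=np.cos(np.radians(th));s=np.sin(np.radians(th))
b=np.array([c*p[0]-s*p[1], s*p[0]+c*p[1]]); print('in toe frame',b)
for t in (80,85,88,90): go(tp(t,b[0],b[1]),7.6-t)
```

```text
in toe frame [0.10651194 0.05521294]
tool delta cm [ 0.98 -0.48  0.08] xang -68.72 twist 3.68 t 42.175 tiltz [ 0.0103  0.0469 -0.9988] F [-0.2  0.6  0.3] w 0.006
tool delta cm [ 1.95 -0.86  0.05] xang -68.72 twist 8.68 t 42.175 tiltz [ 0.0103  0.0469 -0.9988] F [-0.2  0.6  0.3] w 0.006
tool delta cm [ 2.55 -1.05  0.03] xang -68.72 twist 11.68 t 42.175 tiltz [ 0.0103  0.0469 -0.9988] F [-0.2  0.6  0.3] w 0.006
tool delta cm [ 2.96 -1.15  0.02] xang -68.72 twist 13.68 t 42.175 tiltz [ 0.0103  0.0469 -0.9988] F [-0.2  0.6  0.3] w 0.006
```

```bash
python3 -m inch '[{"translation":[0.7,-0.3,0],"twist":3,"fingers":0},{"translation":[0.7,-0.3,0],"twist":3,"fingers":0},{"translation":[0.5,-0.2,0],"twist":2,"fingers":0},{"translation":[0,0,0],"twist":0,"fingers":0}]' 20
python3 - <<'E'
from h import *
st(); go(tp(90,.1065,.0552),-82.4)
im=r.capture('scene')[:,:,::-1]; cv2.imwrite('pics/cmp43.png',cv2.resize(im[235:285,255:335],None,fx=9,fy=6,interpolation=3))
E
```

```text
time_s: 42.68
tcp_pos: [0.5991, 0.0926, 0.1961]
tool_rot: [-0.022, 0.782, -0.623, -0.011]
ft_force: [1.1, -0.2, 0.2]
width: 0.0
jack mm [  64.2 -100.   196.1] F [ 1.1 -0.2  0.2] Fu 0.3 xang 282.9 tz [ 0.01   0.048 -0.999] w 0.0 t 42.675 q7 -1.63
tool delta cm [ 0.96 -0.56  0.08] xang -77.09 twist 5.31 t 42.675 tiltz [ 0.0103  0.0482 -0.9988] F [ 1.1 -0.2  0.2] w 0.0
```

View pics/cmp43.png

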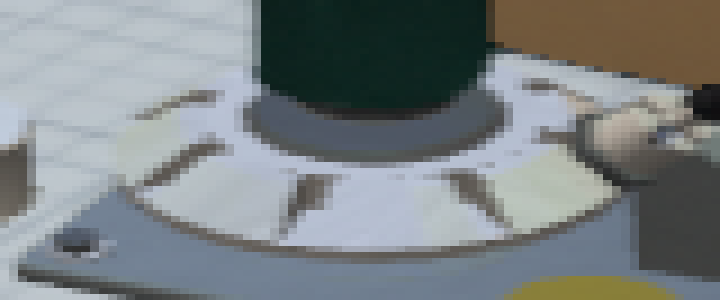

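```bash
python3 -m inch '[{"translation":[0.5,-0.2,0],"twist":2.5,"fingers":0},{"translation":[0.45,-0.2,0],"twist":2.5,"fingers":0},{"translation":[0,0,0],"twist":0,"fingers":0}]' 20
python3 - <<'E'
from h import *
st(); go(tp(90,.1065,.0552),-82.4)
im=r.capture('scene')[:,:,::-1]; b=im[235:285,255:335]; a=cv2.imread('pics/scene0.png')[235:285,255:335]
cv2.imwrite('pics/cmp44.png',np.vstack([cv2.resize(x,None,fx=9,fy=6,interpolation=3) for x in (a,b)]))
E
```

```text
time_s: 43.1
tcp_pos: [0.6052, 0.084, 0.1959]
tool_rot: [-0.022, 0.752, -0.658, -0.012]
ft_force: [-0.1, 0.3, 0.9]
width: 0.008
jack mm [  54.9 -104.9  195.9] F [-0.1  0.3  0.9] Fu 0.5 xang 277.6 tz [ 0.01   0.048 -0.999] w 0.008 t 43.1 q7 -1.69
tool delta cm [-0.02 -0.16  0.1 ] xang -82.37 twist 0.03 t 43.1 tiltz [ 0.0104  0.0485 -0.9988] F [-0.1  0.3  0.9] w 0.008
```

View pics/cmp44.png

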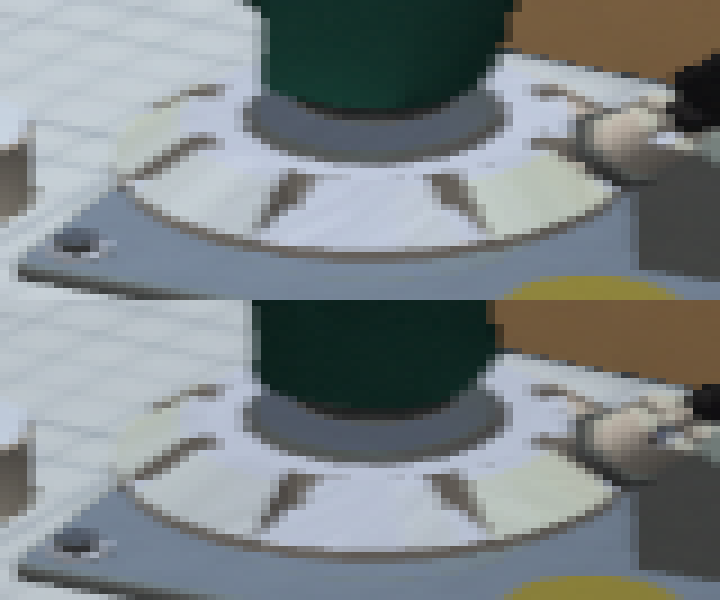

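Run:
```python
from h import *
im=r.capture('scene')[:,:,::-1]; a=cv2.imread('pics/scene0.png')
g=lambda x:cv2.resize(cv2.cvtColor(x,cv2.COLOR_BGR2GRAY).astype(np.float32),None,fx=8,fy=8,interpolation=cv2.INTER_CUBIC)
for (x,y) in ((287,267),(306,268),(276,260)):
    S=g(im[y-10:y+11,x-12:x+13]); T=g(a[y-7:y+8,x-8:x+9])
    m=cv2.matchTemplate(S,T,cv2.TM_CCOEFF_NORMED); _,v,_,l=cv2.minMaxLoc(m); print((x,y),v.round(3),'shift px',(l[0]-32)/8,(l[1]-24)/8)
```

```text
Traceback (most recent call last):
AttributeError: 'float' object has no attribute 'round'
```

Run:
```python
from h import *
im=r.capture('scene')[:,:,::-1]; a=cv2.imread('pics/scene0.png')
g=lambda x:cv2.resize(cv2.cvtColor(x,cv2.COLOR_BGR2GRAY).astype(np.float32),None,fx=8,fy=8,interpolation=cv2.INTER_CUBIC)
for (x,y) in ((287,267),(306,268),(276,260)):
    S=g(im[y-10:y+11,x-12:x+13]); T=g(a[y-7:y+8,x-8:x+9])
    m=cv2.matchTemplate(S,T,cv2.TM_CCOEFF_NORMED); _,v,_,l=cv2.minMaxLoc(m); print((x,y),round(v,3),'shift px',(l[0]-32)/8,(l[1]-24)/8)
```

```text
(287, 267) 0.986 shift px 0.125 0.0
(306, 268) 0.986 shift px 0.125 0.0
(276, 260) 0.984 shift px 0.125 0.0
```

```bash
python3 -m inch '[{"translation":[-1.5,0,0],"twist":0,"fingers":0},{"translation":[-2,0,-3],"twist":-8,"fingers":0},{"translation":[0,0,-5],"twist":-10.6,"fingers":0.3},{"translation":[0,0,-2],"twist":-10.6,"fingers":0.5},{"translation":[0,0,0],"twist":-10.6,"fingers":0.5},{"translation":[0,0,0],"twist":-10.6,"fingers":0.5},{"translation":[0,0,0],"twist":-10.6,"fingers":0.5},{"translation":[0,0,0],"twist":-10.6,"fingers":0.5}]' 20
python3 - <<'E'
from h import *
st(); go(jw([-.1306,0,.26]),97.6)
E
```

```text
time_s: 44.25
tcp_pos: [0.596, 0.1243, 0.3008]
tool_rot: [-0.025, 0.996, -0.083, 0.002]
ft_force: [0.5, -0.5, 0.4]
width: 0.497
jack mm [  96.  -101.1  300.8] F [ 0.5 -0.5  0.4] Fu 0.6 xang 350.4 tz [ 0.008  0.049 -0.999] w 0.497 t 44.25 q7 -0.58
tool delta cm [-2.97 24.81  2.84] xang -9.56 twist -107.16 t 44.25 tiltz [ 0.0083  0.0494 -0.9987] F [ 0.5 -0.5  0.4] w 0.497
```

```bash
python3 -m inch '[{"translation":[-0.6,4.9,0],"twist":0,"fingers":0.5},{"translation":[-0.6,4.9,0],"twist":0,"fingers":0.5},{"translation":[-0.6,4.9,0],"twist":0,"fingers":0.5},{"translation":[-0.6,4.9,0],"twist":0,"fingers":0.5},{"translation":[-0.5,4.5,0],"twist":-10.6,"fingers":0.5},{"translation":[0,0,0],"twist":-10.6,"fingers":0.5},{"translation":[0,0,0],"twist":-10.6,"fingers":0.4},{"translation":[0,0,0],"twist":-10.6,"fingers":0.4}]' 20
python3 -m inch '[{"translation":[0,0,0],"twist":-10.6,"fingers":0.4},{"translation":[0,0,0],"twist":-10.6,"fingers":0.4},{"translation":[0,0,0],"twist":-10.6,"fingers":0.4},{"translation":[0,0,0],"twist":-10.6,"fingers":0.4},{"translation":[0,0,0],"twist":-10.6,"fingers":0.4},{"translation":[0,0,0],"twist":-10.6,"fingers":0.4}]' 20
python3 - <<'E'
from h import *
st(); go(jw([-.1306,0,.15]),97.6)
im=r.capture('wrist')[:,:,::-1]
cv2.imwrite('pics/w45.png',im[60:360,120:520].repeat(2,0).repeat(2,1))
E
```

```text
time_s: 45.25
tcp_pos: [0.5261, -0.1068, 0.2878]
tool_rot: [-0.023, 0.955, 0.296, 0.011]
ft_force: [0.1, 0.1, 0.2]
width: 0.408
time_s: 46.0
tcp_pos: [0.5265, -0.1, 0.2883]
tool_rot: [-0.014, 0.649, 0.76, 0.022]
ft_force: [0.3, -0.5, 0.3]
width: 0.4
jack mm [-117.    -2.6  288.3] F [ 0.3 -0.5  0.3] Fu 0.6 xang 99.0 tz [ 0.008  0.052 -0.999] w 0.4 t 46.0 q7 1.63
tool delta cm [-2.03 -0.5  13.74] xang 99.0 twist 1.4 t 46.0 tiltz [ 0.0076  0.0515 -0.9986] F [ 0.3 -0.5  0.3] w 0.4
```

View pics/w45.png

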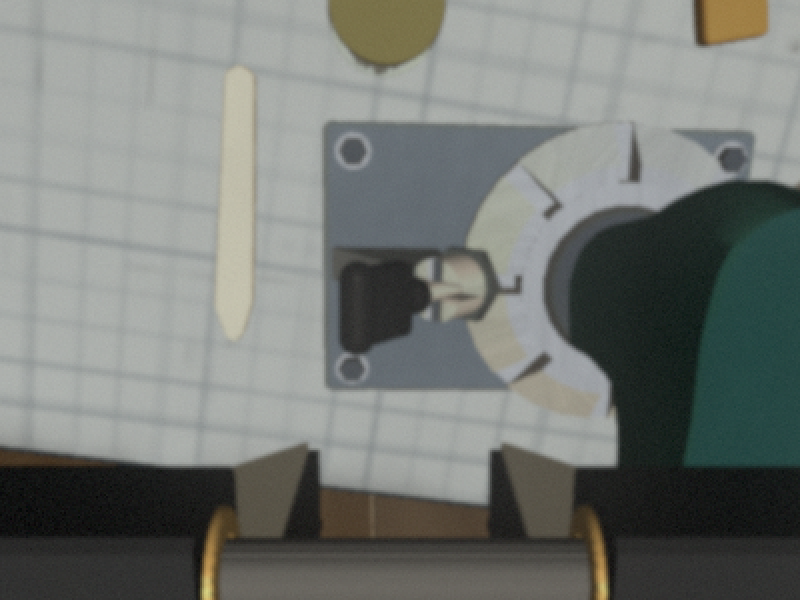

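```bash
python3 -m inch '[{"translation":[-1,-0.25,4.5],"twist":1.4,"fingers":0.4},{"translation":[-1,-0.25,4.5],"twist":0,"fingers":0.4},{"translation":[0,0,4],"twist":0,"fingers":0.4},{"translation":[0,0,0],"twist":0,"fingers":0.4}]' 20
python3 - <<'E'
from h import *
st(); go(jw([-.1306,0,.119]),97.6)
im=r.capture('wrist')[:,:,::-1]
cv2.imwrite('pics/w46.png',im[60:360,120:520].repeat(2,0).repeat(2,1))
E
```

```text
time_s: 46.55
tcp_pos: [0.5272, -0.1111, 0.1555]
tool_rot: [-0.013, 0.659, 0.752, 0.023]
ft_force: [0.8, 0.5, 1.3]
width: 0.4
jack mm [-128.2   -1.8  155.5] F [0.8 0.5 1.3] Fu 0.7 xang 97.6 tz [ 0.011  0.052 -0.999] w 0.4 t 46.55 q7 1.54
tool delta cm [-0.42 -0.24  3.63] xang 97.61 twist 0.01 t 46.55 tiltz [ 0.0106  0.0515 -0.9986] F [0.8 0.5 1.3] w 0.4
```

View pics/w46.png

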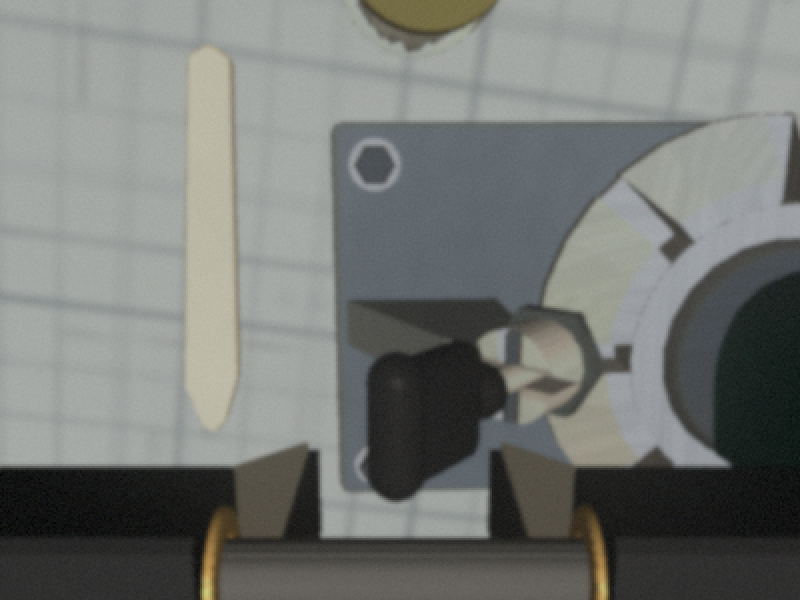

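```bash
python3 -m inch '[{"translation":[-0.3,-0.2,1.8],"twist":0,"fingers":0.4},{"translation":[-0.15,0,1.6],"twist":0,"fingers":0.4},{"translation":[0,0,0],"twist":0,"fingers":0.3}]' 20
python3 - <<'E'
from h import *
st(); go(jw([-.1306,0,.119]),97.6)
im=r.capture('wrist')[:,:,::-1]
cv2.imwrite('pics/w47.png',im[60:360,120:520].repeat(2,0).repeat(2,1))
E
```

```text
time_s: 46.98
tcp_pos: [0.5302, -0.1143, 0.1247]
tool_rot: [-0.009, 0.659, 0.752, 0.025]
ft_force: [-0.4, -0.7, -0.1]
width: 0.339
jack mm [-131.7   -4.3  124.7] F [-0.4 -0.7 -0.1] Fu 0.3 xang 97.5 tz [ 0.019  0.049 -0.999] w 0.339 t 46.975 q7 1.52
tool delta cm [ 0.08 -0.44  0.56] xang 97.55 twist -0.05 t 46.975 tiltz [ 0.019   0.0494 -0.9986] F [-0.4 -0.7 -0.1] w 0.339
```

View pics/w47.png

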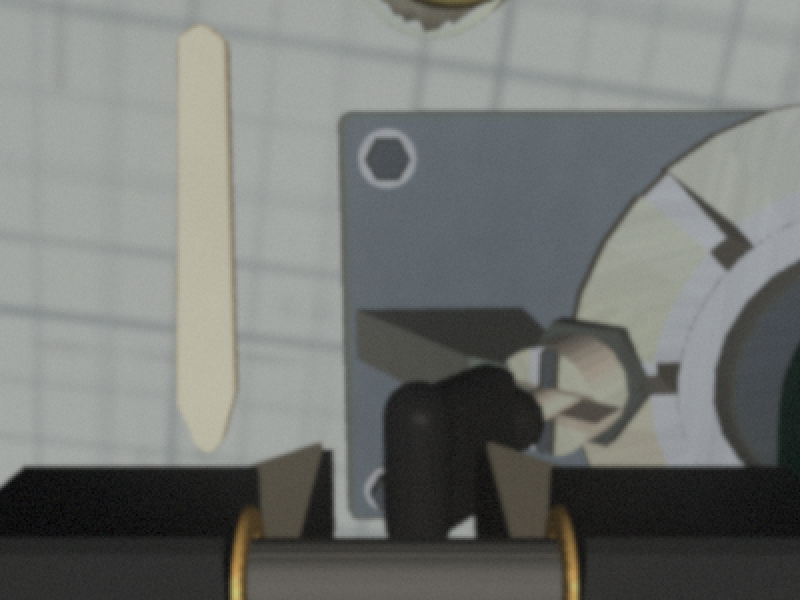

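```bash
python3 -m inch '[{"translation":[0.05,-0.45,0.5],"twist":0,"fingers":0.3},{"translation":[0,0,0],"twist":0,"fingers":0.15},{"translation":[0,0,0],"twist":0,"fingers":0},{"translation":[0,0,0],"twist":0,"fingers":0},{"translation":[0,0,0],"twist":0,"fingers":0}]' 55
python3 - <<'E'
from h import *
st(); dirs(90)
im=r.capture('wrist')[:,:,::-1]
cv2.imwrite('pics/w48.png',im[60:360,120:520].repeat(2,0).repeat(2,1))
E
```

```text
time_s: 47.65
tcp_pos: [0.526, -0.1108, 0.1214]
tool_rot: [-0.009, 0.658, 0.752, 0.027]
ft_force: [-0.6, 2.3, -0.9]
width: 0.172
jack mm [-127.7   -0.6  121.4] F [-0.6  2.3 -0.9] Fu -2.3 xang 97.7 tz [ 0.021  0.052 -0.998] w 0.172 t 47.65 q7 1.51
u tool [-0.63  0.02 -0.77] outer tangent tool [ 0.78  0.02 -0.63]
```

View pics/w48.png

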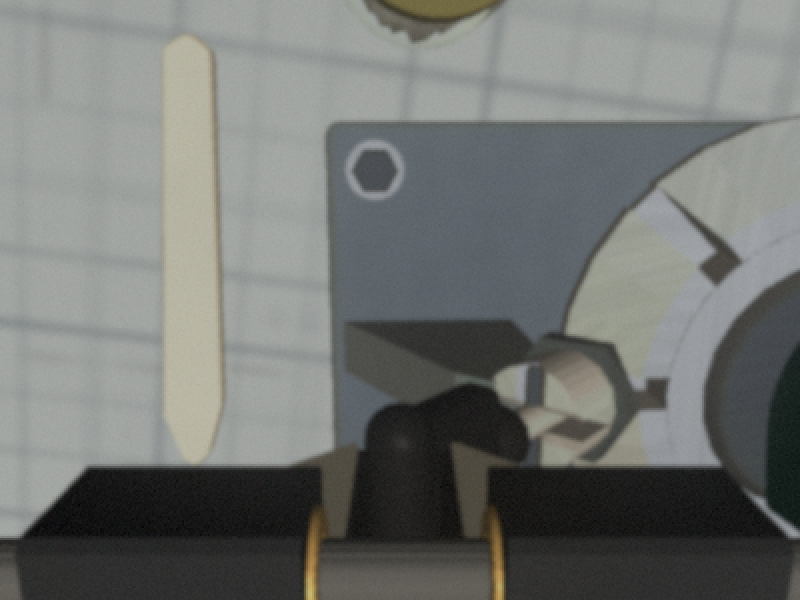

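```bash
python3 -m inch '[{"translation":[-0.2,0,-0.25],"twist":0,"fingers":0},{"translation":[-0.18,0,-0.22],"twist":0,"fingers":0},{"translation":[-0.15,0,-0.2],"twist":0,"fingers":0}]' 58
python3 - <<'E'
from h import *
st();print(np.dot(r.get_obs()['tcp_pos']-jw([-.1277,-.0006,.1214]),U))
im=r.capture('wrist')[:,:,::-1]
cv2.imwrite('pics/w49.png',im[160:360,260:460].repeat(3,0).repeat(3,1))
E
```

```text
time_s: 48.08
tcp_pos: [0.5253, -0.1119, 0.1252]
tool_rot: [-0.013, 0.657, 0.753, 0.028]
ft_force: [5.6, 5.9, -14.1]
width: 0.16
jack mm [-128.7    0.2  125.2] F [  5.6   5.9 -14.1] Fu -13.9 xang 97.8 tz [ 0.018  0.06  -0.998] w 0.16 t 48.075 q7 1.53
0.0034532318569983856
```

View pics/w49.png

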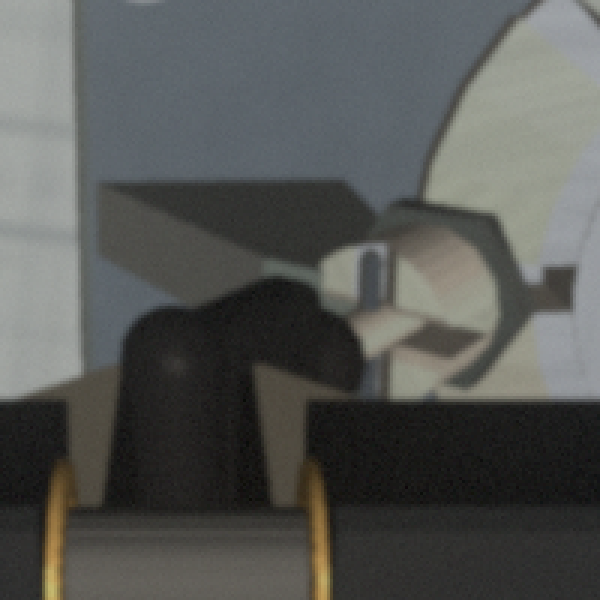

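```bash
python3 -m inch '[{"translation":[-0.18,0,-0.22],"twist":0,"fingers":0},{"translation":[-0.06,0.02,-0.08],"twist":7,"fingers":0},{"translation":[-0.05,0.02,-0.07],"twist":7,"fingers":0},{"translation":[-0.04,0.03,-0.06],"twist":7,"fingers":0}]' 58
python3 - <<'E'
from h import *
st();dirs(60)
im=r.capture('wrist')[:,:,::-1]
cv2.imwrite('pics/w50.png',im[120:360,220:460].repeat(2,0).repeat(2,1))
E
```

```text
time_s: 48.62
tcp_pos: [0.525, -0.1135, 0.1252]
tool_rot: [-0.022, 0.786, 0.618, 0.026]
ft_force: [2.5, -0.7, 2.3]
width: 0.148
jack mm [-130.3    0.8  125.2] F [ 2.5 -0.7  2.3] Fu 2.4 xang 76.4 tz [ 0.014  0.065 -0.998] w 0.148 t 48.625 q7 1.22
u tool [-0.57  0.24 -0.78] outer tangent tool [ 0.82  0.23 -0.53]
```

View pics/w50.png

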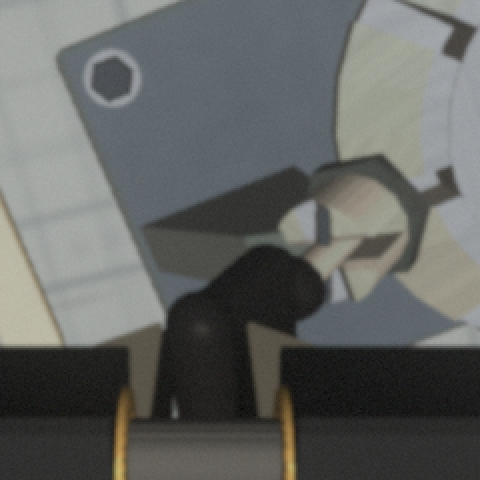

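```bash
python3 -m inch '[{"translation":[0,0,0.15],"twist":8,"fingers":0},{"translation":[0,0,0.15],"twist":8,"fingers":0},{"translation":[0,0,0.1],"twist":8,"fingers":0}]' 50
python3 - <<'E'
from h import *
st();dirs(45)
im=r.capture('wrist')[:,:,::-1]
cv2.imwrite('pics/w51.png',im[120:360,220:460].repeat(2,0).repeat(2,1))
E
```

```text
time_s: 49.05
tcp_pos: [0.5273, -0.1161, 0.1253]
tool_rot: [-0.023, 0.9, 0.435, 0.022]
ft_force: [-4.3, 1.4, 11.3]
width: 0.147
jack mm [-133.2   -1.2  125.3] F [-4.3  1.4 11.3] Fu 7.1 xang 51.6 tz [ 0.019  0.061 -0.998] w 0.147 t 49.05 q7 0.86
u tool [-0.42  0.46 -0.78] outer tangent tool [ 0.9   0.1  -0.42]
```

View pics/w51.png

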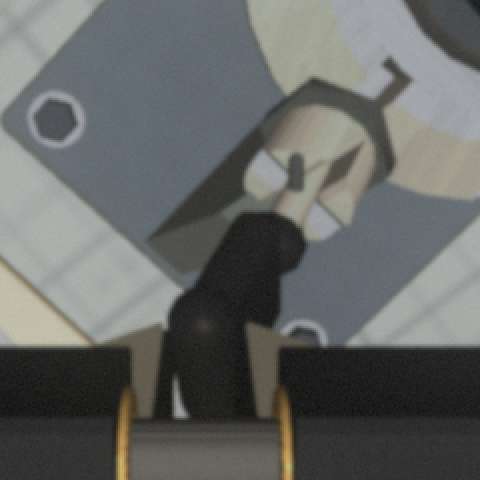

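```bash
python3 -m inch '[{"translation":[0,0,0],"twist":8,"fingers":0},{"translation":[0,0,0],"twist":8,"fingers":0},{"translation":[0,0,0.1],"twist":8,"fingers":0}]' 50
python3 - <<'E'
from h import *
st();dirs(25)
im=r.capture('wrist')[:,:,::-1]
cv2.imwrite('pics/w52.png',im[120:360,220:460].repeat(2,0).repeat(2,1))
E
```

```text
time_s: 49.48
tcp_pos: [0.5264, -0.1167, 0.1256]
tool_rot: [-0.027, 0.972, 0.232, 0.015]
ft_force: [-0.9, 1.8, -0.0]
width: 0.139
jack mm [-133.6   -0.2  125.6] F [-0.9  1.8 -0. ] Fu -1.3 xang 26.8 tz [ 0.017  0.059 -0.998] w 0.139 t 49.475 q7 0.49
u tool [-0.19  0.6  -0.78] outer tangent tool [ 0.97 -0.01 -0.24]
```

View pics/w52.png

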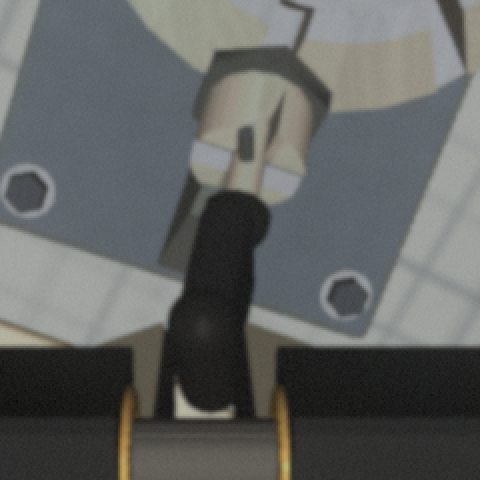

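```bash
python3 -m inch '[{"translation":[0,0,0],"twist":7,"fingers":0},{"translation":[0,0,0.1],"twist":7,"fingers":0},{"translation":[0,0,0.1],"twist":6,"fingers":0},{"translation":[0,0,0],"twist":0,"fingers":0}]' 50
python3 - <<'E'
from h import *
st()
im=r.capture('wrist')[:,:,::-1]
cv2.imwrite('pics/w53.png',im[120:360,220:460].repeat(2,0).repeat(2,1))
E
```

```text
time_s: 50.02
tcp_pos: [0.5242, -0.1123, 0.1201]
tool_rot: [-0.032, 0.998, 0.061, 0.008]
ft_force: [3.2, 5.8, -9.9]
width: 0.131
jack mm [-128.9    1.4  120.1] F [ 3.2  5.8 -9.9] Fu -10.9 xang 6.9 tz [ 0.011  0.064 -0.998] w 0.131 t 50.025 q7 0.18
```

View pics/w53.png

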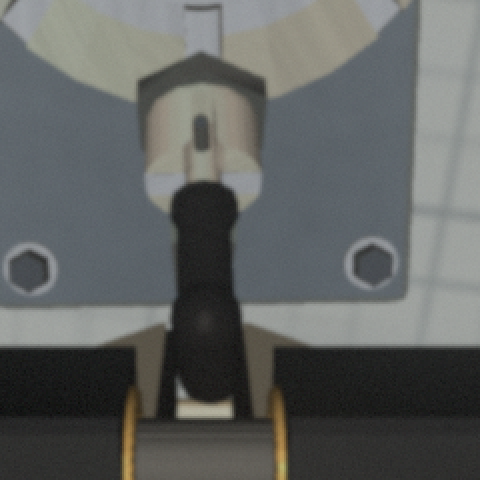

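```bash
python3 -m inch '[{"translation":[0,0,0],"twist":0,"fingers":0.3},{"translation":[0,0,0],"twist":0,"fingers":0.5},{"translation":[0,0,0],"twist":0,"fingers":0.5}]' 20
python3 - <<'E'
from h import *
st()
o=r.get_obs();im=r.capture('wrist')[:,:,::-1].copy()
cv2.imwrite('pics/w54.png',im[100:360,200:480].repeat(2,0).repeat(2,1))
E
```

```text
time_s: 50.45
tcp_pos: [0.5246, -0.1136, 0.1202]
tool_rot: [-0.031, 0.997, 0.064, 0.008]
ft_force: [-0.4, 0.5, -0.6]
width: 0.411
jack mm [-130.3    1.2  120.2] F [-0.4  0.5 -0.6] Fu -0.8 xang 7.3 tz [ 0.012  0.063 -0.998] w 0.411 t 50.45 q7 0.19
```

View pics/w54.png

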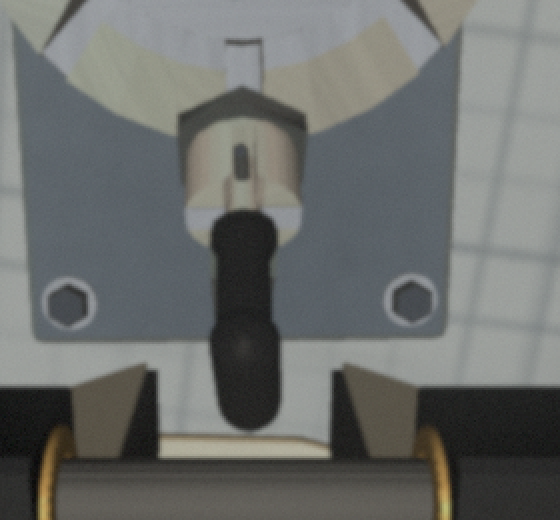

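```bash
python3 -m inch '[{"translation":[0,0,-2],"twist":0,"fingers":0.6},{"translation":[0,0,-4],"twist":0,"fingers":0.6},{"translation":[0,2,-3],"twist":0,"fingers":0.6},{"translation":[0,0,0],"twist":0,"fingers":0.6},{"translation":[0,0,0],"twist":0,"fingers":0.6}]' 20
python3 - <<'E'
from h import *
st()
o=r.get_obs();im=r.capture('wrist')[:,:,::-1].copy(); cv2.imwrite('pics/w55f.png',im)
x0,y0,f=270,110,6
big=cv2.resize(im[y0:y0+110,x0:x0+110],None,fx=f,fy=f*.85,interpolation=3)
for d,c in((0,(0,255,0)),(.007,(0,0,255))):
    p=wproj(o,wing(0,d)); q=((p-[x0,y0])*[f,f*.85]).astype(int)
    cv2.polylines(big,[q[[2,3,7,6]]],True,c,1); cv2.polylines(big,[q[[0,1,5,4]]],True,c,1)
cv2.imwrite('pics/ov55.png',big)
im=r.capture('scene')[:,:,::-1]; a=cv2.imread('pics/scene0.png'); cv2.imwrite('pics/scene55.png',im)
cv2.imwrite('pics/cmp55.png',np.hstack([cv2.resize(x[230:285,315:355],None,fx=9,fy=9,interpolation=3) for x in (a,im)]))
g=lambda x:cv2.resize(cv2.cvtColor(x,cv2.COLOR_BGR2GRAY).astype(np.float32),None,fx=8,fy=8,interpolation=cv2.INTER_CUBIC)
for (x,y) in ((287,267),(306,268),(276,260),(338,248)):
    S=g(im[y-12:y+13,x-14:x+15]); T=g(a[y-7:y+8,x-8:x+9])
    m=cv2.matchTemplate(S,T,cv2.TM_CCOEFF_NORMED); _,v,_,l=cv2.minMaxLoc(m); print((x,y),round(v,3),'shift px',(l[0]-48)/8,(l[1]-40)/8)
E
```

```text
time_s: 51.12
tcp_pos: [0.5253, -0.1403, 0.2111]
tool_rot: [-0.031, 0.997, 0.065, 0.007]
ft_force: [-0.6, 1.1, -0.9]
width: 0.6
jack mm [-156.8    4.   211.1] F [-0.6  1.1 -0.9] Fu -1.4 xang 7.4 tz [ 0.011  0.062 -0.998] w 0.6 t 51.125 q7 0.26
(287, 267) 0.986 shift px 0.125 0.0
(306, 268) 0.986 shift px 0.125 0.0
(276, 260) 0.984 shift px 0.125 0.0
(338, 248) 0.992 shift px 0.0 0.0
```

View pics/ov55.png

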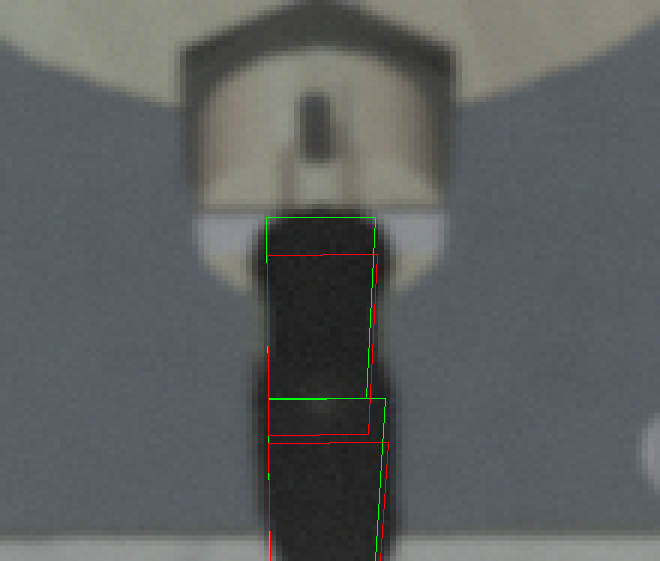

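View pics/cmp55.png

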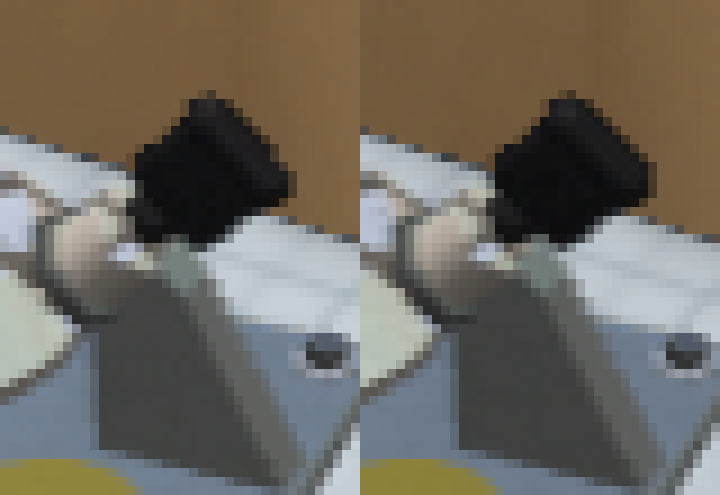

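View pics/scene55.png

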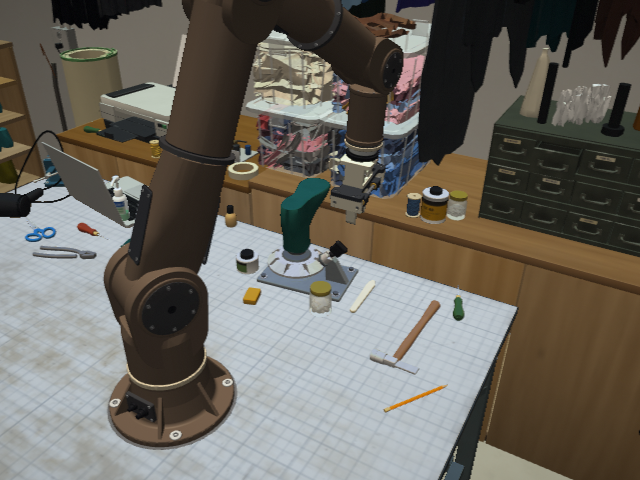

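Run:
```python
from h import *
a=cv2.imread('pics/scene0.png');b=cv2.imread('pics/scene55.png')
d=cv2.absdiff(a,b).max(2)
for n,(x0,y0,x1,y1) in dict(wax=(235,246,262,274),bees=(240,286,262,305),jar=(306,280,333,313),folder=(348,278,378,313),hammer=(368,298,442,375)).items(): print(n,d[y0:y1,x0:x1].mean().round(2),d[y0:y1,x0:x1].max())
```

```text
wax 4.01 7
bees 4.89 7
jar 4.12 7
folder 5.54 7
hammer 5.35 7
```

The toe points away from the robot and the bystanders haven't moved. The wing looks the same as in the starting picture, and the gripper hangs free. I'm handing the job in.

Run:
```python
from cell import r
print(r.finish_job(), r.get_obs()['time_s'])
```

```text
the job is handed in; nothing more can be done
the job is handed in; nothing more can be done
```

The last is a quarter turn on, with the toe pointing away from the robot and the plunger pin home in the wanted slot. However, part of the turn happened before the plunger was parked.

**What I did:** I drew the plunger out and twisted it a quarter turn until the cross pin sat in the rest notch, then took the hand off it. I pushed the toe clockwise to the second slot. Then I drew the plunger again, twisted it back, and let it snap in. I let go of everything and handed the job in at about 51 s.

**Last checks:**
- **Pin:** the wing matches the starting picture with 0 px shift, so the pin is fully home and not riding on the rim.
- **Head:** the index-plate slots line up to 0.125 px, about 0.006 rad, with the slot one quarter turn on.
- **Bystanders:** the wax tin, beeswax, jar, bone folder and hammer are unmoved in the scene picture. I did not compare the thread spool, but nothing went near it.
- **Robot:** the gripper is clear of the jack, with no contact force to speak of.

**What did not go cleanly:**
- **Early turn:** while I was twisting the drawn plunger towards its rest notch, the gripper's body brushed the heel. That turned the head about 17° clockwise too early. The other 73° or so was done with the plunger parked and released.
- **Repeat attempts:** the first tries at the twist fell back into the deep slot and had to be repeated.
- **High pull:** one pull reached the plunger's hard stop, at about 50 N on the wrist, which is below the 120 N limit.

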